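# Fetch the tartlets from under the glass shelf

### The arm

A 6-joint arm with a two-finger parallel gripper is mounted at the origin on the work surface. World frame = base frame: x ahead of the robot, y to its left, z up, the work surface at z = 0. Lengths are in m, angles in degrees, forces in N, time in s.
With the tool pointing down it reaches from about 0.375 to 0.9 m from the base axis. Payload 3.1 kg.
Tool frame: the origin (TCP) lies on the centre line of the jaws, within the pads' length; the fingertips stand 17 mm ahead of it and the grasp point (between the pads) lies 2 mm behind it; z points along the fingers, y is the line along which they close (so a half turn about z gives the same grasp; the last joint's range is limited). The gripper opens to 87 mm and grips with 3 to 60 N. Pads are 19 mm wide; open, the fingers measure 117 mm over their backs; the gripper's body (75 mm by 190 mm) begins 51 mm behind the grasp point.
Start: joints at [62.023, 30.224, 82.088, -0, 67.689, -10.227], TCP at [0.191, 0.595, 0.24] pointing down, gripper open.
Joint ranges: [-176.69, 176.69], [-43.24, 126.21], [12.49, 139.97], [-82, 262], [0, 151.66], [-163.58, 163.58]. Speed limits (degrees/s): [159.86, 159.86, 180, 180, 180, 180].

### API

Orientations are given as a 3x3 rotation matrix whose columns are the frame's x, y, z axes.
In Python, from rig import bot, imaging, finder gives the robot as it stands. The module is installed in compiled form; this text tells all that it offers.
- The arm moves only by the tool play_rows, never from a script. Its argument "motion" is a list that holds one entry, the list of rows, each a list of 6 numbers: the shift along the tool's x, y, z in m, then the turn, a rotation vector about the tool's x, y, z in degrees. In form: [[[dx, dy, dz, wx, wy, wz], ...]]. A call has 1 to 8 rows; each row is the pose to reach, as a shift and turn from the pose commanded when the call began, along the tool's axes at that moment; what a row does not reach only later rows make up. A row lasts 1/12 s, in which the tool goes at most 41.7 mm and 7.16 degrees, less where a joint would pass 70% of its speed; a pose out of reach is approached as far as the arm can. A call with a gripper value outside its range is refused whole. "fingers" is the finger opening in m, from 0 to 0.087, set as the call begins (left out, the last holds). The fingers move at their own pace and stop on an object; the grip force is fixed at half the most. Time passes only in rows, so rows that repeat a pose let the fingers close. It gives the time, the measured TCP pose, the force, the opening and the grip force at its end, in the units of the state.
- bot.read_state(): the state, without advancing time (a new reading comes with each control period).
- imaging.capture(name): name is "side" or "top" or "wrist"; returns a dict with "frame" (420x560x3 uint8, red, green, blue), "camera_matrix" (3x3 intrinsics, pixels), "k1" (the pictures are not rectified: a ray, as slopes to the right and down, at radius r is drawn at 1 + k1 r^2 times it, then the intrinsics apply), "R" (3x3) and "t" (3): a world point X has camera coordinates R X + t. Camera axes: x right, y down, z forward; pixel columns grow to the right and rows downward; lengths in m; the calibration is good to about 2 mm. A picture is of the moment at which its call begins. There is no depth.
- bot.hand_in(): hands the job in; it is judged then, once.
Trained networks look in the newest picture that a camera, given by its name, has taken for a name from the list of things; names that differ only in an ending like _2 or _b are one class to them, and where a whole thing is asked for, a point or a joint stands for the part that bears it (a point fixed in the world has none). Each returns a list of dicts, best first, with "confidence" (0 to 1); they miss things now and then, are a little off and sometimes report something else, mostly with a low value. They report only what shows in the picture. A call takes as long as a camera call.
- finder.recognise(camera, name): "at" ([x, y, z] in m, in world coordinates, good to about 4 mm: the middle of the surface that is visible of it).
- finder.outline_of(camera, name): "pixels" (420x560 bool, what is visible of it).
The state is a dict: "time_s": time; "joint_positions": joint angles; "qvel": joint speeds; "tau": joint torques, N m; "position": TCP position; "tcp_rot": TCP orientation; "force": force on the tool from outside, world axes, zero at the start; "moment": the same for the moment, N m; "opening": opening from 0.0 (shut) to 1.0 (fully open); "grasp_force": force on a finger pad.
Only numpy, scipy, OpenCV 4.12 (cv2) and the standard library are available. Lean on these libraries where they do the work, as an engineer would, in place of code of your own. Each camera call takes 0.05 s, during which the arm holds its last target. There are 200 camera calls.

### The job

Two or three tartlets have slid back under the low glass shelf of the pastry counter, too low for a hand: take the reacher from its mat by its handle and squeeze the trigger to pinch each tartlet in the jaws and lift it out over the tray's lip. Stand every tartlet upright on a round white plinth of the serving board, one to a plinth and centred so that no edge overhangs, then leave the reacher lying flat on its mat, in the middle. Do not shift the mug, the jar or the bowl.

Things in the scene. Friction and masses are not known exactly. Their poses are not given: they have to be found in the camera images.
- shelf: fixed low clear-glass shelf over a white tray, 412 mm wide (y), 131 deep (x), open only in front. Origin: middle of the front edge at counter level; +x points inwards, y along the front. Tray floor 4 mm above the counter; glass side walls 6 mm thick, back wall's inner face at x=125 mm. Tartlets start upright, centres 55 to 75 mm in from the front, about 115 mm apart
- shelf_lip (a point): middle of the top of the tray's steel lip, which runs along the whole front edge: 4 mm thick, its top 14 mm above the counter
- shelf_roof (a point): middle of the front edge of the glass top, at its underside, 75 mm above the counter; its upper face is at 81 mm and nothing stands on it
- tart1: firm straight-sided pastry tartlet with a raspberry on top, 40 g: a cylinder 50 mm across and 22 mm high (top of the topping at 35 mm). Origin: centre of its underside, z up. It starts upright on the tray under the glass shelf, or is absent (None)
- tart2: firm straight-sided pastry tartlet with a cream peak on top, 40 g: a cylinder 50 mm across and 22 mm high (top of the topping at 36 mm). Origin: centre of its underside, z up. It starts upright on the tray under the glass shelf, or is absent (None)
- tart3: firm straight-sided pastry tartlet with crumbled nuts on top, 40 g: a cylinder 50 mm across and 22 mm high (top of the topping at 29 mm). Origin: centre of its underside, z up. It starts upright on the tray under the glass shelf, or is absent (None)
- board: fixed wooden serving board 200 x 200 x 6 mm carrying three white round plinths, each 72 mm across and 12 mm high (tops 18 mm above the counter). Origin: centre of its underside on the counter. Plinth centres in its frame (mm): (-62, 0), (42, -58), (42, 58)
- plinth1 (a point): centre of the top face of plinth 1; a tartlet standing centred there has its origin at this point
- plinth2 (a point): centre of the top face of plinth 2; a tartlet standing centred there has its origin at this point
- plinth3 (a point): centre of the top face of plinth 3; a tartlet standing centred there has its origin at this point
- mat: fixed black rubber mat 280 (x) x 130 (y) x 3 mm on which the reacher starts and ends; origin: centre of its underside on the counter
- reacher: loose hand reacher, about 0.27 kg, 235 mm long along its x (-75 to 160 mm), balanced near its handle. Origin: on its flat underside, below the middle of the handle; +x points to the jaws, z up. A base plate 8 mm thick lies under the handle and a heel 52 mm high behind it (x -75 to -40 mm)
- reacher_grip (a point): middle of the handle, 42 mm above the underside. The handle is pinched along y from above: fixed grey cheek, outer face at y=+28 mm (x -40 to 30, z 10 to 60 mm), and facing it the black sprung trigger plate, outer face at y=-28 mm at rest (x -25 to 25, z 12 to 58 mm): 56 mm across at rest
- reacher_trigger (a joint): trigger travel towards the fixed cheek, 0 (released) to 0.018 m; spring 6 N at 0, 12 N at full. Gap between jaws = 80 mm - 2.3 x travel: they touch a tartlet at 0.013. A pinch 51 to 54 mm wide carries the tool, jaws open; 20 to 25 N grips a tartlet for lifting. Only the trigger side moves, so on squeezing the reacher shifts towards its own -y by half the travel, relative to the fingers
- jaw_left: left (+y) upright steel jaw plate: 5 mm thick, x 104 to 160 mm, z 1 to 23 mm in the reacher's frame; its frame coincides with the reacher's when open and slides along y with the jaw. A crossbar 100 mm wide (x 93 to 105, z 26 to 38 mm) carries both jaws, a neck joins it to the handle
- jaw_right: right (-y) jaw plate, mirror image of the left; both close symmetrically in y when the trigger is squeezed
- reacher_jaws (a point): point midway between the jaw plates: x=140, y=0, z=12 mm in the reacher's frame; bring it to a tartlet's centre to pinch it
- reacher_mid (a point): middle of the reacher's length on its underside (x=40 mm in its frame)
- mug: bystander: white mug, 76 mm across, 85 mm high; origin centre of underside
- jar: bystander: amber jar with steel cap, 68 mm across, 100 mm high; origin centre of underside
- bowl: bystander: small blue bowl, 70 mm across, 40 mm high; origin centre of underside

How it is judged (in metres and radians):
On the way:
1. a tartlet is pinched between both jaws of the reacher under the glass shelf (((contact force between tart1 and jaw_left above 0.5 N and contact force between tart1 and jaw_right above 0.5 N and x of tart1 in the frame of shelf between 0.02 and 0.15 m) or (contact force between tart2 and jaw_left above 0.5 N and contact force between tart2 and jaw_right above 0.5 N and x of tart2 in the frame of shelf between 0.02 and 0.15 m) or (contact force between tart3 and jaw_left above 0.5 N and contact force between tart3 and jaw_right above 0.5 N and x of tart3 in the frame of shelf between 0.02 and 0.15 m))), for 0.2 s.
At the end, for the whole second after the job is handed in: every tartlet present stands upright on a plinth (within 4 mm of its top), its centre within 11 mm of the plinth's, so no edge overhangs; the reacher lies flat on the mat with its middle within 50 mm along and 40 mm across of the mat's centre; all at rest (((horizontal distance between tart1 and plinth1 below 0.011 m and z of tart1 in the frame of plinth1 between -0.004 and 0.004 m) or (horizontal distance between tart1 and plinth2 below 0.011 m and z of tart1 in the frame of plinth2 between -0.004 and 0.004 m) or (horizontal distance between tart1 and plinth3 below 0.011 m and z of tart1 in the frame of plinth3 between -0.004 and 0.004 m)) and angle between each of tart1, tart2, tart3, reacher's own z axis and vertical below 0.12 rad and linear speed of each of tart1, tart2, tart3, reacher below 0.02 m/s and ((horizontal distance between tart2 and plinth1 below 0.011 m and z of tart2 in the frame of plinth1 between -0.004 and 0.004 m) or (horizontal distance between tart2 and plinth2 below 0.011 m and z of tart2 in the frame of plinth2 between -0.004 and 0.004 m) or (horizontal distance between tart2 and plinth3 below 0.011 m and z of tart2 in the frame of plinth3 between -0.004 and 0.004 m)) and ((horizontal distance between tart3 and plinth1 below 0.011 m and z of tart3 in the frame of plinth1 between -0.004 and 0.004 m) or (horizontal distance between tart3 and plinth2 below 0.011 m and z of tart3 in the frame of plinth2 between -0.004 and 0.004 m) or (horizontal distance between tart3 and plinth3 below 0.011 m and z of tart3 in the frame of plinth3 between -0.004 and 0.004 m)) and x of reacher_mid in the frame of mat between -0.05 and 0.05 m and y of reacher_mid in the frame of mat between -0.04 and 0.04 m and z of reacher in the frame of mat below 0.012 m); the robot touches nothing.
It fails at once if the mug is shifted by more than 3 cm (distance of mug from where it was at the start of the episode above 0.03 m).
It fails at once if the jar is shifted by more than 3 cm (distance of jar from where it was at the start of the episode above 0.03 m).
It fails at once if the bowl is shifted by more than 3 cm (distance of bowl from where it was at the start of the episode above 0.03 m).
Of tart1, tart2, tart3 only 2 to 3 are there at a start; the rules pass over those that are not, and their reading is None.
At some moment in a run one of tart1, tart2, tart3 may be knocked a few centimetres aside while the robot is not near it.
It also fails if it takes over 210 s, if anything falls off the work surface, if the arm or the gripper's body presses on something with over 40 N, if the wrist force passes 120 N, or if a joint passes its speed limit or range.

## Working session

There is one attempt and no reset: what is moved stays moved. The work goes in short steps, Python scripts to look and compute and a tool call to move; the robot and the scene stay as the last step left them, time stands still between calls to the robot, and variables do not carry over. Pictures are saved under pics/ and viewed, at most 14 in all, crops included, and the job is handed in when it is done.

Besides the shell and the picture viewer there is one more tool, called after ">>>" as name(argument=value, ...), one argument or row to a line, values as JSON. play_rows: Moves the arm, as the interface text tells. Its arguments: {"type":"object","properties":{"motion":{"type":"array"},"fingers":{"type":"number"}},"required":["motion"]}

```bash
mkdir -p pics
cat > h.py <<'E'
from rig import bot, imaging, finder
import numpy as np, cv2
def cap(n,save=None):
    c=imaging.capture(n)
    if save: cv2.imwrite('pics/'+save,cv2.cvtColor(c['frame'],cv2.COLOR_RGB2BGR))
    return c
def ray(c,uv):
    K=np.array(c['camera_matrix']);d=np.array([c['k1'],0,0,0,0.])
    p=cv2.undistortPoints(np.array([[uv]],float),K,d)[0,0]
    R=np.array(c['R']);t=np.array(c['t'])
    return -R.T@t, R.T@np.array([p[0],p[1],1.])
def onz(c,uv,z):
    o,d=ray(c,uv); return o+d*(z-o[2])/d[2]
def proj(c,X):
    K=np.array(c['camera_matrix']);d=np.array([c['k1'],0,0,0,0.])
    R=np.array(c['R']);t=np.array(c['t'])
    return cv2.projectPoints(np.array(X,float).reshape(-1,1,3),cv2.Rodrigues(R)[0],t.astype(float),K,d)[0][:,0]
def tri(obs):
    A=np.zeros((3,3));b=np.zeros(3)
    for c,uv in obs:
        o,d=ray(c,uv);d/=np.linalg.norm(d);P=np.eye(3)-d[:,None]*d;A+=P;b+=P@o
    return np.linalg.solve(A,b)
E
python3 - <<'E'
from h import *
np.set_printoptions(precision=4,suppress=True)
s=bot.read_state();print(s)
for n in ['side','top']:
    c=cap(n,n+'0.png');print(n,-np.array(c['R']).T@np.array(c['t']),np.array(c['R'])[2],c['k1'])
    for k in ['tart1','tart2','tart3','board','mat','reacher','jaw_left','jaw_right','reacher_trigger','shelf','mug','jar','bowl']:
        print(n,k,[(np.round(r['at'],3).tolist(),round(r['confidence'],2)) for r in finder.recognise(n,k)][:2])
E
```

```text
{'time_s': 0.0, 'joint_positions': array([ 62.024 ,  30.2803,  82.1563,  -0.0008,  67.6873, -10.2278]), 'qvel': array([ 0.0859,  0.0006, -0.0157, -0.0167, -0.0164,  0.0514]), 'tau': array([ -0.0012, -44.0053, -17.6586,   0.0631,   0.0583,  -0.0002]), 'position': array([0.1902, 0.5946, 0.2386]), 'tcp_rot': array([[-0.9524,  0.3048, -0.001 ],
       [ 0.3048,  0.9524, -0.0019],
       [ 0.0004, -0.0021, -1.    ]]), 'force': array([ 0.2176,  0.5664, -0.4952]), 'moment': array([0.0442, 0.0203, 0.0282]), 'grasp_force': 0.0, 'opening': 0.9982614371498291}
side [-0.0138 -0.7226  0.8894] [ 0.4643  0.6131 -0.6392] 0.022075900446845598
side tart1 [([0.631, 0.087, 0.015], 0.38)]
side tart2 [([0.631, 0.087, 0.015], 0.38)]
side tart3 [([0.631, 0.087, 0.015], 0.38)]
side board [([0.464, 0.334, 0.005], 0.83)]
side mat [([0.518, -0.396, 0.003], 0.64), ([0.456, -0.391, 0.05], 0.37)]
side reacher [([0.704, 0.318, 0.054], 0.49)]
side jaw_left [([0.605, -0.365, 0.023], 0.62)]
side jaw_right [([0.572, -0.455, 0.018], 0.45)]
side reacher_trigger [([0.456, -0.391, 0.051], 0.71)]
side shelf [([0.642, -0.065, 0.081], 0.66)]
side mug [([0.704, 0.32, 0.053], 0.67)]
side jar [([0.692, -0.366, 0.072], 0.77)]
side bowl [([0.612, 0.507, 0.03], 0.53)]
top [0.2453 0.0383 1.5058] [ 0.2192  0.0062 -0.9757] -0.14390687829639398
top tart1 []
top tart2 []
top tart3 []
top board [([0.472, 0.346, 0.006], 0.98), ([0.475, -0.367, 0.037], 0.32)]
top mat [([0.525, -0.379, 0.005], 0.88)]
top reacher [([0.475, -0.369, 0.04], 0.91)]
top jaw_left []
top jaw_right []
top reacher_trigger [([0.456, -0.381, 0.06], 0.58)]
top shelf [([0.655, -0.011, 0.081], 0.58)]
top mug [([0.474, -0.37, 0.039], 0.66), ([0.717, 0.344, 0.048], 0.64)]
top jar [([0.703, -0.345, 0.1], 0.56), ([0.475, -0.37, 0.04], 0.45)]
top bowl [([0.612, 0.513, 0.022], 0.82)]
```

View pics/side0.png

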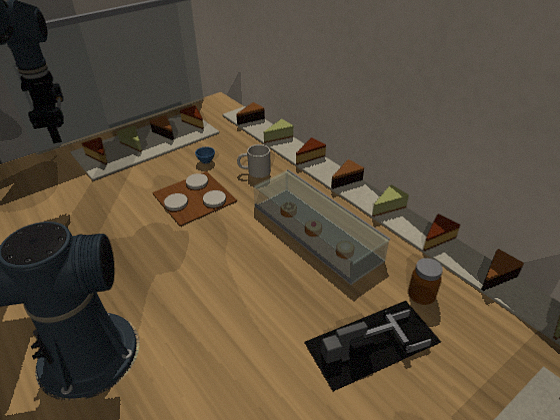

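View pics/top0.png

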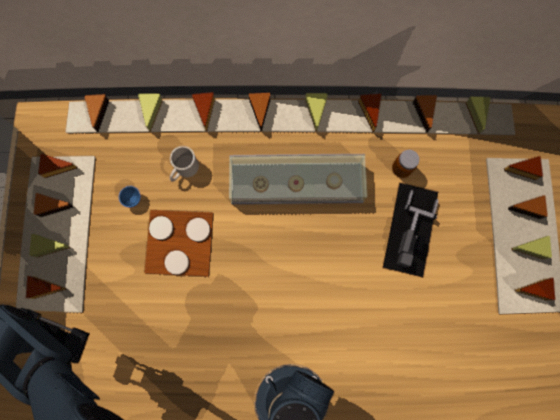

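The side view shows nuts at (288,209), raspberry at (313,228) and cream at (345,250), so all three tartlets are present. The reacher lies on its mat at (375,340). In the top view the plinths are at (161,228), (198,230) and (176,262). I'll use the wrist camera to refine these positions.

```bash
cat >> h.py <<'E'
import json,os
np.set_printoptions(precision=4,suppress=True)
def yawof(R): return np.degrees(np.arctan2(-R[0,1],R[1,1]))  # reacher yaw if tool y = reacher y
def step(frm,to):
    """frm,to: (x,y,z,yaw) -> tool shift and wz"""
    a=np.radians(frm[3]); X=np.array([-np.cos(a),-np.sin(a)]);Y=np.array([-np.sin(a),np.cos(a)])
    d=np.array(to[:2])-np.array(frm[:2])
    return [round(1000*X@d,1),round(1000*Y@d,1),round(-1000*(to[2]-frm[2]),1),round(-(to[3]-frm[3]),1)]
def here():
    s=bot.read_state(); return [*s['position'],yawof(s['tcp_rot'])]
def route(*w):
    p=here(); print('here',np.array(p))
    for q in w: print(q,'mm/deg:',step(p,q)); p=q
E
python3 - <<'E'
from h import *
c=cap('wrist'); R=np.array(c['R']);o=-R.T@np.array(c['t']);s=bot.read_state()
T=np.array(s['tcp_rot']);print('cam in tool',T.T@(o-s['position']),'axes',(T.T@R.T).round(3),c['camera_matrix'])
route([.42,.30,.30,-10],[.50,-.0,.32,-5],[.45,-.36,.32,-15])
E
```

```text
cam in tool [ 0.0846  0.0011 -0.1458] axes [[ 0.    -0.952 -0.306]
 [ 1.    -0.     0.   ]
 [-0.    -0.306  0.952]] [[357.1243   0.     279.9325]
 [  0.     357.1243 216.4078]
 [  0.       0.       1.    ]]
here [  0.1905   0.5952   0.2395 -17.7482]
[0.42, 0.3, 0.3, -10] mm/deg: [np.float64(-308.6), np.float64(-211.2), np.float64(-60.5), np.float64(-7.7)]
[0.5, -0.0, 0.32, -5] mm/deg: [np.float64(-130.9), np.float64(-281.6), -20.0, -5]
[0.45, -0.36, 0.32, -15] mm/deg: [np.float64(18.4), np.float64(-363.0), -0.0, 10]
```

>>> play_rows(
  motion=[
    [[-0.039,-0.026,-0.008,0,0,-1],[-0.077,-0.053,-0.015,0,0,-2],[-0.116,-0.079,-0.023,0,0,-3],[-0.154,-0.106,-0.03,0,0,-4],[-0.193,-0.132,-0.038,0,0,-5],[-0.231,-0.158,-0.045,0,0,-6],[-0.27,-0.185,-0.053,0,0,-7],[-0.309,-0.211,-0.06,0,0,-7.7]],
  ],
)

```text
time_s: 2.12
position: [0.3934, 0.3338, 0.2931]
tcp_rot: [[-0.985, 0.174, 0.0], [0.174, 0.985, 0.0], [-0.0, 0.0, -1.0]]
force: [0.4, 0.2, 0.5]
opening: 0.999
grasp_force: 0.0
```

>>> play_rows(
  motion=[
    [[0,0,0,0,0,0],[0,0,0,0,0,0],[0,0,0,0,0,0],[0,0,0,0,0,0],[0,0,0,0,0,0],[0,0,0,0,0,0]],
  ],
)

```text
time_s: 2.62
position: [0.3915, 0.3365, 0.2922]
tcp_rot: [[-0.985, 0.172, -0.001], [0.172, 0.985, -0.0], [0.001, -0.0, -1.0]]
force: [-0.6, -0.8, 0.5]
opening: 1.001
grasp_force: 0.0
```

Run:
```python
from h import *
c=cap('wrist','w_board.png')
print([(r['at'],r['confidence']) for r in finder.recognise('wrist','board')],[(r['at'],r['confidence']) for r in finder.recognise('wrist','plinth1')])
m=finder.outline_of('wrist','board');print([ (x['confidence'],x['pixels'].sum()) for x in m])
f=c['frame'];hsv=cv2.cvtColor(f,cv2.COLOR_RGB2HSV)
w=((hsv[...,1]<60)&(hsv[...,2]>140)).astype(np.uint8)
n,l,st,ce=cv2.connectedComponentsWithStats(w)
for i in range(1,n):
    if st[i,4]>300:
        cnt=cv2.findContours((l==i).astype(np.uint8),0,1)[0][0]
        pts=np.array([onz(c,p[0],.018)[:2] for p in cnt])
        print(st[i],onz(c,ce[i],.018),cv2.minEnclosingCircle(pts.astype(np.float32)*1000))
route([.50,-.0,.32,-5],[.45,-.36,.32,-15])
```

```text
[([0.4575, 0.3472, 0.0045], 0.68)] [([0.4594, 0.3448, 0.008], 0.88)]
[(0.95, np.int64(22156))]
[ 520    7   40  273 9081] [0.4044 0.656  0.018 ] ((421.76953125, 660.9599609375), 171.04713439941406)
[ 264  159   59   57 2640] [0.4071 0.3507 0.018 ] ((407.951171875, 350.4109802246094), 35.49229431152344)
[ 320  235   55   50 2057] [0.5126 0.4034 0.018 ] ((514.3029174804688, 404.4227294921875), 35.6104850769043)
[ 232  246   54   49 2094] [0.5088 0.2889 0.018 ] ((509.5998840332031, 288.8661193847656), 35.571189880371094)
here [ 0.3921  0.3361  0.2924 -9.9759]
[0.5, -0.0, 0.32, -5] mm/deg: [np.float64(-164.5), np.float64(-312.3), np.float64(-27.6), np.float64(-5.0)]
[0.45, -0.36, 0.32, -15] mm/deg: [np.float64(18.4), np.float64(-363.0), -0.0, 10]
```

View pics/w_board.png

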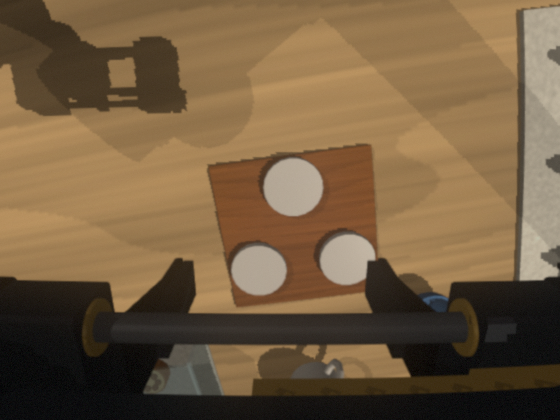

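Plinths 1, 2 and 3 are at (293,187), (259,270) and (347,258). Their measured diameter of 71 mm agrees with the stated height. Next I'll look at the shelf.

>>> play_rows(
  motion=[
    [[-0.02,-0.039,-0.004,0,0,-1],[-0.041,-0.078,-0.007,0,0,-2],[-0.062,-0.117,-0.01,0,0,-3],[-0.082,-0.156,-0.014,0,0,-4],[-0.103,-0.195,-0.018,0,0,-5],[-0.123,-0.234,-0.021,0,0,-5],[-0.144,-0.273,-0.024,0,0,-5],[-0.165,-0.312,-0.028,0,0,-5]],
  ],
)

```text
time_s: 3.48
position: [0.4943, 0.0174, 0.319]
tcp_rot: [[-0.996, 0.088, 0.0], [0.088, 0.996, 0.0], [-0.0, 0.0, -1.0]]
force: [0.8, 0.1, -0.7]
opening: 1.001
grasp_force: 0.0
```

>>> play_rows(
  motion=[
    [[0,0,0,0,0,0],[0,0,0,0,0,0],[0,0,0,0,0,0],[0,0,0,0,0,0]],
  ],
)

```text
time_s: 3.82
position: [0.4934, 0.0205, 0.3185]
tcp_rot: [[-0.996, 0.086, -0.001], [0.086, 0.996, 0.001], [0.001, 0.001, -1.0]]
force: [-0.3, 0.3, -0.4]
opening: 1.004
grasp_force: 0.0
```

```bash
cat >> h.py <<'E'
def save(c,name):
    np.savez(''+name,frame=c['frame'],camera_matrix=c['camera_matrix'],k1=c['k1'],R=c['R'],t=c['t'])
def find(cam,*names,n=2):
    for k in names: print(cam,k,[(np.round(r['at'],4).tolist(),round(float(r['confidence']),2)) for r in finder.recognise(cam,k)][:n])
E
python3 - <<'E'
from h import *
c=cap('wrist','w_shelf.png');save(c,'ws1.npz')
find('wrist','tart1','tart2','tart3','shelf','board','jar',n=3)
route([.45,-.36,.32,-15])
E
```

```text
wrist tart1 []
wrist tart2 []
wrist tart3 []
wrist shelf []
wrist board [([0.4683, 0.3136, 0.0035], 0.74)]
wrist jar [([0.6194, 0.0037, 0.081], 0.26)]
here [ 0.494   0.0199  0.3188 -4.9688]
[0.45, -0.36, 0.32, -15] mm/deg: [np.float64(10.9), np.float64(-382.3), np.float64(-1.2), np.float64(10.0)]
```

View pics/w_shelf.png

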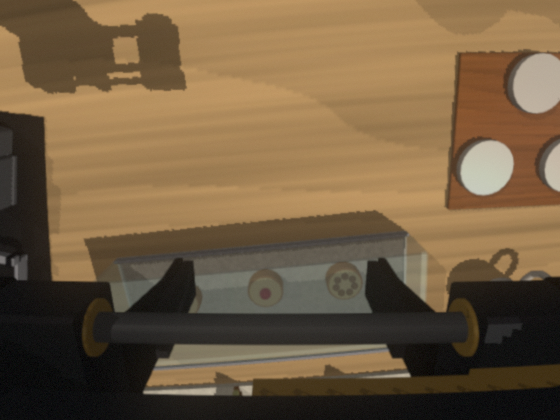

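The raspberry tart is at (265,288) and the nuts tart at (345,280), both close to the area blocked by the gripper. I'll move forward for a clear view.

>>> play_rows(
  motion=[
    [[-0.03,0,0,0,0,1],[-0.06,0,0,0,0,2],[-0.09,0,0,0,0,2],[-0.12,0,0,0,0,2],[-0.15,0,0,0,0,2],[-0.15,0,0,0,0,2],[-0.15,0,0,0,0,2],[-0.15,0,0,0,0,2]],
  ],
)

```text
time_s: 4.83
position: [0.6427, 0.0063, 0.3181]
tcp_rot: [[-0.992, 0.122, -0.002], [0.122, 0.992, 0.0], [0.002, 0.0, -1.0]]
force: [0.8, 0.0, -0.8]
opening: 1.001
grasp_force: 0.0
```

Run:
```python
from h import *
c=cap('wrist','w_shelf2.png');save(c,'ws2.npz')
find('wrist','tart1','tart2','tart3','shelf','jar',n=3)
route([.56,-.13,.32,-5],[.45,-.36,.32,-15])
```

```text
wrist tart1 [([0.5179, 0.2979, 0.0061], 0.23)]
wrist tart2 [([0.5179, 0.2979, 0.0061], 0.23)]
wrist tart3 [([0.5179, 0.2979, 0.0061], 0.23)]
wrist shelf [([0.6508, -0.0079, 0.0839], 0.89)]
wrist jar [([0.7019, -0.3249, 0.0509], 0.96), ([0.6517, -0.0091, 0.0799], 0.47)]
here [ 0.6429  0.0061  0.3193 -7.0452]
[0.56, -0.13, 0.32, -5] mm/deg: [np.float64(65.6), np.float64(-145.3), np.float64(-0.7), np.float64(-2.0)]
[0.45, -0.36, 0.32, -15] mm/deg: [np.float64(89.5), np.float64(-238.7), -0.0, 10]
```

View pics/w_shelf2.png

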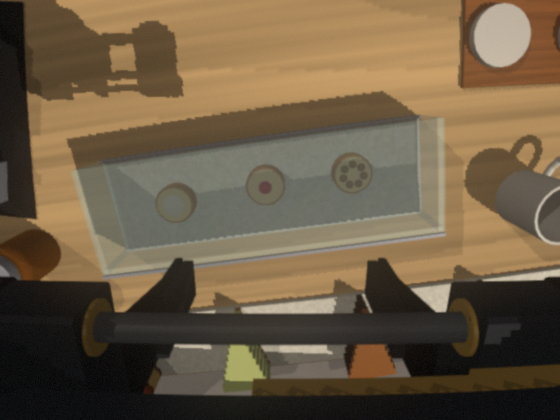

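Cream is at (176,202), raspberry at (265,185) and nuts at (352,173). The lip runs from (105,162) to (418,117). I'll fit these precisely and look at a zoomed crop.

Run:
```python
from h import *
L=lambda n:dict(np.load(n))
a=L('ws1.npz');b=L('ws2.npz')
im=cv2.cvtColor(b['frame'],cv2.COLOR_RGB2BGR)
g=cv2.cvtColor(im,cv2.COLOR_BGR2GRAY)
cs=cv2.HoughCircles(cv2.GaussianBlur(g,(3,3),0)[100:285,60:450],cv2.HOUGH_GRADIENT,1,50,param1=80,param2=14,minRadius=17,maxRadius=23)
print(cs+np.array([60,100,0]) if cs is not None else None)
# predicted rims overlay
o=cv2.resize(im[100:285,60:450],None,fx=2,fy=2,interpolation=cv2.INTER_CUBIC)
for uv in [(176,202),(265,185),(352,173)]:
    P=onz(b,uv,.026); print(uv,P)
    th=np.linspace(0,2*np.pi,40);q=proj(b,np.c_[P[0]+.025*np.cos(th),P[1]+.025*np.sin(th),0*th+.026])
    for p in q: cv2.circle(o,tuple(((p-[60,100])*2).astype(int)),0,(0,0,255),-1)
for u1,u2 in [((265,288),(265,185)),((344.5,281),(352,173))]: print('tri',tri([(a,u1),(b,u2)]))
l,r=onz(b,(105,162),.014),onz(b,(418,117),.014);print('lip ends',l,r,np.linalg.norm(l-r),'yaw',np.degrees(np.arctan2(-(r-l)[0],(r-l)[1])))
A=[onz(b,p,.081) for p in [(78,170),(440,118),(443,234),(106,275)]];print('roof',np.array(A),[np.linalg.norm(A[i]-A[(i+1)%4]) for i in range(4)])
print('plinth2 check', onz(b,(500,36),.018))
cv2.imwrite('pics/crop.png',o)
```

```text
[[[175.5 202.5  20.5]
  [351.5 173.5  21.2]
  [265.5 183.5  19.9]]]
(176, 202) [ 0.6629 -0.1289  0.026 ]
(265, 185) [ 0.6551 -0.0128  0.026 ]
(352, 173) [0.6531 0.0967 0.026 ]
tri [ 0.6575 -0.0136  0.0149]
tri [0.6549 0.0985 0.0175]
lip ends [ 0.6017 -0.214   0.014 ] [0.5952 0.1852 0.014 ] 0.39926385320523977 yaw 0.9395021864808101
roof [[ 0.5999 -0.2127  0.081 ]
 [ 0.5934  0.1839  0.081 ]
 [ 0.7255  0.1884  0.081 ]
 [ 0.7292 -0.2158  0.081 ]] [np.float64(0.3966479659746419), np.float64(0.13217531498985083), np.float64(0.4043081310898922), np.float64(0.12929906834627053)]
plinth2 check [0.5106 0.2859 0.018 ]
```

View pics/crop.png

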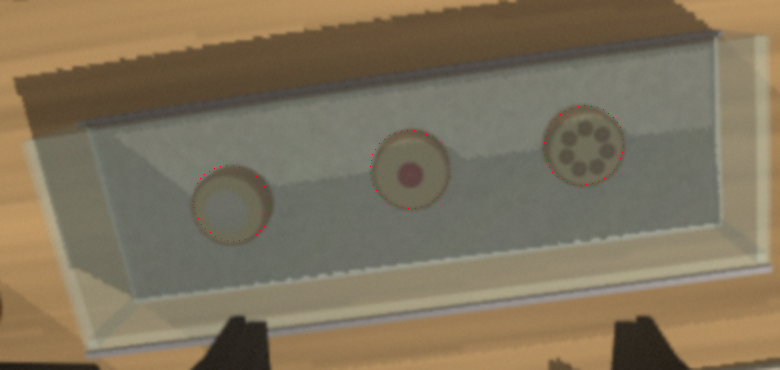

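>>> play_rows(
  motion=[
    [[0.03,-0.035,0,0,0,0],[0.05,-0.075,0,0,0,2],[0.08,-0.11,0,0,0,4],[0.1,-0.15,0,0,0,6],[0.12,-0.19,0,0,0,8],[0.14,-0.225,0,0,0,8],[0.15,-0.265,0,0,0,8],[0.15,-0.3,0,0,0,8]],
  ],
)

```text
time_s: 5.8
position: [0.4569, -0.2655, 0.3195]
tcp_rot: [[-0.966, 0.26, -0.001], [0.26, 0.966, 0.001], [0.001, 0.0, -1.0]]
force: [1.1, 0.5, -0.5]
opening: 0.994
grasp_force: 0.0
```

>>> play_rows(
  motion=[
    [[0,-0.03,0,0,0,0],[0,-0.06,0,0,0,0],[0,-0.06,0,0,0,0],[0,-0.06,0,0,0,0],[0,-0.06,0,0,0,0]],
  ],
)

```text
time_s: 6.22
position: [0.4438, -0.3227, 0.3188]
tcp_rot: [[-0.966, 0.26, -0.0], [0.26, 0.966, 0.001], [0.0, 0.001, -1.0]]
force: [0.3, -0.0, 0.6]
opening: 1.004
grasp_force: 0.0
```

Run:
```python
from h import *
c=cap('wrist','w_mat.png');save(c,'wm1.npz')
find('wrist','mat','reacher','jaw_left','jaw_right','reacher_trigger',n=3)
route()
```

```text
wrist mat [([0.5041, -0.3686, 0.001], 0.92)]
wrist reacher [([0.4676, -0.3675, 0.046], 0.56)]
wrist jaw_left [([0.5972, -0.3707, 0.0224], 0.67), ([0.4708, -0.368, 0.0451], 0.24), ([0.6904, -0.3505, 0.0718], 0.17)]
wrist jaw_right [([0.5692, -0.4442, 0.0286], 0.57)]
wrist reacher_trigger [([0.4566, -0.3865, 0.0613], 0.59)]
here [  0.4445  -0.3223   0.319  -14.9545]
```

View pics/w_mat.png

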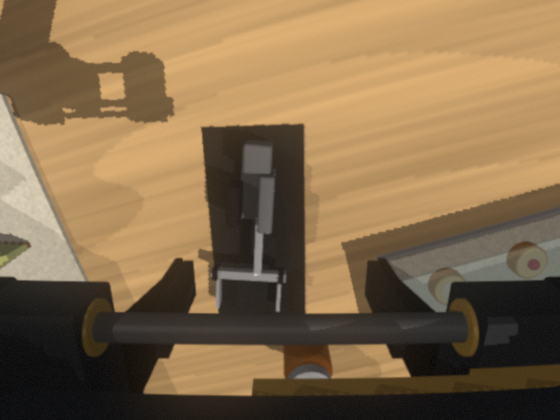

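The overlaid 25 mm rims fit all three tarts exactly. In the mat view the heel is at (258,158) and the crossbar runs from (217,270) to (285,273). The jaws are partly hidden, so I'll move forward.

>>> play_rows(
  motion=[
    [[-0.03,-0.007,0,0,0,0],[-0.06,-0.015,0,0,0,0],[-0.09,-0.022,0,0,0,0],[-0.115,-0.03,0,0,0,0],[-0.115,-0.03,0,0,0,0],[-0.115,-0.03,0,0,0,0],[-0.115,-0.03,0,0,0,0]],
  ],
)

```text
time_s: 7.1
position: [0.5469, -0.3812, 0.3183]
tcp_rot: [[-0.966, 0.259, -0.002], [0.259, 0.966, 0.001], [0.002, 0.001, -1.0]]
force: [0.8, 0.4, 0.1]
opening: 0.998
grasp_force: 0.0
```

Run:
```python
from h import *
c=cap('wrist');save(c,'wm2.npz')
find('wrist','mat','reacher','jaw_left','jaw_right','reacher_trigger',n=3)
im=cv2.cvtColor(c['frame'],cv2.COLOR_RGB2BGR)
cv2.imwrite('pics/mat2.png',cv2.resize(cv2.convertScaleAbs(im[0:260,130:390],alpha=1.8,beta=20),(600,600),interpolation=cv2.INTER_CUBIC))
route()
```

```text
wrist mat [([0.5122, -0.3747, -0.0009], 0.92)]
wrist reacher [([0.4682, -0.3681, 0.0442], 0.75)]
wrist jaw_left [([0.6, -0.3716, 0.0264], 0.62), ([0.6915, -0.3518, 0.0728], 0.3)]
wrist jaw_right [([0.5707, -0.4456, 0.0265], 0.61)]
wrist reacher_trigger [([0.4631, -0.3857, 0.0616], 0.93), ([0.694, -0.3543, 0.0721], 0.37)]
here [  0.5468  -0.3819   0.3193 -15.059 ]
```

View pics/mat2.png

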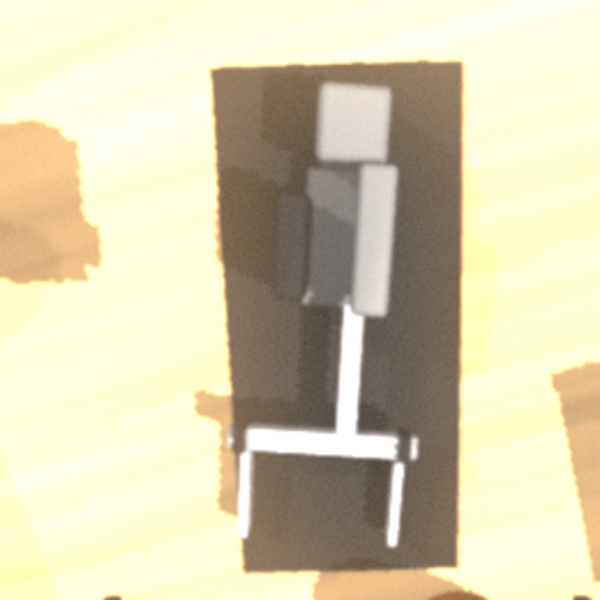

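The view shows the heel at the top (crop 352,122), the cheek on the right (375,240), the trigger on the left (292,245), and jaw tips at (243,537) and (392,545). I'll fit the poses of the reacher and mat.

Run:
```python
from h import *
from scipy.optimize import least_squares
b=dict(np.load('wm2.npz'))
px=lambda p:np.array(p)/2.3077+[130,0]
M=[((.0,.0,0),None)]
obs=[((.030,.028,.063),(387,316)),((-.040,.028,.063),(397,166)),((.025,-.028,.061),(277,297)),((-.025,-.028,.061),(283,193)),
((.160,.0425,.026),(392,546)),((.160,-.0425,.026),(243,538)),((-.075,0,.055),(355,86)),((-.04,0,.055),(351,160)),((.105,.0,.041),(345,453))]
X=np.array([o[0] for o in obs]);U=np.array([px(o[1]) for o in obs])
def f(p):
    c,s=np.cos(p[2]),np.sin(p[2]);W=np.c_[p[0]+c*X[:,0]-s*X[:,1],p[1]+s*X[:,0]+c*X[:,1],X[:,2]]
    return (proj(b,W)-U).ravel()
r=least_squares(f,[.455,-.38,-.25],loss='soft_l1');p=r.x;print(p[:2],np.degrees(p[2]));print(r.fun.reshape(-1,2).round(1))
q=[onz(b,px(u),.003) for u in [(213,70),(462,63),(457,567),(245,571)]];print(np.array(q),np.mean(q,0))
print('mat yaw',[np.degrees(np.arctan2(*(q[j]-q[i])[[1,0]])) for i,j in [(0,3),(1,2)]])
yaw=np.degrees(p[2]);P=[*p[:2],.045,yaw]
print('origin-mid',p[0]+.04*np.cos(p[2]),p[1]+.04*np.sin(p[2]))
route([p[0],p[1],.16,yaw],[p[0],p[1],.05,yaw])
```

```text
[ 0.4704 -0.3623] -19.573325682718565
[[ 2.6  1.4]
 [ 4.5 -0.2]
 [ 0.1  0.8]
 [ 0.2 -1.5]
 [ 0.3  0.3]
 [ 0.1 -1.1]
 [-1.1 -1.9]
 [-2.   0.7]
 [-8.9  0.5]]
[[ 0.3671 -0.4021  0.003 ]
 [ 0.397  -0.2778  0.003 ]
 [ 0.6672 -0.3423  0.003 ]
 [ 0.6365 -0.4669  0.003 ]] [ 0.5169 -0.3723  0.003 ]
mat yaw [np.float64(-13.523638599055227), np.float64(-13.428436415587722)]
origin-mid 0.5081148718656188 -0.3756813613664459
here [  0.5468  -0.3819   0.3193 -15.059 ]
[np.float64(0.4704263309963139), np.float64(-0.36228084319949644), 0.16, np.float64(-19.573325682718565)] mm/deg: [np.float64(78.9), np.float64(-0.9), np.float64(159.3), np.float64(4.5)]
[np.float64(0.4704263309963139), np.float64(-0.36228084319949644), 0.05, np.float64(-19.573325682718565)] mm/deg: [np.float64(0.0), np.float64(0.0), 110.0, np.float64(-0.0)]
```

Run:
```python
from h import *
from scipy.optimize import least_squares
b=dict(np.load('wm2.npz'))
px=lambda p:np.array(p)/2.3077+[130,0]
obs=[((.030,.028,.063),(387,316)),((-.040,.028,.063),(397,166)),((.025,-.028,.061),(277,297)),((-.025,-.028,.061),(283,193)),
((.160,.0425,.026),(392,546)),((.160,-.0425,.026),(243,538)),((.105,.05,.041),(417,460)),((.105,-.05,.041),(232,450))]
for S in [list(range(8)),[0,1,4,5,6,7]]:
    X=np.array([obs[i][0] for i in S]);U=np.array([px(obs[i][1]) for i in S])
    def f(p):
        c,s=np.cos(p[2]),np.sin(p[2]);W=np.c_[p[0]+c*X[:,0]-s*X[:,1],p[1]+s*X[:,0]+c*X[:,1],X[:,2]]
        return (proj(b,W)-U).ravel()
    r=least_squares(f,[.455,-.38,-.25]);p=r.x;print(p[:2],np.degrees(p[2]));print(r.fun.reshape(-1,2).round(1).tolist())
im=cv2.cvtColor(b['frame'],cv2.COLOR_RGB2BGR)
o=cv2.resize(cv2.convertScaleAbs(im[50:250,200:340],alpha=2.5,beta=30),(560,800)[0:2],interpolation=cv2.INTER_CUBIC)
o=cv2.resize(o,(420,600))
cv2.imwrite('pics/mat3.png',o)
```

```text
[ 0.47   -0.3642] -18.71035047027741
[[1.2, 1.1], [2.1, -0.6], [-1.4, 1.4], [-2.0, -1.0], [0.6, 0.0], [0.5, -0.4], [0.3, 0.2], [-1.1, -0.5]]
[ 0.4697 -0.3657] -18.169867246991537
[[0.1, 1.0], [0.3, -0.8], [0.7, -0.1], [0.5, 0.0], [-0.1, -0.0], [-1.5, -0.0]]
```

View pics/mat3.png

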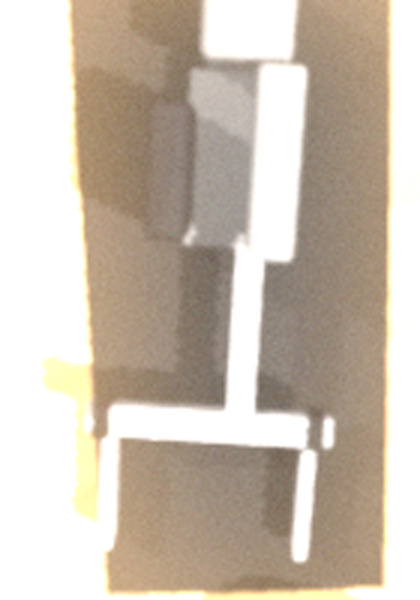

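The fitted reacher pose is (0.470, -0.365) at yaw -18.4°. I'll approach it and verify before closing.

>>> play_rows(
  motion=[
    [[0.02,-0.001,0.02,0,0,1],[0.04,-0.002,0.05,0,0,2],[0.06,-0.003,0.08,0,0,3.4],[0.0786,-0.0036,0.11,0,0,3.4],[0.0786,-0.0036,0.14,0,0,3.4],[0.0786,-0.0036,0.17,0,0,3.4],[0.0786,-0.0036,0.2,0,0,3.4],[0.0786,-0.0036,0.2,0,0,3.4]],
  ],
)

```text
time_s: 8.07
position: [0.4673, -0.3623, 0.1137]
tcp_rot: [[-0.948, 0.317, -0.008], [0.317, 0.948, 0.009], [0.01, 0.006, -1.0]]
force: [-0.9, 1.2, -0.6]
opening: 1.002
grasp_force: 0.0
```

Run:
```python
from h import *
route([.470,-.365,.043,-18.4])
```

```text
here [  0.4673  -0.3623   0.1137 -18.4904]
[0.47, -0.365, 0.043, -18.4] mm/deg: [np.float64(-3.4), np.float64(-1.7), np.float64(70.7), np.float64(-0.1)]
```

>>> play_rows(
  motion=[
    [[0,0,0.02,0,0,0],[0,0,0.04,0,0,0],[0,0,0.06,0,0,0],[0,0,0.075,0,0,0],[0,0,0.075,0,0,0],[0,0,0.075,0,0,0],[0,0,0.075,0,0,0]],
  ],
)

```text
time_s: 8.65
position: [0.4714, -0.3663, 0.0456]
tcp_rot: [[-0.949, 0.316, 0.002], [0.316, 0.949, -0.002], [-0.003, -0.002, -1.0]]
force: [0.3, 0.4, 0.2]
opening: 1.003
grasp_force: 0.0
```

>>> play_rows(
  fingers=0.053,
  motion=[
    [[0,0,0,0,0,0],[0,0,0,0,0,0],[0,0,0,0,0,0],[0,0,0,0,0,0],[0,0,0,0,0,0],[0,0,0,0,0,0]],
  ],
)

```text
time_s: 9.15
position: [0.4707, -0.366, 0.0441]
tcp_rot: [[-0.949, 0.316, 0.001], [0.316, 0.949, -0.002], [-0.001, -0.001, -1.0]]
force: [-1.1, -1.5, 0.2]
opening: 0.652
grasp_force: 1.0
```

Run:
```python
from h import *
route();s=bot.read_state();print(s['opening']*87,s['grasp_force'])
c=cap('top','top1.png');find('top','reacher','reacher_trigger')
```

```text
here [  0.4707  -0.366    0.0441 -18.4194]
56.731243893969356 1.0378782109182794
top reacher [([0.4074, -0.3309, 0.0535], 0.57), ([0.4063, -0.3292, 0.0079], 0.16)]
top reacher_trigger []
```

>>> play_rows(
  motion=[
    [[0,0,0,0,0,0],[0,0,0,0,0,0],[0,0,0,0,0,0],[0,0,0,0,0,0],[0,0,0,0,0,0],[0,0,0,0,0,0]],
  ],
)

```text
time_s: 9.8
position: [0.4711, -0.365, 0.0441]
tcp_rot: [[-0.949, 0.317, 0.001], [0.317, 0.949, 0.0], [-0.001, 0.0, -1.0]]
force: [2.3, 3.3, 4.9]
opening: 0.609
grasp_force: 8.7
```

Gripped at 53 mm with 8.7 N. I'll lift, then move to the front of the shelf.

>>> play_rows(
  motion=[
    [[0,0,-0.005,0,0,0],[0,0,-0.015,0,0,0],[0,0,-0.03,0,0,0],[0,0,-0.045,0,0,0],[0,0,-0.06,0,0,0],[0,0,-0.07,0,0,0],[0,0,-0.076,0,0,0],[0,0,-0.076,0,0,0]],
  ],
)

```text
time_s: 10.47
position: [0.4707, -0.3659, 0.1211]
tcp_rot: [[-0.949, 0.317, 0.001], [0.317, 0.949, -0.002], [-0.002, -0.001, -1.0]]
force: [0.5, -1.1, -3.3]
opening: 0.614
grasp_force: 6.9
```

>>> play_rows(
  motion=[
    [[0.01,0.016,0,0,0,-1.5],[0.028,0.048,0,0,0,-4.5],[0.046,0.08,0,0,0,-7.5],[0.064,0.11,0,0,0,-10.5],[0.082,0.14,0,0,0,-13.5],[0.1,0.17,0,0,0,-16],[0.115,0.196,0,0,0,-18],[0.124,0.212,0,0,0,-19.3]],
  ],
)

```text
time_s: 11.13
position: [0.4169, -0.1212, 0.1191]
tcp_rot: [[-1.0, -0.018, -0.005], [-0.018, 1.0, 0.003], [0.005, 0.003, -1.0]]
force: [-0.6, 0.0, -3.2]
opening: 0.611
grasp_force: 7.8
```

>>> play_rows(
  motion=[
    [[0,0,0,0,0,0],[0,0,0,0,0,0],[0,0,0,0,0,0],[0,0,0,0,0,0]],
  ],
)

```text
time_s: 11.47
position: [0.421, -0.1264, 0.1197]
tcp_rot: [[-1.0, -0.014, 0.001], [-0.014, 1.0, -0.001], [-0.001, -0.001, -1.0]]
force: [-0.8, -0.7, -3.1]
opening: 0.61
grasp_force: 7.8
```

Run:
```python
from h import *
c=cap('side');save(c,'s1.npz');o=cv2.cvtColor(c['frame'],cv2.COLOR_RGB2BGR)
find('side','jaw_left','jaw_right','reacher_trigger','reacher','tart1','tart2','tart3')
cv2.imwrite('pics/s1.png',cv2.resize(cv2.convertScaleAbs(o[150:350,220:460],alpha=1.6,beta=10),(720,600),interpolation=cv2.INTER_CUBIC))
route([.42,-.125,.061,.9],[.523,-.125,.061,.9])
```

```text
side jaw_left [([0.5597, -0.1131, 0.0992], 0.4)]
side jaw_right [([0.5483, -0.1871, 0.0967], 0.62)]
side reacher_trigger [([0.3997, -0.1536, 0.1171], 0.72), ([0.4026, -0.1325, 0.1093], 0.71)]
side reacher [([0.4002, -0.1316, 0.109], 0.55)]
side tart1 [([0.632, -0.0227, 0.0154], 0.53)]
side tart2 [([0.632, -0.0227, 0.0154], 0.53)]
side tart3 [([0.632, -0.0227, 0.0154], 0.53)]
here [ 0.42   -0.1252  0.1197  0.8177]
[0.42, -0.125, 0.061, 0.9] mm/deg: [np.float64(-0.0), np.float64(0.2), np.float64(58.7), np.float64(-0.1)]
[0.523, -0.125, 0.061, 0.9] mm/deg: [np.float64(-103.0), np.float64(-1.6), -0.0, -0.0]
```

View pics/s1.png

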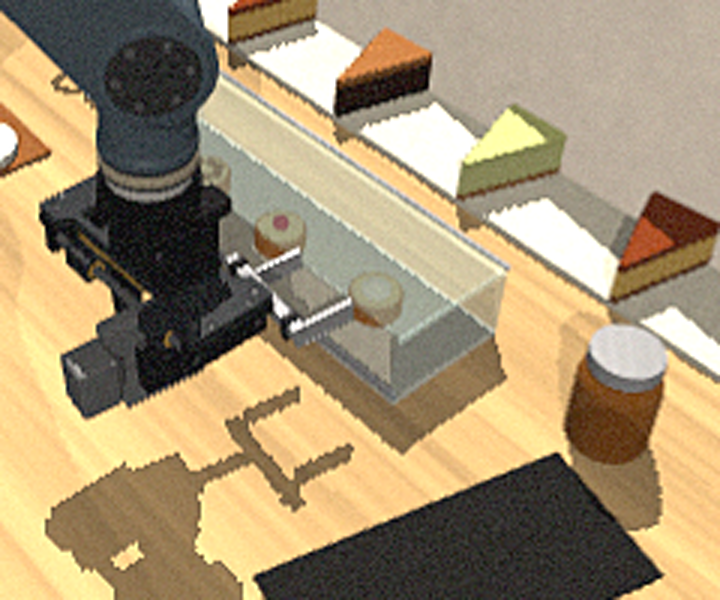

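Run:
```python
from h import *
c=dict(np.load('s1.npz'))
for pit in [0,-2,-4]:
  a=np.radians(pit)
  W=[]
  for x,y,z in [(.16,-.0425,.023),(.16,.0425,.023),(.105,-.05,.038),(.105,.05,.038)]:
    z0=z-.042; W.append([.42+x*np.cos(a)-z0*np.sin(a),-.1267+y+x*.014,.12+.001+x*np.sin(a)+z0*np.cos(a)])
  print(pit,((proj(c,W)-[220,150])*3).round(0).tolist())
```

```text
0 [[336.0, 290.0], [268.0, 236.0], [294.0, 313.0], [214.0, 246.0]]
-2 [[335.0, 295.0], [267.0, 241.0], [294.0, 316.0], [214.0, 249.0]]
-4 [[334.0, 300.0], [266.0, 246.0], [293.0, 319.0], [214.0, 253.0]]
```

The side view suggests the jaws sit off my prediction, mostly in yaw. I'll check against the top camera with overlays.

```bash
cat >> h.py <<'E'
def model(x,y,z,yaw,pit=0,trav=.003):
    "key polylines of reacher in world; z: height of origin plane"
    j=.04-1.15*trav
    Ls=[]
    for s in (1,-1):
        Ls.append([(.104,s*j,.023),(.16,s*j,.023),(.16,s*(j+.005),.023),(.104,s*(j+.005),.023),(.104,s*j,.023)])
    Ls.append([(.093,.05,.038),(.105,.05,.038),(.105,-.05,.038),(.093,-.05,.038),(.093,.05,.038)])
    a,b=np.radians([yaw,pit]);out=[]
    Rz=np.array([[np.cos(a),-np.sin(a),0],[np.sin(a),np.cos(a),0],[0,0,1]]);Ry=np.array([[np.cos(b),0,-np.sin(b)],[0,1,0],[np.sin(b),0,np.cos(b)]])
    for l in Ls: out.append((Rz@Ry@(np.array(l)-[0,0,.042]).T).T+[x,y,z+.042])
    return out
def overlay(c,im,Ls,off,sc,col):
    for l in Ls:
        q=((proj(c,l)-off)*sc).astype(np.int32); cv2.polylines(im,[q.reshape(-1,1,2)],False,col,1)
E
python3 - <<'E'
from h import *
t=cap('top');save(t,'t1.npz');s=dict(np.load('s1.npz'))
find('top','jaw_left','jaw_right','reacher','reacher_trigger')
def crop(c,x0,y0,w,h,sc):
    o=cv2.cvtColor(c['frame'],cv2.COLOR_RGB2BGR)[y0:y0+h,x0:x0+w]
    return cv2.resize(cv2.convertScaleAbs(o,alpha=1.6,beta=10),None,fx=sc,fy=sc,interpolation=cv2.INTER_CUBIC)
A=crop(t,290,140,80,100,5);B=crop(s,270,210,80,100,5)
for yaw,col in [(.8,(0,0,255)),(-8,(0,255,0))]:
    L=model(.42,-.1267,.079,yaw)
    overlay(t,A,L,[290,140],5,col);overlay(s,B,L,[270,210],5,col)
cv2.imwrite('pics/ov.png',np.hstack([A,B]))
E
```

```text
top jaw_left [([0.55, -0.1078, 0.1038], 0.4)]
top jaw_right []
top reacher []
top reacher_trigger []
```

View pics/ov.png

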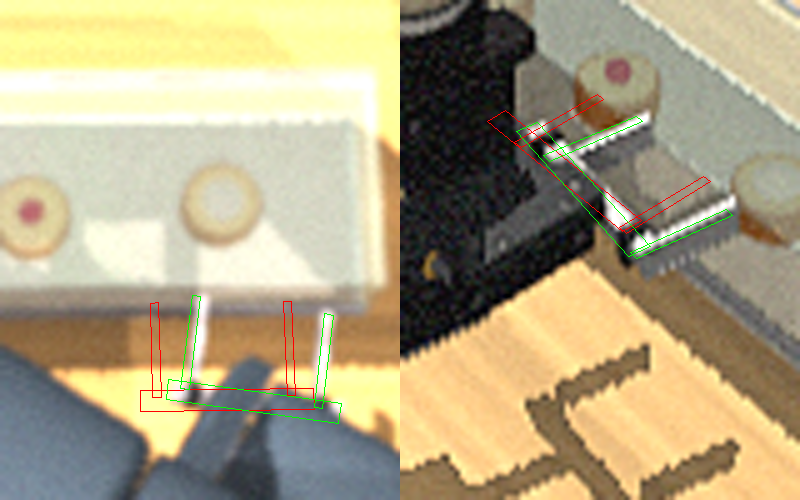

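The reacher sits about -8.5° yawed relative to the fingers: the green overlay matches in both views. I'll squeeze once in free air, which should realign the flat pads, and measure numerically from outlines.

```bash
cat >> h.py <<'E'
from scipy.optimize import minimize, differential_evolution
def jawfit(cams=('side','top'),trav=.003,rz=None,verbose=True,free=True):
    "fit reacher x,y,z,yaw,pit in world from jaw outlines"
    p=here();ms=[]
    for n in cams:
        c=imaging.capture(n)
        for k,s in (('jaw_left',1),('jaw_right',-1)):
            for r in finder.outline_of(n,k)[:1]:
                m=r['pixels']; ce=np.argwhere(m).mean(0)[::-1]
                if verbose: print(n,k,round(float(r['confidence']),2),int(m.sum()),ce.round(1))
                if r['confidence']>.3 and m.sum()>15: ms.append((c,s,m))
    j=.04-1.15*trav
    def world(v,P):
        a,b=np.radians([v[3],v[4]])
        Rz=np.array([[np.cos(a),-np.sin(a),0],[np.sin(a),np.cos(a),0],[0,0,1]]);Ry=np.array([[np.cos(b),0,-np.sin(b)],[0,1,0],[np.sin(b),0,np.cos(b)]])
        return (Rz@Ry@(np.array(P)-[0,0,.042]).T).T+[v[0],v[1],v[2]]
    def cost(v):
        e=0
        for c,s,m in ms:
            P=[(x,s*y,z) for x in(.104,.16) for y in (j,j+.005) for z in (.001,.023)]
            q=proj(c,world(v,P)); h=cv2.convexHull((q*16).astype(np.int32))
            im=np.zeros(m.shape,np.uint8);cv2.fillConvexPoly(im,h,1,shift=4);im=im>0
            e-= (im&m).sum()/max(1,(im|m).sum())
        d=np.array(v)-[p[0],p[1],p[2]+.002,p[3],0]
        return e+np.sum((d/np.array([.01,.01,.006,20,4]))**2)*.02
    r=differential_evolution(cost,[(p[0]-.02,p[0]+.02),(p[1]-.02,p[1]+.02),(p[2]-.012,p[2]+.014),(p[3]-16,p[3]+16),(-6,6)],maxiter=60,seed=1,tol=1e-4)
    v=r.x; J=world(v,[(.14,0,.012)])[0]
    print('tool',np.array(p),'\nreacher grip',v,'score',r.fun,'jaws',J,'rel yaw',v[3]-p[3]); return v,J
E
python3 - <<'E'
from h import *
jawfit()
E
```

```text
side jaw_left 0.65 112 [309.1 238.8]
side jaw_right 0.71 148 [325.6 257.3]
top jaw_left 0.62 41 [329.  209.5]
top jaw_right 0.5 6 [354. 215.]
tool [ 0.42   -0.1249  0.1198  0.8497] 
reacher grip [ 0.4184 -0.134   0.1232 -5.4616  1.5701] score -1.6496083832906818 jaws [ 0.5585 -0.1474  0.0971] rel yaw -6.31136693437201
```

>>> play_rows(
  fingers=0.043,
  motion=[
    [[0,0,0,0,0,0],[0,0,0,0,0,0],[0,0,0,0,0,0],[0,0,0,0,0,0],[0,0,0,0,0,0],[0,0,0,0,0,0]],
  ],
)

```text
time_s: 12.92
position: [0.42, -0.1249, 0.1198]
tcp_rot: [[-1.0, -0.015, -0.0], [-0.015, 1.0, 0.0], [0.0, 0.0, -1.0]]
force: [0.9, -0.0, -2.2]
opening: 0.498
grasp_force: 11.4
```

Run:
```python
from h import *
jawfit(trav=.013)
```

```text
side jaw_right 0.6 126 [326.6 255.9]
tool [ 0.42   -0.1249  0.1198  0.8458] 
reacher grip [ 0.4249 -0.1342  0.1197 -6.2499  0.1092] score -0.5871877893277881 jaws [ 0.5641 -0.1494  0.0899] rel yaw -7.095683937992899
```

>>> play_rows(
  fingers=0.053,
  motion=[
    [[0,0,0,0,0,0],[0,0,0,0,0,0],[0,0,0,0,0,0],[0,0,0,0,0,0],[0,0,0,0,0,0],[0,0,0,0,0,0]],
  ],
)

```text
time_s: 13.72
position: [0.42, -0.125, 0.1198]
tcp_rot: [[-1.0, -0.015, 0.0], [-0.015, 1.0, -0.0], [-0.0, -0.0, -1.0]]
force: [0.3, 0.3, -2.4]
opening: 0.61
grasp_force: 7.9
```

Run:
```python
from h import *
jawfit()
```

```text
side jaw_left 0.69 1296 [425.4 281.2]
side jaw_right 0.48 156 [326.6 257.1]
tool [ 0.42   -0.125   0.1198  0.8523] 
reacher grip [ 0.4274 -0.1288  0.1216 -3.6959 -1.8709] score -0.7372498373035439 jaws [ 0.5661 -0.1377  0.087 ] rel yaw -4.548154681652864
```

```bash
cat >> h.py <<'E'
def linefit(cs,p,trav=.003,tart=None):
    "photometric fit of bright jaw/crossbar tops; p tool pose"
    G=[(c,cv2.GaussianBlur(cv2.cvtColor(c['frame'],cv2.COLOR_RGB2GRAY),(0,0),.6).astype(np.float32)) for c in cs]
    j=.0425-1.15*trav; u=np.linspace(0,1,25)[:,None]
    def seg(a,b): return np.array(a)*(1-u)+np.array(b)*u
    on=np.vstack([seg((.108,j,.023),(.159,j,.023)),seg((.108,-j,.023),(.159,-j,.023)),seg((.099,j-.006,.038),(.099,-j+.006,.038))])
    off=np.vstack([seg((.112,s*(j+d),.023),(.155,s*(j+d),.023)) for s in(1,-1) for d in(-.01,.01)]+[seg((.163,s*j,.023),(.172,s*j,.023)) for s in (1,-1)]+[seg((.118,j-.01,.03),(.118,-j+.01,.03))])
    def W(v,P):
        a,b=np.radians([v[2],v[4]])
        Rz=np.array([[np.cos(a),-np.sin(a),0],[np.sin(a),np.cos(a),0],[0,0,1]]);Ry=np.array([[np.cos(b),0,-np.sin(b)],[0,1,0],[np.sin(b),0,np.cos(b)]])
        return (Rz@Ry@(np.array(P)-[0,0,.042]).T).T+[v[0],v[1],v[3]]
    def val(c,g,X):
        q=proj(c,X).astype(np.float32); return cv2.remap(g,q[:,0],q[:,1],cv2.INTER_LINEAR)
    def cost(v):
        d=np.array(v)-[p[0],p[1],p[3],p[2]+.002,0]
        return -sum(val(c,g,W(v,on)).mean()-val(c,g,W(v,off)).mean() for c,g in G)+np.sum((d/np.array([.006,.006,15,.003,3]))**2)*.5
    r=differential_evolution(cost,[(p[0]-.02,p[0]+.02),(p[1]-.02,p[1]+.02),(p[3]-15,p[3]+15),(p[2]-.008,p[2]+.012),(-5,5)],seed=1,maxiter=150)
    v=r.x;J=W(v,[(.14,0,.012)])[0]
    print('grip xy yaw z pit',v,'score',round(r.fun,1),'jaws',J,'rel yaw',round(v[2]-p[3],2)); return v,J
E
python3 - <<'E'
from h import *
p=here();L=lambda n:dict(np.load(n))
s,t=L('s1.npz'),L('t1.npz')
for q in ([s],[t],[s,t]): linefit(q,p)
print('now');s=cap('side');save(s,'s2.npz');t=cap('top');save(t,'t2.npz')
for q in ([s],[t],[s,t]): linefit(q,p)
E
```

```text
grip xy yaw z pit [ 0.4318 -0.1207 -7.0141  0.1217 -3.7121] score -34.3 jaws [ 0.5685 -0.1375  0.0827] rel yaw -7.86
grip xy yaw z pit [ 0.4327 -0.1095 15.8451  0.1218  0.7333] score -23.4 jaws [ 0.5677 -0.0712  0.0936] rel yaw 14.99
grip xy yaw z pit [ 0.4252 -0.1289 -7.1716  0.1255 -0.6624] score -37.7 jaws [ 0.5638 -0.1463  0.0939] rel yaw -8.02
now
grip xy yaw z pit [ 0.4304 -0.1211 -6.4332  0.1208 -2.9818] score -35.0 jaws [ 0.5678 -0.1366  0.0836] rel yaw -7.28
grip xy yaw z pit [ 0.4326 -0.1094 15.7503  0.1212  0.596 ] score -23.4 jaws [ 0.5676 -0.0713  0.0926] rel yaw 14.9
grip xy yaw z pit [ 0.424  -0.1275 -7.422   0.1252 -0.1943] score -34.7 jaws [ 0.5627 -0.1456  0.0948] rel yaw -8.27
```

The fit gives a relative yaw of -8° that stayed the same through the squeeze. I'll turn the tool +8° so the reacher is square to the shelf, then re-measure.

>>> play_rows(
  motion=[
    [[0,0,0,0,0,-1],[0,0,0,0,0,-2],[0,0,0,0,0,-3.5],[0,0,0,0,0,-5],[0,0,0,0,0,-6.5],[0,0,0,0,0,-8],[0,0,0,0,0,-8],[0,0,0,0,0,-8]],
  ],
)

```text
time_s: 14.78
position: [0.42, -0.1249, 0.1198]
tcp_rot: [[-0.988, -0.154, -0.0], [-0.154, 0.988, 0.0], [0.0, 0.0, -1.0]]
force: [-0.4, -0.5, -3.2]
opening: 0.61
grasp_force: 7.8
```

Run:
```python
from h import *
p=here()
s=cap('side');save(s,'s3.npz');t=cap('top');save(t,'t3.npz')
for q in ([s],[s,t]): v,J=linefit(q,p)
def crop(c,x0,y0,w,h,sc):
    o=cv2.cvtColor(c['frame'],cv2.COLOR_RGB2BGR)[y0:y0+h,x0:x0+w]
    return cv2.resize(cv2.convertScaleAbs(o,alpha=1.6,beta=10),None,fx=sc,fy=sc,interpolation=cv2.INTER_CUBIC)
A=crop(t,290,140,80,100,5);B=crop(s,270,210,80,100,5)
L=model(v[0],v[1],v[3]-.042,v[2],v[4])
overlay(t,A,L,[290,140],5,(0,255,0));overlay(s,B,L,[270,210],5,(0,255,0))
cv2.imwrite('pics/ov2.png',np.hstack([A,B]))
```

```text
grip xy yaw z pit [ 0.4272 -0.1196 -0.1579  0.1202 -1.0365] score -19.1 jaws [ 0.5666 -0.12    0.0877] rel yaw -9.0
grip xy yaw z pit [ 0.4248 -0.1227 -1.009   0.1233  0.2467] score -28.0 jaws [ 0.5649 -0.1252  0.0939] rel yaw -9.85
```

View pics/ov2.png

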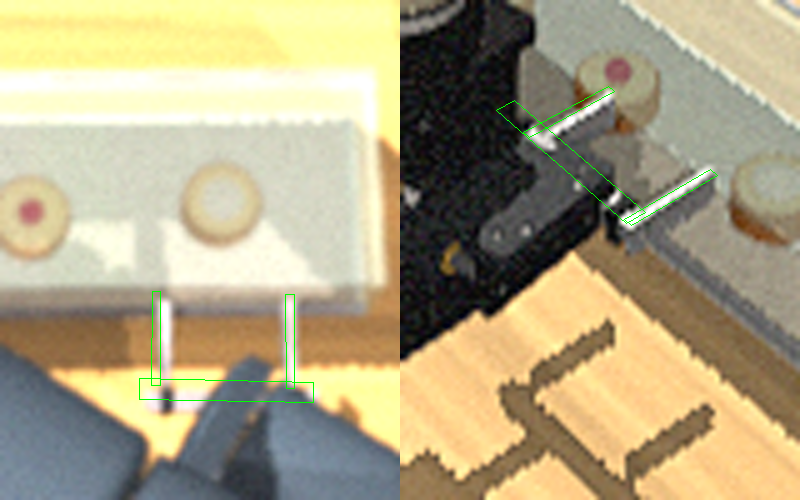

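The green fit matches: jaws at about (0.562, -0.126), square to the shelf. Lower, insert, then descend around the cream tart.

>>> play_rows(
  motion=[
    [[0,0,0.015,0,0,0],[0,0,0.03,0,0,0],[0,0,0.045,0,0,0],[0,0,0.055,0,0,0],[0,0,0.058,0,0,0],[0,0,0.058,0,0,0],[0,0,0.058,0,0,0]],
  ],
)

```text
time_s: 15.47
position: [0.4202, -0.125, 0.0619]
tcp_rot: [[-0.988, -0.154, 0.0], [-0.154, 0.988, -0.0], [-0.0, -0.0, -1.0]]
force: [0.2, 0.0, -2.1]
opening: 0.612
grasp_force: 7.8
```

>>> play_rows(
  motion=[
    [[-0.006,-0.001,0,0,0,0],[-0.02,-0.003,0,0,0,0],[-0.037,-0.005,0,0,0,0],[-0.054,-0.007,0,0,0,0],[-0.071,-0.01,0,0,0,0],[-0.088,-0.012,0,0,0,0],[-0.099,-0.0134,0,0,0,0],[-0.099,-0.0134,0,0,0,0]],
  ],
)

```text
time_s: 16.13
position: [0.5241, -0.1239, 0.063]
tcp_rot: [[-0.988, -0.155, 0.007], [-0.155, 0.988, -0.003], [-0.006, -0.004, -1.0]]
force: [1.1, -0.2, -2.9]
opening: 0.61
grasp_force: 7.8
```

>>> play_rows(
  motion=[
    [[0,0,0,0,0,0],[0,0,0.003,0,0,0],[0,0,0.008,0,0,0],[0,0,0.012,0,0,0],[0,0,0.014,0,0,0],[0,0,0.014,0,0,0],[0,0,0.014,0,0,0]],
  ],
)

```text
time_s: 16.72
position: [0.5191, -0.1222, 0.0484]
tcp_rot: [[-0.988, -0.152, -0.001], [-0.152, 0.988, 0.002], [0.001, 0.002, -1.0]]
force: [-0.9, 1.7, 7.5]
opening: 0.609
grasp_force: 9.0
```

Run:
```python
from h import *
p=here();print(p)
s=cap('side');save(s,'s4.npz');t=cap('top');save(t,'t4.npz')
find('side','jaw_left','jaw_right');find('top','jaw_left','jaw_right')
def crop(c,x0,y0,w,h,sc):
    o=cv2.cvtColor(c['frame'],cv2.COLOR_RGB2BGR)[y0:y0+h,x0:x0+w]
    return cv2.resize(cv2.convertScaleAbs(o,alpha=1.6,beta=10),None,fx=sc,fy=sc,interpolation=cv2.INTER_CUBIC)
cv2.imwrite('pics/in.png',np.hstack([crop(t,290,140,80,100,5),crop(s,300,210,80,100,5)]))
```

```text
[np.float64(0.5190660551581363), np.float64(-0.12223429616449108), np.float64(0.04841155254575303), np.float64(8.757037530819817)]
side jaw_left []
side jaw_right []
top jaw_left []
top jaw_right []
```

View pics/in.png

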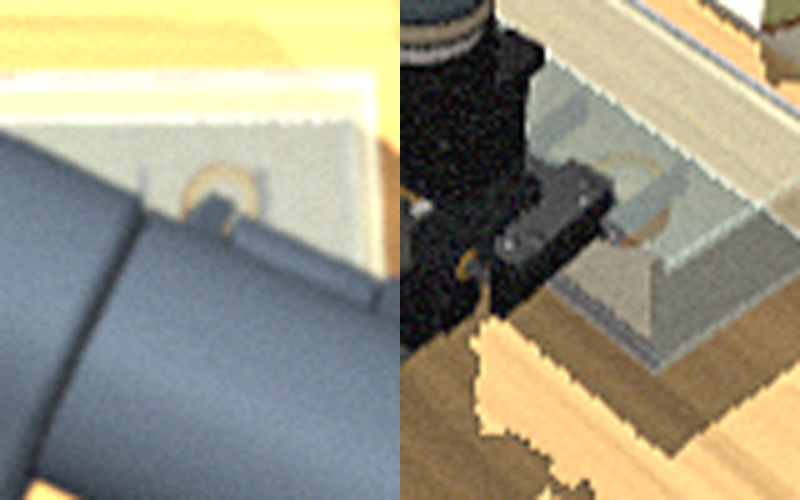

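The jaws straddle the cream tart (top view: jaws at x 142 and 262, tart 182–260) but sit about 10 mm towards +y and press lightly on the tray. I'll shift -6 mm in y, raise 3 mm and squeeze.

>>> play_rows(
  motion=[
    [[0,0,-0.0035,0,0,0],[0,0,-0.0035,0,0,0],[0.0005,-0.003,-0.0035,0,0,0],[0.0009,-0.006,-0.0035,0,0,0],[0.0009,-0.006,-0.0035,0,0,0],[0.0009,-0.006,-0.0035,0,0,0]],
  ],
)

```text
time_s: 17.52
position: [0.5198, -0.1294, 0.051]
tcp_rot: [[-0.988, -0.153, -0.0], [-0.153, 0.988, 0.0], [0.0, 0.0, -1.0]]
force: [-0.6, 0.1, -3.1]
opening: 0.608
grasp_force: 7.6
```

>>> play_rows(
  fingers=0.041,
  motion=[
    [[0,0,0,0,0,0],[0,0,0,0,0,0],[0,0,0,0,0,0],[0,0,0,0,0,0],[0,0,0,0,0,0],[0,0,0,0,0,0],[0,0,0,0,0,0],[0,0,0,0,0,0]],
  ],
)

```text
time_s: 18.18
position: [0.5199, -0.129, 0.0513]
tcp_rot: [[-0.988, -0.154, 0.0], [-0.154, 0.988, -0.0], [-0.0, -0.0, -1.0]]
force: [0.2, 0.4, -2.7]
opening: 0.475
grasp_force: 11.9
```

>>> play_rows(
  motion=[
    [[0,0,0,0,0,0],[0,0,0,0,0,0],[0,0,0,0,0,0],[0,0,0,0,0,0]],
  ],
)

```text
time_s: 18.52
position: [0.5199, -0.129, 0.0513]
tcp_rot: [[-0.988, -0.154, -0.0], [-0.154, 0.988, 0.0], [0.0, 0.0, -1.0]]
force: [-0.3, 0.2, -2.5]
opening: 0.476
grasp_force: 11.9
```

>>> play_rows(
  fingers=0.038,
  motion=[
    [[0,0,0,0,0,0],[0,0,0,0,0,0],[0,0,0,0,0,0],[0,0,0,0,0,0],[0,0,0,0,0,0],[0,0,0,0,0,0]],
  ],
)

```text
time_s: 19.02
position: [0.5199, -0.129, 0.0513]
tcp_rot: [[-0.988, -0.154, -0.0], [-0.154, 0.988, -0.0], [0.0, -0.0, -1.0]]
force: [0.6, -0.3, -2.4]
opening: 0.456
grasp_force: 27.8
```

Run:
```python
from h import *
print(bot.read_state()['opening']*87, bot.read_state()['grasp_force'])
t=cap('top');save(t,'t5.npz');s=cap('side');save(s,'s5.npz')
t4=dict(np.load('t4.npz'))
d=np.abs(t['frame'].astype(int)-t4['frame']).sum(2)[150:200,290:370]
print('changed',np.argwhere(d>60).shape)
# jaw dark columns in the tray along row ~177
for nm,f in (('t4',t4),('t5',t)):
    g=cv2.cvtColor(f['frame'],cv2.COLOR_RGB2GRAY)
    for r in (173,175,177,179): print(nm,r,g[r,312:352].tolist())
```

```text
39.66307667062863 27.82030954362199
changed (203, 2)
t4 173 [128, 124, 127, 124, 124, 120, 115, 117, 122, 123, 120, 125, 124, 120, 121, 123, 122, 119, 114, 110, 107, 113, 115, 117, 113, 115, 118, 120, 119, 115, 117, 122, 123, 123, 125, 128, 127, 125, 123, 121]
t4 175 [118, 123, 124, 125, 123, 116, 109, 114, 121, 124, 126, 126, 127, 124, 125, 118, 111, 113, 120, 119, 121, 122, 119, 119, 122, 117, 117, 111, 103, 99, 102, 109, 123, 123, 124, 125, 121, 125, 122, 125]
t4 177 [63, 77, 90, 101, 111, 111, 105, 114, 122, 125, 123, 126, 122, 122, 120, 110, 112, 119, 121, 122, 118, 121, 124, 123, 122, 124, 123, 121, 110, 103, 103, 111, 123, 126, 124, 126, 127, 124, 126, 126]
t4 179 [57, 55, 53, 52, 54, 61, 82, 109, 118, 123, 122, 123, 125, 120, 108, 108, 116, 113, 100, 84, 66, 73, 86, 97, 106, 120, 123, 122, 119, 107, 102, 106, 116, 125, 125, 126, 122, 126, 122, 125]
t5 173 [124, 127, 124, 125, 124, 124, 125, 127, 122, 121, 126, 121, 124, 120, 122, 116, 107, 107, 110, 112, 109, 110, 115, 116, 112, 111, 118, 122, 120, 117, 111, 113, 118, 125, 123, 123, 126, 124, 121, 124]
t5 175 [110, 118, 123, 127, 127, 122, 124, 125, 128, 125, 124, 124, 126, 124, 123, 114, 101, 106, 111, 120, 119, 120, 121, 121, 120, 119, 118, 115, 116, 112, 104, 109, 114, 123, 121, 125, 122, 122, 122, 122]
t5 177 [53, 66, 76, 94, 106, 117, 122, 122, 126, 127, 122, 123, 123, 123, 117, 105, 99, 104, 113, 123, 123, 121, 108, 99, 110, 116, 119, 119, 113, 108, 105, 109, 116, 123, 126, 125, 125, 126, 124, 126]
t5 179 [58, 58, 53, 55, 53, 59, 69, 85, 103, 117, 124, 124, 123, 120, 108, 99, 104, 109, 113, 114, 99, 85, 66, 54, 57, 68, 80, 99, 113, 110, 101, 107, 117, 123, 125, 126, 126, 125, 126, 125]
```

Pinched: 39.7 mm at 27.8 N, with both jaws on the tart. Lift and verify before pulling out.

>>> play_rows(
  motion=[
    [[0,0,-0.002,0,0,0],[0,0,-0.006,0,0,0],[0,0,-0.01,0,0,0],[0,0,-0.014,0,0,0],[0,0,-0.018,0,0,0],[0,0,-0.019,0,0,0],[0,0,-0.019,0,0,0],[0,0,-0.019,0,0,0]],
  ],
)

```text
time_s: 19.78
position: [0.5194, -0.1289, 0.0701]
tcp_rot: [[-0.988, -0.154, -0.001], [-0.154, 0.988, 0.0], [0.001, 0.0, -1.0]]
force: [-0.1, -2.1, -4.7]
opening: 0.447
grasp_force: 28.7
```

Run:
```python
from h import *
print(here(),bot.read_state()['grasp_force'])
s=cap('side');save(s,'s6.npz');s5=dict(np.load('s5.npz'))
# vertical image shift of the tart region between s5 and s6 (phase correlation on a tart patch)
def patch(c): return cv2.cvtColor(c['frame'],cv2.COLOR_RGB2GRAY)[225:275,325:375].astype(np.float32)
print(cv2.phaseCorrelate(patch(s5),patch(s),cv2.createHanningWindow((50,50),cv2.CV_32F)))
u=proj(s,[[.663,-.129,.026],[.663,-.129,.045]]);print(u)
a=cv2.cvtColor(s['frame'],cv2.COLOR_RGB2BGR)[210:290,310:390];b=cv2.cvtColor(s5['frame'],cv2.COLOR_RGB2BGR)[210:290,310:390]
cv2.imwrite('pics/lift.png',cv2.convertScaleAbs(cv2.resize(np.hstack([b,a]),None,fx=5,fy=5,interpolation=cv2.INTER_CUBIC),alpha=1.7,beta=10))
# template match tart cap
t=b[30:52,25:50];r=cv2.matchTemplate(a,t,cv2.TM_CCOEFF_NORMED);print(cv2.minMaxLoc(r))
```

```text
[np.float64(0.5194474431221408), np.float64(-0.12894843182519417), np.float64(0.07012857732022108), np.float64(8.835314487641526)] 28.66145182731998
((-0.1616664414111888, -5.349957697617466), 0.369764022064209)
[[343.0832 245.6261]
 [343.64   240.5403]]
(-0.42707714438438416, 0.8670778274536133, (12, 58), (26, 24))
```

The tart rose with the jaws: the image shift was -5.3 px against -5.1 expected. Pull straight out, raise, and carry to plinth 2.

>>> play_rows(
  motion=[
    [[0.004,0.001,0,0,0,0],[0.015,0.002,0,0,0,0],[0.032,0.005,0,0,0,0],[0.05,0.008,0,0,0,0],[0.068,0.011,0,0,0,0],[0.086,0.0135,0,0,0,0],[0.1,0.0155,0,0,0,0],[0.108,0.017,0,0,0,0]],
  ],
)

```text
time_s: 20.5
position: [0.409, -0.1284, 0.0706]
tcp_rot: [[-0.988, -0.154, -0.001], [-0.154, 0.988, 0.0], [0.001, 0.001, -1.0]]
force: [0.1, 0.1, -3.1]
opening: 0.447
grasp_force: 23.5
```

>>> play_rows(
  motion=[
    [[0,0,-0.003,0,0,0],[0,0,-0.012,0,0,0],[0,0,-0.026,0,0,0],[0,0,-0.042,0,0,0],[0,0,-0.058,0,0,0],[0,0,-0.07,0,0,0],[0,0,-0.078,0,0,0],[0,0,-0.08,0,0,0]],
  ],
)

```text
time_s: 21.17
position: [0.4124, -0.1296, 0.1519]
tcp_rot: [[-0.988, -0.154, 0.004], [-0.154, 0.988, -0.003], [-0.004, -0.003, -1.0]]
force: [-0.0, -0.3, -2.8]
opening: 0.442
grasp_force: 23.6
```

>>> play_rows(
  motion=[
    [[-0.001,0.006,0,0,0,0],[-0.003,0.02,0,0,0,0],[-0.007,0.043,0,0,0,0],[-0.012,0.074,0,0,0,0],[-0.017,0.107,0,0,0,0],[-0.022,0.14,0,0,0,0],[-0.027,0.173,0,0,0,0],[-0.032,0.206,0,0,0,0]],
  ],
)

```text
time_s: 21.83
position: [0.4097, 0.0816, 0.1495]
tcp_rot: [[-0.988, -0.153, -0.002], [-0.153, 0.988, 0.0], [0.002, 0.001, -1.0]]
force: [0.3, -0.9, -2.3]
opening: 0.441
grasp_force: 23.5
```

>>> play_rows(
  motion=[
    [[0.001,0.033,0,0,0,0],[0.003,0.066,0,0,0,0],[0.005,0.099,0,0,0,0],[0.007,0.132,0,0,0,0],[0.009,0.162,0,0,0,0],[0.01,0.187,0,0,0,0],[0.011,0.204,0,0,0,0],[0.0117,0.211,0,0,0,0]],
  ],
)

```text
time_s: 22.5
position: [0.3652, 0.2886, 0.1494]
tcp_rot: [[-0.988, -0.157, -0.001], [-0.157, 0.988, 0.0], [0.001, 0.0, -1.0]]
force: [0.3, 0.9, -3.1]
opening: 0.442
grasp_force: 23.6
```

>>> play_rows(
  motion=[
    [[0,0,0,0,0,0],[0,0,0,0,0,0],[0,0,0,0,0,0],[0,0,0,0,0,0]],
  ],
)

```text
time_s: 22.83
position: [0.3666, 0.2852, 0.1501]
tcp_rot: [[-0.988, -0.152, -0.001], [-0.152, 0.988, -0.001], [0.001, -0.0, -1.0]]
force: [-0.3, -0.2, -3.2]
opening: 0.444
grasp_force: 23.6
```

Run:
```python
from h import *
p=here();print(p,bot.read_state()['grasp_force'])
s=cap('side');save(s,'s7.npz');t=cap('top');save(t,'t7.npz');w=cap('wrist');save(w,'w7.npz')
for n in('side','top'): find(n,'tart2','tart1','tart3','jaw_left','jaw_right','board',n=4)
```

```text
[np.float64(0.36659357865834313), np.float64(0.28522639206868283), np.float64(0.15007531988113448), np.float64(8.755462535803556)] 23.552670493445476
side tart2 [([0.6324, 0.0863, 0.0085], 0.64), ([0.6329, -0.0219, 0.0142], 0.43), ([0.3518, 0.2673, 0.1418], 0.2)]
side tart1 [([0.6324, 0.0863, 0.0085], 0.64), ([0.6329, -0.0219, 0.0142], 0.43), ([0.3518, 0.2673, 0.1418], 0.2)]
side tart3 [([0.6324, 0.0863, 0.0085], 0.64), ([0.6329, -0.0219, 0.0142], 0.43), ([0.3518, 0.2673, 0.1418], 0.2)]
side jaw_left [([0.5081, 0.3049, 0.1317], 0.6), ([0.3513, 0.2685, 0.1436], 0.18)]
side jaw_right [([0.5008, 0.2586, 0.1337], 0.58)]
side board [([0.4736, 0.3173, 0.0073], 0.94)]
top tart2 []
top tart1 []
top tart3 []
top jaw_left [([0.4743, 0.2691, 0.1501], 0.51)]
top jaw_right []
top board [([0.5223, 0.3543, 0.0073], 0.91)]
```

Run:
```python
from h import *
L=lambda n:dict(np.load(n));s,t,w=L('s7.npz'),L('t7.npz'),L('w7.npz')
p=here();u=proj(s,[[.51,.285,.125]])[0];v=proj(t,[[.51,.285,.125]])[0];x=proj(w,[[.51,.285,.125]])[0];print(u,v,x)
def crop(c,u,sc,h=60,wd=60):
    x0,y0=int(u[0]-wd/2),int(u[1]-h/2)
    o=cv2.cvtColor(c['frame'],cv2.COLOR_RGB2BGR)[y0:y0+h,x0:x0+wd]
    o=cv2.resize(cv2.convertScaleAbs(o,alpha=1.7,beta=15),(wd*sc,h*sc),interpolation=cv2.INTER_CUBIC)
    print('off',x0,y0,sc)
    return o,(x0,y0)
A,a=crop(s,u,8,70,50);B,b=crop(t,v,8,70,50)
cv2.imwrite('pics/hold.png',np.hstack([A,B]))
```

```text
[210.5375 168.4961] [192.0639 221.8841] [245.6216 457.2799]
off 185 133 8
off 167 186 8
```

View pics/hold.png

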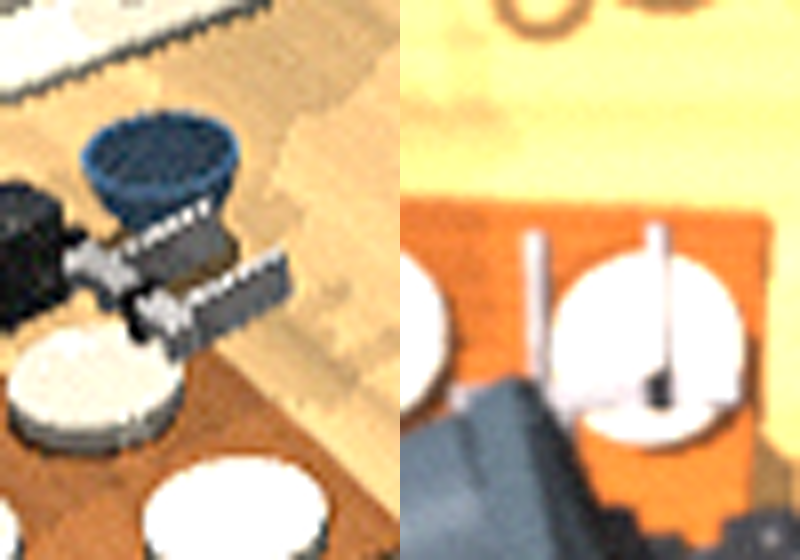

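The jaws are closed and empty: the left crop shows only the plates, and the right crop shows jaws at x 537 and 657 over the plinth. The tart slipped out. I have used all 14 views, so from here I'll measure numerically. First I'll solve the reacher's pose in the grip from these corner pixels.

```bash
cat >> h.py <<'E'
from scipy.optimize import least_squares
def posefit(obs,p,prior=(.01,.01,.01,20,8,.01)):
    "obs: (cam,uv,(x,side,z)) side in units of jaw half gap (|side|=1) or metres otherwise; v=x,y,z(grip),yaw,pitch,jawhalf"
    def W(v,P):
        a,b=np.radians([v[3],v[4]])
        Rz=np.array([[np.cos(a),-np.sin(a),0],[np.sin(a),np.cos(a),0],[0,0,1]]);Ry=np.array([[np.cos(b),0,-np.sin(b)],[0,1,0],[np.sin(b),0,np.cos(b)]])
        return (Rz@Ry@(np.array(P)-[0,0,.042]).T).T+v[:3]
    v0=np.array([p[0],p[1],p[2]+.002,p[3]-8,0,.03])
    def f(v):
        e=[]
        for c,uv,(x,s,z) in obs:
            y=s*v[5] if abs(s)==1 else s
            e+=list(proj(c,W(v,[(x,y,z)]))[0]-uv)
        return np.r_[e,(v-v0)/np.array(prior)*.3]
    r=least_squares(f,v0,loss='soft_l1',x_scale=[.01,.01,.01,5,5,.01]);v=r.x
    print('grip',v[:3],'yaw',v[3],'pit',v[4],'half',v[5],'res',np.round(r.fun[:-6],1).tolist());J=W(v,[(.14,0,.012)])[0];print('J',J,'J-tool',J-p[:3]);return v,J
E
python3 - <<'E'
from h import *
L=lambda n:dict(np.load(n));s,t=L('s7.npz'),L('t7.npz')
p=here()
T=[(t,(199.1,213.75),(.16,-1,.023)),(t,(184.1,215),(.16,1,.023)),(t,(199.5,232.9),(.105,-1,.023)),(t,(184.5,232.9),(.105,1,.023)),(t,(173.9,235.6),(.099,.05,.038)),(t,(209.5,235.4),(.099,-.05,.038))]
S=[(s,(220.9,164.3),(.16,-1,.023)),(s,(211.3,158.4),(.16,1,.023)),(s,(208.75,170.5),(.106,-1,.023))]
for o in (T,S,T+S): posefit(o,p)
E
```

```text
grip [0.3682 0.2779 0.14  ] yaw 1.9195512277769442 pit 8.238949697635725 half 0.02138563398483846 res [0.2, -0.0, 0.2, -0.9, 0.2, 0.3, 0.1, 0.7, -0.3, 0.3, -0.4, -0.5]
J [0.511  0.2827 0.1304] J-tool [ 0.1446 -0.0037 -0.0199]
grip [0.3928 0.2819 0.1524] yaw 11.569413202149295 pit -4.789457178415099 half 0.022887292660074828 res [0.6, -0.4, -0.2, 0.3, -0.4, 0.1]
J [0.5271 0.3093 0.1108] J-tool [ 0.1606  0.023  -0.0394]
grip [0.3692 0.2736 0.16  ] yaw 3.426529869288592 pit 1.0477300264016693 half 0.021829757835879465 res [0.4, -0.2, 0.1, -0.6, 0.5, -0.1, 0.1, 0.7, -0.3, -0.2, -0.2, -1.8, -0.8, -0.1, 0.2, -0.2, -3.9, 1.1]
J [0.5095 0.282  0.1325] J-tool [ 0.143  -0.0044 -0.0177]
```

The jaws sat about 10 mm higher than nominal. Most likely one jaw landed on the tart's edge during the descent, tipped the reacher up in the grip, and then closed above the tart. I'll re-inspect the shelf, then reset the reacher flat on the mat and regrip.

Run:
```python
from h import *
route([.50,.10,.26,2],[.643,.006,.319,-7.05],[.56,-.2,.319,-7.5],[.478,-.363,.16,-7.5])
# validate linefit on mat picture
b=dict(np.load('wm2.npz'));linefit([b],[.470,-.365,.043,-15],trav=0)
```

```text
here [0.3664 0.2864 0.1503 8.8541]
[0.5, 0.1, 0.26, 2] mm/deg: [np.float64(-103.3), np.float64(-204.7), np.float64(-109.7), np.float64(6.9)]
[0.643, 0.006, 0.319, -7.05] mm/deg: [np.float64(-139.6), np.float64(-98.9), -59.0, 9.1]
[0.56, -0.2, 0.319, -7.5] mm/deg: [np.float64(57.1), np.float64(-214.6), -0.0, 0.5]
[0.478, -0.363, 0.16, -7.5] mm/deg: [np.float64(60.0), np.float64(-172.3), 159.0, -0.0]
grip xy yaw z pit [  0.4714  -0.3674 -18.0376   0.0442  -1.9252] score -87.3 jaws [ 0.6035 -0.4105  0.0095] rel yaw -3.04
```

>>> play_rows(
  motion=[
    [[-0.006,-0.012,-0.01,0,0,0.5],[-0.02,-0.038,-0.024,0,0,1.5],[-0.036,-0.07,-0.04,0,0,2.5],[-0.052,-0.103,-0.056,0,0,3.5],[-0.068,-0.135,-0.072,0,0,4.5],[-0.083,-0.165,-0.088,0,0,5.5],[-0.096,-0.19,-0.1,0,0,6.5],[-0.103,-0.205,-0.11,0,0,6.9]],
  ],
)

```text
time_s: 24.25
position: [0.5024, 0.0969, 0.2616]
tcp_rot: [[-1.0, -0.031, 0.004], [-0.031, 1.0, -0.001], [-0.004, -0.001, -1.0]]
force: [0.8, -0.1, -2.8]
opening: 0.44
grasp_force: 23.5
```

>>> play_rows(
  motion=[
    [[-0.015,-0.01,-0.006,0,0,1],[-0.035,-0.025,-0.015,0,0,2.5],[-0.06,-0.043,-0.025,0,0,4],[-0.085,-0.06,-0.036,0,0,5.5],[-0.108,-0.077,-0.046,0,0,7],[-0.127,-0.09,-0.054,0,0,8.5],[-0.14,-0.099,-0.059,0,0,9.1],[-0.14,-0.099,-0.059,0,0,9.1]],
  ],
)

```text
time_s: 24.92
position: [0.6464, 0.0029, 0.3199]
tcp_rot: [[-0.992, 0.127, 0.005], [0.127, 0.992, -0.002], [-0.005, -0.001, -1.0]]
force: [0.4, -0.8, -1.7]
opening: 0.445
grasp_force: 23.6
```

>>> play_rows(
  motion=[
    [[0,0,0,0,0,0],[0,0,0,0,0,0],[0,0,0,0,0,0],[0,0,0,0,0,0]],
  ],
)

```text
time_s: 25.25
position: [0.6419, 0.0063, 0.3188]
tcp_rot: [[-0.992, 0.123, -0.002], [0.123, 0.992, 0.0], [0.002, 0.0, -1.0]]
force: [-0.3, -0.6, -3.0]
opening: 0.442
grasp_force: 23.6
```

```bash
cat >> h.py <<'E'
def tarts(c,z=.026,box=(60,100,450,285),rad=(17,24),n=6):
    x0,y0,x1,y1=box
    g=cv2.GaussianBlur(cv2.cvtColor(c['frame'],cv2.COLOR_RGB2GRAY),(3,3),0)[y0:y1,x0:x1]
    cs=cv2.HoughCircles(g,cv2.HOUGH_GRADIENT,1,30,param1=80,param2=12,minRadius=rad[0],maxRadius=rad[1])
    if cs is None: print('none');return
    for q in cs[0][:n]:
        uv=q[:2]+[x0,y0];print(uv,q[2],'->',onz(c,uv,z))
E
python3 - <<'E'
from h import *
print(here())
w=cap('wrist');save(w,'ws3.npz');tarts(w)
b=dict(np.load('ws2.npz'));tarts(b)
d=np.abs(cv2.GaussianBlur(w['frame'],(3,3),0).astype(int)-cv2.GaussianBlur(b['frame'],(3,3),0)).max(2)[100:285,60:450]
y,x=np.where(d>35);print(len(x),[(int(x[i])+60,int(y[i])+100) for i in range(0,len(x),max(1,len(x)//25))])
E
```

```text
[np.float64(0.6418966610651403), np.float64(0.0063279566541841695), np.float64(0.31880562307100113), np.float64(-7.092364661228909)]
[177.5 201.5] 18.8 -> [ 0.6618 -0.1271  0.026 ]
[350.5 170.5] 18.8 -> [0.6493 0.0951 0.026 ]
[175.5 202.5] 20.5 -> [ 0.6634 -0.1297  0.026 ]
[352.5 172.5] 21.8 -> [0.6525 0.0973 0.026 ]
[265.5 183.5] 19.9 -> [ 0.6532 -0.0119  0.026 ]
35698 [(60, 100), (402, 104), (180, 110), (184, 117), (97, 128), (449, 147), (312, 167), (255, 179), (442, 190), (442, 201), (243, 212), (241, 220), (280, 226), (257, 232), (68, 238), (192, 243), (424, 247), (70, 252), (105, 256), (103, 260), (100, 264), (158, 268), (177, 272), (228, 276), (234, 280), (427, 284)]
```

The cream tart hasn't moved. Back to the mat to reset the reacher flat and regrip.

>>> play_rows(
  fingers=0.052,
  motion=[
    [[0.006,-0.02,0,0,0,0],[0.014,-0.05,0,0,0,0],[0.022,-0.083,0,0,0,0],[0.031,-0.116,0,0,0,0],[0.04,-0.15,0,0,0,0],[0.048,-0.18,0,0,0,0],[0.054,-0.204,0,0,0,0],[0.057,-0.215,0,0,0,0]],
  ],
)

```text
time_s: 25.97
position: [0.5583, -0.2035, 0.3195]
tcp_rot: [[-0.992, 0.127, -0.0], [0.127, 0.992, -0.002], [0.0, -0.002, -1.0]]
force: [0.5, 1.3, -3.1]
opening: 0.599
grasp_force: 7.7
```

>>> play_rows(
  motion=[
    [[0.005,-0.015,0.012,0,0,0],[0.012,-0.035,0.03,0,0,0],[0.021,-0.06,0.055,0,0,0],[0.03,-0.088,0.08,0,0,0],[0.04,-0.115,0.105,0,0,0],[0.05,-0.142,0.13,0,0,0],[0.057,-0.164,0.15,0,0,0],[0.06,-0.172,0.159,0,0,0]],
  ],
)

```text
time_s: 26.63
position: [0.477, -0.3653, 0.1576]
tcp_rot: [[-0.992, 0.126, -0.003], [0.126, 0.992, 0.002], [0.003, 0.001, -1.0]]
force: [0.1, 0.4, -2.7]
opening: 0.596
grasp_force: 7.7
```

>>> play_rows(
  motion=[
    [[0,0,0.01,0,0,0],[0,0,0.03,0,0,0],[0,0,0.055,0,0,0],[0,0,0.08,0,0,0],[0,0,0.098,0,0,0],[0,0,0.106,0,0,0],[0,0,0.11,0,0,0],[0,0,0.11,0,0,0]],
  ],
)

```text
time_s: 27.3
position: [0.4797, -0.3632, 0.0504]
tcp_rot: [[-0.992, 0.123, 0.0], [0.123, 0.992, 0.0], [-0.0, 0.0, -1.0]]
force: [0.2, 0.8, -2.2]
opening: 0.598
grasp_force: 7.6
```

Run:
```python
from h import *
p=here();print(p,bot.read_state()['force'],bot.read_state()['opening']*87)
s=cap('side');find('side','jaw_left','jaw_right','mat');linefit([s],p,trav=.004);t=cap('top');linefit([s,t],p,trav=.004)
```

```text
[np.float64(0.4796707968154835), np.float64(-0.3631731136045713), np.float64(0.05035573751670018), np.float64(-7.081623010373932)] [ 0.1508  0.849  -2.2148] 52.043155657190546
side jaw_left [([0.6189, 0.0429, 0.0139], 0.17)]
side jaw_right [([0.6886, -0.3665, 0.0733], 0.65), ([0.6045, -0.437, 0.0403], 0.64)]
side mat [([0.458, -0.3606, 0.0505], 0.67), ([0.4633, -0.3998, -0.0], 0.55)]
grip xy yaw z pit [  0.4836  -0.3662 -10.8991   0.0517   3.188 ] score -85.7 jaws [ 0.6225 -0.3929  0.0295] rel yaw -3.82
grip xy yaw z pit [  0.4826  -0.3656 -11.4642   0.0524   3.7477] score -83.1 jaws [ 0.6214 -0.3937  0.0317] rel yaw -4.38
```

>>> play_rows(
  motion=[
    [[0,0,0.003,0,0,0],[0,0,0.006,0,0,0],[0,0,0.006,0,0,0],[0,0,0.006,0,0,0]],
  ],
)

```text
time_s: 27.88
position: [0.48, -0.365, 0.0451]
tcp_rot: [[-0.992, 0.125, 0.003], [0.125, 0.992, -0.002], [-0.003, -0.002, -1.0]]
force: [2.7, -1.2, 2.3]
opening: 0.6
grasp_force: 7.4
```

>>> play_rows(
  fingers=0.087,
  motion=[
    [[0,0,0,0,0,0],[0,0,0,0,0,0],[0,0,0,0,0,0],[0,0,0,0,0,0],[0,0,0,0,0,0],[0,0,0,0,0,0]],
  ],
)

```text
time_s: 28.38
position: [0.4783, -0.3635, 0.0439]
tcp_rot: [[-0.992, 0.124, -0.001], [0.124, 0.992, 0.001], [0.001, 0.001, -1.0]]
force: [0.4, -0.3, 0.2]
opening: 0.951
grasp_force: 0.0
```

>>> play_rows(
  motion=[
    [[0,0,-0.02,0,0,0],[0,0,-0.05,0,0,0],[-0.01,0,-0.09,0,0,0],[-0.03,0,-0.13,0,0,0],[-0.05,0,-0.17,0,0,0],[-0.07,0,-0.21,0,0,0],[-0.08,0,-0.25,0,0,0],[-0.08,0,-0.27,0,0,0]],
  ],
)

```text
time_s: 29.05
position: [0.5606, -0.3744, 0.3184]
tcp_rot: [[-0.992, 0.123, 0.005], [0.123, 0.992, -0.004], [-0.005, -0.003, -1.0]]
force: [-0.3, -1.6, 1.1]
opening: 0.997
grasp_force: 0.0
```

>>> play_rows(
  motion=[
    [[0,0,0,0,0,0],[0,0,0,0,0,0],[0,0,0,0,0,0],[0,0,0,0,0,0]],
  ],
)

```text
time_s: 29.38
position: [0.5569, -0.373, 0.3119]
tcp_rot: [[-0.992, 0.125, -0.004], [0.125, 0.992, 0.003], [0.004, 0.003, -1.0]]
force: [0.2, 0.5, 0.2]
opening: 1.001
grasp_force: 0.0
```

Run:
```python
from h import *
p=here();w=cap('wrist');save(w,'wm3.npz')
print(p)
v,J=linefit([w],[.481,-.365,.043,-11],trav=0)
find('wrist','jaw_left','jaw_right','reacher_trigger','reacher')
route([v[0],v[1],.10,v[2]],[v[0],v[1],.0435,v[2]])
```

```text
[np.float64(0.5569316377163289), np.float64(-0.37303940219146303), np.float64(0.311903270136766), np.float64(-7.161592420987375)]
grip xy yaw z pit [ 0.4838 -0.3644 -9.8775  0.0452 -3.29  ] score -77.1 jaws [ 0.6198 -0.3881  0.0072] rel yaw 1.12
wrist jaw_left [([0.6109, -0.3497, 0.0279], 0.7)]
wrist jaw_right [([0.5945, -0.4278, 0.0271], 0.72)]
wrist reacher_trigger [([0.4763, -0.386, 0.0634], 0.94)]
wrist reacher [([0.4842, -0.3635, 0.0454], 0.89)]
here [ 0.5577 -0.3738  0.3131 -7.1657]
[np.float64(0.4838176535349603), np.float64(-0.36439677123210673), 0.1, np.float64(-9.877453320369629)] mm/deg: [np.float64(74.5), np.float64(0.1), np.float64(213.1), np.float64(2.7)]
[np.float64(0.4838176535349603), np.float64(-0.36439677123210673), 0.0435, np.float64(-9.877453320369629)] mm/deg: [np.float64(0.0), np.float64(0.0), 56.5, np.float64(-0.0)]
```

>>> play_rows(
  motion=[
    [[0.02,0,0.02,0,0,1],[0.04,0,0.05,0,0,2],[0.06,0,0.085,0,0,2.7],[0.0773,0,0.12,0,0,2.7],[0.0773,0,0.15,0,0,2.7],[0.0773,0,0.18,0,0,2.7],[0.0773,0,0.205,0,0,2.7],[0.0773,0,0.21,0,0,2.7]],
  ],
)

```text
time_s: 30.3
position: [0.4791, -0.3622, 0.0998]
tcp_rot: [[-0.985, 0.172, -0.006], [0.172, 0.985, 0.007], [0.007, 0.006, -1.0]]
force: [-0.7, 0.1, -0.1]
opening: 1.0
grasp_force: 0.0
```

>>> play_rows(
  motion=[
    [[0,0,0,0,0,0],[0,0,0.02,0,0,0],[0,0,0.04,0,0,0],[0,0,0.055,0,0,0],[0,0,0.06,0,0,0],[0,0,0.06,0,0,0],[0,0,0.06,0,0,0]],
  ],
)

```text
time_s: 30.88
position: [0.4824, -0.3652, 0.0457]
tcp_rot: [[-0.985, 0.171, 0.002], [0.171, 0.985, -0.002], [-0.002, -0.002, -1.0]]
force: [0.4, 0.3, -0.6]
opening: 0.999
grasp_force: 0.0
```

>>> play_rows(
  fingers=0.052,
  motion=[
    [[0,0,0,0,0,0],[0,0,0,0,0,0],[0,0,0,0,0,0],[0,0,0,0,0,0],[0,0,0,0,0,0],[0,0,0,0,0,0],[0,0,0,0,0,0],[0,0,0,0,0,0]],
  ],
)

```text
time_s: 31.55
position: [0.4819, -0.3637, 0.0446]
tcp_rot: [[-0.985, 0.172, 0.001], [0.172, 0.985, 0.001], [-0.0, 0.001, -1.0]]
force: [2.8, 2.8, 5.0]
opening: 0.607
grasp_force: 8.6
```

Run:
```python
from h import *
p=here();print(p,bot.read_state()['force'],bot.read_state()['opening']*87)
s=cap('side');t=cap('top');linefit([s],p,trav=.004);linefit([s,t],p,trav=.004)
```

```text
[np.float64(0.48185813595557664), np.float64(-0.3637264471553026), np.float64(0.04464719905745441), np.float64(-9.878553175817407)] [2.7955 2.7872 4.9714] 52.78842488482289
grip xy yaw z pit [  0.4773  -0.3648 -13.1245   0.0481   4.8205] score -59.9 jaws [ 0.6156 -0.397   0.03  ] rel yaw -3.25
grip xy yaw z pit [ 0.4823 -0.3716 -7.1208  0.0501 -4.1565] score -46.0 jaws [ 0.6187 -0.3886  0.01  ] rel yaw 2.76
```

>>> play_rows(
  motion=[
    [[0,0,-0.004,0,0,0],[0,0,-0.012,0,0,0],[0,0,-0.025,0,0,0],[0,0,-0.04,0,0,0],[0,0,-0.055,0,0,0],[0,0,-0.067,0,0,0],[0,0,-0.076,0,0,0],[0,0,-0.076,0,0,0]],
  ],
)

```text
time_s: 32.32
position: [0.4824, -0.3655, 0.1229]
tcp_rot: [[-0.985, 0.171, 0.003], [0.171, 0.985, -0.004], [-0.004, -0.003, -1.0]]
force: [-0.5, -0.4, -2.1]
opening: 0.597
grasp_force: 7.2
```

```bash
cat > fit2.py <<'E'
from h import *
def multi(cs,p,trav):
    # restrict: x,y tied to tool (y offset trav/2), fit yaw,pit,small x,y,z ; report cost table vs yaw
    import h
    best=[]
    for n,q in (('side',cs[:1]),('both',cs)):
        print(n,end=' '); best.append(linefit(q,p,trav))
    return best
E
python3 - <<'E'
from h import *
p=here();print(p,bot.read_state()['opening']*87)
s=cap('side');t=cap('top');save(s,'s8.npz');save(t,'t8.npz');linefit([s],p,trav=.0035);linefit([t],p,trav=.0035);linefit([s,t],p,trav=.0035)
find('side','jaw_left','jaw_right');find('top','jaw_left','jaw_right')
E
```

```text
[np.float64(0.48238158784078156), np.float64(-0.36554471431143226), np.float64(0.12286861646065851), np.float64(-9.852877222783047)] 51.94032939280056
grip xy yaw z pit [ 0.4889 -0.3683 -8.5428  0.1259 -3.2664] score -37.7 jaws [ 0.6254 -0.3888  0.0879] rel yaw 1.31
grip xy yaw z pit [  0.4812  -0.3625 -10.8868   0.1249   1.1828] score -31.3 jaws [ 0.6193 -0.3891  0.0978] rel yaw -1.03
grip xy yaw z pit [ 0.4827 -0.3677 -9.4256  0.1259 -1.3163] score -65.3 jaws [ 0.6201 -0.3905  0.0927] rel yaw 0.43
side jaw_left [([0.4579, -0.3612, 0.1182], 0.6), ([0.464, 0.3272, 0.0065], 0.25)]
side jaw_right [([0.6115, -0.4342, 0.0951], 0.71), ([0.4548, -0.3565, 0.1196], 0.59)]
top jaw_left [([0.6102, -0.3454, 0.1024], 0.6)]
top jaw_right [([0.4669, 0.3449, 0.0033], 0.42)]
```

The grip is now aligned, with relative yaw about 0.4°. The earlier skew came from the fast swing, so I'll carry more slowly.

>>> play_rows(
  motion=[
    [[0.0015,0.003,0,0,0,-0.15],[0.005,0.01,0,0,0,-0.5],[0.01,0.021,0,0,0,-1],[0.016,0.035,0,0,0,-1.6],[0.023,0.051,0,0,0,-2.4],[0.031,0.069,0,0,0,-3.2],[0.039,0.087,0,0,0,-4.1],[0.048,0.106,0,0,0,-5]],
  ],
)

```text
time_s: 33.28
position: [0.4515, -0.2497, 0.1203]
tcp_rot: [[-0.997, 0.083, -0.0], [0.083, 0.997, 0.001], [0.001, 0.0, -1.0]]
force: [-0.9, -1.5, 0.1]
opening: 0.6
grasp_force: 2.5
```

>>> play_rows(
  motion=[
    [[0.009,0.019,0,0,0,-0.9],[0.0192,0.036,0,0,0,-1.8],[0.0284,0.053,0,0,0,-2.7],[0.0367,0.069,0,0,0,-3.5],[0.0445,0.083,0,0,0,-4.3],[0.0512,0.096,0,0,0,-5],[0.0575,0.108,0,0,0,-5.5],[0.0625,0.115,0,0,0,-5.75]],
  ],
)

```text
time_s: 33.95
position: [0.3986, -0.1298, 0.1204]
tcp_rot: [[-1.0, -0.017, -0.001], [-0.017, 1.0, 0.001], [0.001, 0.001, -1.0]]
force: [-0.3, 0.0, -2.8]
opening: 0.596
grasp_force: 7.7
```

>>> play_rows(
  motion=[
    [[0,0,0,0,0,0],[0,0,0,0,0,0],[0,0,0,0,0,0],[0,0,0,0,0,0]],
  ],
)

```text
time_s: 34.28
position: [0.4008, -0.1329, 0.1204]
tcp_rot: [[-1.0, -0.015, 0.002], [-0.015, 1.0, -0.001], [-0.002, -0.001, -1.0]]
force: [0.3, -0.6, -2.6]
opening: 0.601
grasp_force: 7.7
```

Run:
```python
from h import *
p=here();print(p,bot.read_state()['opening']*87)
s=cap('side');t=cap('top');save(s,'s9.npz');save(t,'t9.npz');linefit([s],p,trav=.004);linefit([s,t],p,trav=.004)
s3,t3=dict(np.load('s3.npz')),dict(np.load('t3.npz'));print('old');linefit([s3,t3],[.42,-.1249,.1198,.85],trav=.003)
find('side','jaw_left','jaw_right');find('top','jaw_left','jaw_right')
```

```text
[np.float64(0.4007776713606126), np.float64(-0.13286811065231657), np.float64(0.1203620291002791), np.float64(0.861771037445377)] 52.25573796423937
grip xy yaw z pit [ 0.4083 -0.1339 -1.3754  0.1215 -2.7046] score -54.9 jaws [ 0.5467 -0.1372  0.0849] rel yaw -2.24
grip xy yaw z pit [ 0.4048 -0.1375 -2.3225  0.1239 -0.5323] score -60.0 jaws [ 0.5444 -0.1432  0.0926] rel yaw -3.18
old
grip xy yaw z pit [ 0.4243 -0.1212 -1.6167  0.1221  0.7443] score -28.2 jaws [ 0.5646 -0.1251  0.0939] rel yaw -2.47
side jaw_left [([0.6333, -0.0236, 0.0111], 0.55), ([0.5373, -0.1057, 0.0964], 0.5)]
side jaw_right [([0.5289, -0.1873, 0.0922], 0.58), ([0.3758, -0.1348, 0.1144], 0.51)]
top jaw_left []
top jaw_right [([0.5363, -0.1811, 0.1024], 0.63)]
```

The force dip mid-swing shows the jaws grazed the glass roof's corner, which also explains the first skew. Later carries will go higher. Small alignment correction now, then re-measure.

>>> play_rows(
  motion=[
    [[-0.004,0.003,0,0,0,-0.7],[-0.008,0.006,0,0,0,-1.4],[-0.012,0.009,0,0,0,-2.1],[-0.0152,0.0118,0,0,0,-2.7],[-0.0152,0.0118,0,0,0,-2.7],[-0.0152,0.0118,0,0,0,-2.7],[-0.0152,0.0118,0,0,0,-2.7]],
  ],
)

```text
time_s: 35.17
position: [0.4147, -0.1196, 0.1202]
tcp_rot: [[-0.998, -0.063, -0.0], [-0.063, 0.998, 0.0], [0.0, 0.0, -1.0]]
force: [0.3, 0.8, -2.5]
opening: 0.595
grasp_force: 7.7
```

Run:
```python
from h import *
p=here();print(p)
s=cap('side');t=cap('top');save(s,'s10.npz');save(t,'t10.npz')
a=linefit([s],p,trav=.004);b=linefit([s,t],p,trav=.004)
find('side','jaw_left','jaw_right');find('top','jaw_left','jaw_right')
# column profiles of top image across both jaws mid-length
g=cv2.cvtColor(t['frame'],cv2.COLOR_RGB2GRAY)
for x in (.12,.14,.155):
    q=proj(t,[[p[0]+x,p[1]-.06,p[2]-.017],[p[0]+x,p[1]+.06,p[2]-.017]]);r=int(round(q[:,1].mean()));c0,c1=int(q[1,0]),int(q[0,0]);print(r,c0,g[r,c0:c1+1].tolist(),'ctr col',proj(t,[[p[0]+x,p[1],p[2]-.017]])[0])
```

```text
[np.float64(0.4147050998464885), np.float64(-0.11956056938650914), np.float64(0.12023383336187593), np.float64(3.6295033937787267)]
grip xy yaw z pit [ 0.4222 -0.1187  1.1571  0.1223 -3.8778] score -34.3 jaws [ 0.5599 -0.1159  0.0829] rel yaw -2.47
grip xy yaw z pit [ 0.4307 -0.1246  1.3609  0.1235 -1.1988] score -44.6 jaws [ 0.57   -0.1213  0.0906] rel yaw -2.27
side jaw_left [([0.4613, 0.3286, 0.004], 0.34)]
side jaw_right [([0.5428, -0.1658, 0.095], 0.71), ([0.4636, 0.3337, 0.0045], 0.53)]
top jaw_left [([0.6129, 0.5095, 0.0198], 0.69)]
top jaw_right []
216 312 [159, 155, 166, 176, 182, 183, 178, 165, 143, 139, 143, 169, 179, 178, 174, 178, 176, 173, 177, 172, 157, 124, 86, 62, 57, 57, 56, 52, 55, 73, 122, 163, 166, 141, 133, 152, 165, 179, 181, 180, 179, 183] ctr col [332.8758 215.5678]
209 312 [63, 65, 71, 87, 89, 90, 88, 92, 120, 147, 107, 87, 89, 86, 84, 86, 89, 89, 89, 90, 87, 86, 88, 87, 85, 85, 85, 90, 85, 86, 86, 86, 92, 123, 156, 153, 104, 88, 88, 86, 85, 86] ctr col [332.7402 208.8323]
204 312 [58, 63, 75, 74, 68, 66, 74, 97, 136, 145, 90, 70, 72, 74, 77, 73, 76, 79, 77, 77, 74, 75, 74, 75, 76, 76, 76, 77, 77, 74, 74, 78, 87, 124, 157, 137, 86, 74, 75, 78, 75, 78] ctr col [332.6371 203.8072]
```

Run:
```python
from h import *
t=dict(np.load('t10.npz'));g=cv2.cvtColor(t['frame'],cv2.COLOR_RGB2GRAY)
print('tart proj',proj(t,[[.6625,-.128,.026]])[0], 'rim seen at 334.2,180.6 ->',onz(t,(334.2,180.6),.026))
for c in (320,321,346,347): print(c,'rows 192..222',g[192:222,c].tolist())
for y in (-.083,-.161):
    print([ (x,proj(t,[[x,y,.1032]])[0].round(1).tolist()) for x in (.50,.56,.57,.58)])
tarts(t,box=(230,150,370,215),rad=(6,10))
```

```text
tart proj [332.0508 180.3333] rim seen at 334.2,180.6 -> [ 0.6617 -0.1347  0.026 ]
320 rows 192..222 [126, 125, 127, 129, 124, 102, 87, 87, 84, 87, 121, 134, 136, 131, 129, 122, 123, 120, 117, 119, 121, 127, 139, 144, 143, 142, 135, 106, 87, 81]
321 rows 192..222 [125, 126, 126, 127, 123, 99, 86, 87, 83, 92, 135, 147, 145, 149, 143, 144, 147, 147, 144, 143, 142, 148, 148, 145, 139, 142, 133, 85, 40, 31]
346 rows 192..222 [152, 152, 150, 151, 152, 135, 116, 96, 89, 96, 147, 163, 157, 161, 165, 158, 156, 156, 156, 152, 151, 147, 149, 144, 133, 128, 114, 77, 46, 54]
347 rows 192..222 [151, 151, 149, 150, 148, 130, 116, 98, 78, 83, 113, 132, 137, 154, 161, 151, 152, 153, 150, 146, 149, 151, 162, 160, 152, 146, 135, 79, 37, 49]
[(0.5, [320.5, 227.3]), (0.56, [320.2, 207.0]), (0.57, [320.1, 203.7]), (0.58, [320.1, 200.3])]
[(0.5, [347.4, 227.4]), (0.56, [346.9, 207.1]), (0.57, [346.8, 203.8]), (0.58, [346.7, 200.4])]
[260.5 184.5] 8.2 -> [0.6481 0.0943 0.026 ]
[333.5 179.5] 9.4 -> [ 0.6652 -0.1326  0.026 ]
[294.5 182.5] 9.4 -> [ 0.6549 -0.0111  0.026 ]
```

Run:
```python
from h import *
s=dict(np.load('s10.npz'));g=cv2.cvtColor(s['frame'],cv2.COLOR_RGB2GRAY)
for nm,x,y in (('R tip',.573,-.160),('R mid',.553,-.160),('R rear',.533,-.160),('L tip',.573,-.083),('L mid',.553,-.083),('L rear',.533,-.083)):
    zs=np.arange(.075,.131,.004);q=proj(s,[[x,y,z] for z in zs]).astype(np.float32)
    v=cv2.remap(g,q[:,0],q[:,1],cv2.INTER_LINEAR).ravel()
    print(nm,q[7].round(1),dict(zip((zs*1000).round().astype(int).tolist(),v.tolist())))
```

```text
R tip [328.2 246. ] {75: 92, 79: 77, 83: 59, 87: 53, 91: 53, 95: 50, 99: 92, 103: 141, 107: 106, 111: 71, 115: 99, 119: 98, 123: 97, 127: 95, 131: 98}
R mid [322.2 249.6] {75: 57, 79: 57, 83: 56, 87: 56, 91: 55, 95: 53, 99: 68, 103: 128, 107: 108, 111: 73, 115: 83, 119: 91, 123: 91, 127: 88, 131: 87}
R rear [316.1 253.3] {75: 65, 79: 60, 83: 59, 87: 52, 91: 49, 95: 42, 99: 74, 103: 111, 107: 72, 111: 58, 115: 63, 119: 64, 123: 66, 127: 74, 131: 86}
L tip [307.7 229.7] {75: 60, 79: 58, 83: 56, 87: 56, 91: 51, 95: 76, 99: 156, 103: 119, 107: 64, 111: 81, 115: 94, 119: 96, 123: 94, 127: 95, 131: 92}
L mid [301.7 233. ] {75: 41, 79: 45, 83: 48, 87: 53, 91: 51, 95: 97, 99: 147, 103: 114, 107: 78, 111: 85, 115: 88, 119: 89, 123: 81, 127: 59, 131: 55}
L rear [295.7 236.4] {75: 45, 79: 42, 83: 39, 87: 68, 91: 121, 95: 135, 99: 125, 103: 76, 107: 54, 111: 64, 115: 63, 119: 63, 123: 61, 127: 58, 131: 61}
```

The jaws are level with tops at 102 mm, matching the nominal value, and the y offset is now known within the same camera. Lower, insert, descend.

>>> play_rows(
  motion=[
    [[0,-0.002,0.01,0,0,0],[0,-0.004,0.023,0,0,0],[0.0003,-0.0055,0.037,0,0,0],[0.0003,-0.0055,0.05,0,0,0],[0.0003,-0.0055,0.058,0,0,0],[0.0003,-0.0055,0.06,0,0,0],[0.0003,-0.0055,0.06,0,0,0],[0.0003,-0.0055,0.06,0,0,0]],
  ],
)

```text
time_s: 36.13
position: [0.415, -0.1254, 0.0605]
tcp_rot: [[-0.998, -0.063, 0.0], [-0.063, 0.998, -0.0], [-0.0, -0.0, -1.0]]
force: [0.1, 0.3, -3.0]
opening: 0.599
grasp_force: 7.7
```

>>> play_rows(
  motion=[
    [[-0.004,-0.0003,0,0,0,0],[-0.012,-0.0008,0,0,0,0],[-0.024,-0.0015,0,0,0,0],[-0.037,-0.0023,0,0,0,0],[-0.05,-0.0032,0,0,0,0],[-0.063,-0.004,0,0,0,0],[-0.075,-0.0047,0,0,0,0],[-0.085,-0.0053,0,0,0,0]],
  ],
)

```text
time_s: 36.8
position: [0.5022, -0.1254, 0.061]
tcp_rot: [[-0.998, -0.063, 0.002], [-0.063, 0.998, -0.001], [-0.002, -0.001, -1.0]]
force: [0.4, -0.6, -2.7]
opening: 0.6
grasp_force: 7.6
```

>>> play_rows(
  motion=[
    [[-0.008,-0.0005,0,0,0,0],[-0.015,-0.001,0,0,0,0],[-0.0198,-0.0013,0,0,0,0],[-0.0198,-0.0013,0,0,0,0],[-0.0198,-0.0013,0,0,0,0],[-0.0198,-0.0013,0,0,0,0]],
  ],
)

```text
time_s: 37.3
position: [0.5189, -0.125, 0.0601]
tcp_rot: [[-0.998, -0.063, -0.002], [-0.063, 0.998, 0.001], [0.001, 0.001, -1.0]]
force: [-0.8, 0.3, -3.2]
opening: 0.599
grasp_force: 7.7
```

Run:
```python
from h import *
p=here();print(p,bot.read_state()['force'])
t=cap('top');save(t,'t11.npz');g=cv2.cvtColor(t['frame'],cv2.COLOR_RGB2GRAY)
for r in range(168,184): print(r,g[r,314:352].tolist())
print(proj(t,[[.68,-.127,.04],[.66,-.127,.04],[.66,-.088,.04],[.66,-.166,.04]]))
```

```text
[np.float64(0.5189436951670694), np.float64(-0.1250017367271066), np.float64(0.06010585639752389), np.float64(3.591160825048529)] [-0.7947  0.2762 -3.1701]
168 [122, 125, 125, 125, 125, 120, 122, 123, 123, 123, 122, 122, 123, 124, 124, 123, 126, 123, 126, 123, 122, 124, 122, 126, 127, 122, 125, 122, 126, 122, 124, 125, 122, 121, 124, 125, 123, 122]
169 [122, 122, 123, 124, 123, 125, 123, 122, 125, 126, 125, 124, 123, 125, 125, 125, 124, 124, 123, 121, 125, 122, 128, 126, 125, 123, 125, 122, 125, 124, 124, 123, 120, 122, 122, 124, 125, 123]
170 [126, 123, 125, 120, 123, 123, 123, 123, 126, 123, 125, 125, 124, 127, 122, 125, 125, 123, 121, 122, 122, 124, 123, 127, 125, 122, 125, 123, 124, 124, 125, 126, 123, 121, 119, 121, 125, 125]
171 [125, 124, 124, 123, 122, 127, 123, 127, 124, 123, 122, 123, 124, 123, 125, 124, 122, 125, 120, 119, 119, 120, 122, 124, 126, 128, 126, 124, 125, 126, 126, 124, 122, 120, 124, 125, 124, 126]
172 [126, 124, 121, 121, 124, 125, 126, 124, 122, 123, 123, 122, 124, 120, 122, 123, 120, 120, 114, 113, 112, 115, 119, 119, 125, 124, 126, 123, 122, 126, 123, 123,
[... 1471 characters left out ...]
7, 59, 56, 56, 59, 64, 85, 112, 115, 114, 108, 107, 103, 107, 121, 125, 126, 122, 124, 125]
181 [92, 106, 118, 124, 120, 115, 105, 111, 120, 125, 124, 117, 102, 105, 98, 79, 65, 58, 54, 55, 57, 56, 58, 69, 87, 93, 92, 96, 102, 104, 102, 106, 114, 124, 123, 122, 127, 124]
182 [63, 79, 93, 116, 125, 113, 103, 111, 122, 126, 125, 119, 99, 86, 80, 65, 60, 56, 57, 57, 53, 56, 59, 71, 81, 78, 72, 74, 82, 88, 93, 103, 115, 126, 125, 124, 125, 126]
183 [52, 53, 67, 95, 119, 113, 107, 111, 126, 123, 124, 115, 98, 73, 58, 61, 61, 56, 58, 55, 55, 57, 62, 78, 74, 64, 60, 63, 64, 69, 71, 88, 108, 118, 124, 126, 126, 123]
[[332.0856 173.6518]
 [332.2263 179.8819]
 [319.5967 179.8139]
 [344.8276 179.955 ]]
```

The jaws straddle the tart: columns 320 and 344, tart 326–342. Both sides are clear, so descend.

>>> play_rows(
  motion=[
    [[0,-0.001,0.002,0,0,0],[0,-0.0015,0.005,0,0,0],[0,-0.0015,0.008,0,0,0],[0,-0.0015,0.011,0,0,0],[0,-0.0015,0.0125,0,0,0],[0,-0.0015,0.0125,0,0,0],[0,-0.0015,0.0125,0,0,0]],
  ],
)

```text
time_s: 37.93
position: [0.5198, -0.1267, 0.0475]
tcp_rot: [[-0.998, -0.063, -0.0], [-0.063, 0.998, 0.0], [0.0, 0.0, -1.0]]
force: [-0.4, -0.5, -2.7]
opening: 0.597
grasp_force: 7.7
```

No contact this time. Squeeze.

>>> play_rows(
  fingers=0.0405,
  motion=[
    [[0,0,0,0,0,0],[0,0,0,0,0,0],[0,0,0,0,0,0],[0,0,0,0,0,0],[0,0,0,0,0,0],[0,0,0,0,0,0],[0,0,0,0,0,0],[0,0,0,0,0,0]],
  ],
)

```text
time_s: 38.6
position: [0.52, -0.1268, 0.0478]
tcp_rot: [[-0.998, -0.063, 0.0], [-0.063, 0.998, -0.0], [-0.0, -0.0, -1.0]]
force: [-0.9, -0.3, -1.9]
opening: 0.489
grasp_force: 29.6
```

>>> play_rows(
  motion=[
    [[0,0,0,0,0,0],[0,0,0,0,0,0],[0,0,0,0,0,0],[0,0,0,0,0,0]],
  ],
)

```text
time_s: 38.93
position: [0.52, -0.1268, 0.0478]
tcp_rot: [[-0.998, -0.063, 0.0], [-0.063, 0.998, -0.0], [-0.0, -0.0, -1.0]]
force: [0.6, -0.5, -2.6]
opening: 0.485
grasp_force: 29.6
```

Now it stops at 42.3 mm with 29.6 N, which is a real pinch. I'll ease the command slightly.

>>> play_rows(
  fingers=0.0415,
  motion=[
    [[0,0,0,0,0,0],[0,0,0,0,0,0],[0,0,0,0,0,0],[0,0,0,0,0,0]],
  ],
)

```text
time_s: 39.27
position: [0.52, -0.1268, 0.0478]
tcp_rot: [[-0.998, -0.063, 0.0], [-0.063, 0.998, -0.0], [-0.0, -0.0, -1.0]]
force: [-1.2, 1.0, -2.3]
opening: 0.491
grasp_force: 29.6
```

Run:
```python
from h import *
t=cap('top');save(t,'t12.npz');g=cv2.cvtColor(t['frame'],cv2.COLOR_RGB2GRAY)
for r in range(172,184,2): print(r,g[r,314:352].tolist())
print(bot.read_state()['opening']*87)
```

```text
172 [125, 123, 123, 123, 125, 126, 125, 126, 121, 125, 124, 122, 122, 123, 122, 120, 121, 117, 114, 112, 110, 116, 115, 116, 122, 124, 123, 124, 124, 125, 125, 125, 121, 124, 123, 126, 122, 126]
174 [124, 125, 126, 126, 127, 129, 122, 123, 122, 122, 121, 115, 116, 120, 117, 111, 113, 109, 116, 117, 117, 120, 115, 111, 109, 114, 118, 123, 116, 116, 119, 122, 124, 124, 124, 126, 123, 123]
176 [76, 90, 108, 116, 123, 128, 124, 123, 122, 119, 114, 101, 109, 111, 111, 115, 119, 124, 120, 122, 121, 123, 123, 121, 120, 117, 113, 105, 103, 108, 118, 124, 121, 125, 125, 127, 124, 125]
178 [57, 51, 57, 63, 77, 92, 115, 122, 120, 122, 112, 102, 98, 104, 112, 121, 121, 117, 109, 96, 90, 97, 107, 118, 121, 120, 115, 107, 100, 108, 120, 122, 125, 129, 125, 123, 127, 125]
180 [63, 63, 55, 52, 48, 47, 74, 103, 117, 118, 114, 102, 99, 108, 116, 115, 105, 78, 65, 59, 56, 55, 61, 69, 88, 111, 116, 108, 103, 102, 117, 124, 125, 125, 125, 125, 126, 124]
182 [64, 64, 60, 53, 43, 34, 49, 65, 59, 64, 67, 77, 85, 90, 94, 81, 74, 62, 56, 53, 57, 55, 53, 70, 85, 88, 95, 94, 95, 106, 115, 121, 127, 125, 126, 125, 123, 123]
42.68899641956463
```

Jaws at columns 325.5 and 342, 53 mm centre to centre, with the tart between them. Lift, pull out, raise.

>>> play_rows(
  motion=[
    [[0,0,-0.002,0,0,0],[0,0,-0.005,0,0,0],[0,0,-0.009,0,0,0],[0,0,-0.013,0,0,0],[0,0,-0.017,0,0,0],[0,0,-0.0185,0,0,0],[0,0,-0.0185,0,0,0],[0,0,-0.0185,0,0,0]],
  ],
)

```text
time_s: 39.98
position: [0.52, -0.1268, 0.0665]
tcp_rot: [[-0.998, -0.063, 0.0], [-0.063, 0.998, -0.0], [-0.0, -0.0, -1.0]]
force: [1.1, -0.2, -2.4]
opening: 0.485
grasp_force: 29.6
```

>>> play_rows(
  motion=[
    [[0.003,0.0002,0,0,0,0],[0.01,0.0006,0,0,0,0],[0.021,0.0013,0,0,0,0],[0.034,0.002,0,0,0,0],[0.048,0.003,0,0,0,0],[0.062,0.004,0,0,0,0],[0.076,0.005,0,0,0,0],[0.089,0.0055,0,0,0,0]],
  ],
)

```text
time_s: 40.65
position: [0.429, -0.1264, 0.0662]
tcp_rot: [[-0.998, -0.063, -0.001], [-0.063, 0.998, 0.001], [0.001, 0.001, -1.0]]
force: [-0.5, -0.5, -2.7]
opening: 0.49
grasp_force: 29.6
```

>>> play_rows(
  motion=[
    [[0.012,0.0007,0,0,0,0],[0.021,0.0013,0,0,0,0],[0.026,0.0016,0,0,0,0],[0.028,0.0018,0,0,0,0],[0.028,0.0018,0,0,0,0],[0.028,0.0018,0,0,0,0]],
  ],
)

```text
time_s: 41.15
position: [0.4035, -0.1273, 0.0663]
tcp_rot: [[-0.998, -0.063, 0.001], [-0.063, 0.998, -0.001], [-0.001, -0.001, -1.0]]
force: [0.2, 1.1, -3.3]
opening: 0.49
grasp_force: 29.6
```

Run:
```python
from h import *
p=here();print(p,bot.read_state()['opening']*87,bot.read_state()['force'])
t=cap('top');save(t,'t13.npz');s=cap('side');save(s,'s13.npz')
find('top','tart2');find('side','tart2',n=4)
q=proj(t,[[p[0]+.142,p[1]-.004,.05]])[0];print(q)
g=cv2.cvtColor(t['frame'],cv2.COLOR_RGB2GRAY);c,r=int(q[0]),int(q[1])
for rr in range(r-8,r+9,2): print(rr,g[rr,c-16:c+17].tolist())
```

```text
[np.float64(0.40348500271562243), np.float64(-0.12729512671919538), np.float64(0.06633759890201502), np.float64(3.5939658509558114)] 42.594881556898315 [ 0.2181  1.099  -3.2838]
top tart2 []
side tart2 [([0.5437, -0.1419, 0.0387], 0.65), ([0.6321, 0.0832, 0.0125], 0.58)]
[334.7785 215.6416]
207 [79, 76, 76, 76, 74, 73, 73, 71, 73, 72, 76, 68, 71, 70, 69, 67, 66, 68, 64, 63, 59, 52, 42, 39, 43, 47, 47, 49, 50, 48, 50, 57, 67]
209 [78, 76, 77, 77, 77, 77, 76, 79, 74, 74, 73, 73, 74, 73, 72, 72, 69, 69, 68, 57, 53, 43, 41, 40, 47, 51, 58, 60, 59, 55, 51, 50, 49]
211 [78, 81, 78, 76, 78, 76, 79, 74, 75, 75, 77, 75, 73, 76, 75, 73, 70, 70, 61, 46, 45, 47, 53, 48, 56, 65, 66, 64, 61, 61, 60, 58, 57]
213 [79, 82, 81, 80, 79, 78, 79, 78, 76, 75, 74, 75, 78, 77, 76, 71, 67, 58, 52, 44, 56, 69, 64, 64, 70, 67, 65, 66, 66, 63, 61, 60, 59]
215 [81, 82, 78, 80, 78, 81, 80, 76, 78, 79, 78, 77, 76, 77, 73, 65, 57, 48, 42, 43, 52, 57, 66, 73, 68, 71, 70, 70, 69, 65, 66, 66, 59]
217 [82, 84, 81, 84, 82, 81, 79, 79, 79, 76, 77, 79, 75, 73, 69, 57, 49, 45, 53, 60, 63, 72, 73, 73, 72, 72, 71, 71, 72, 72, 71, 69, 65]
219 [86, 86, 86, 78, 80, 83, 78, 83, 81, 80, 79, 75, 71, 64, 57, 45, 43, 49, 58, 68, 75, 77, 76, 74, 75, 72, 73, 73, 72, 70, 69, 71, 70]
221 [86, 85, 87, 84, 82, 83, 82, 82, 79, 79, 76, 73, 61, 54, 44, 45, 56, 62, 71, 78, 77, 77, 75, 74, 75, 78, 75, 72, 74, 71, 73, 74, 75]
223 [82, 86, 82, 82, 83, 84, 83, 83, 82, 78, 70, 62, 50, 38, 32, 41, 61, 75, 78, 79, 76, 79, 77, 77, 77, 76, 75, 74, 77, 72, 74, 70, 73]
```

The tart is held (side sees it at (0.544,-0.142,0.039)). Raise it, and compute plinth positions from all cameras.

>>> play_rows(
  motion=[
    [[0,0,-0.003,0,0,0],[0,0,-0.012,0,0,0],[0,0,-0.028,0,0,0],[0,0,-0.046,0,0,0],[0,0,-0.064,0,0,0],[0,0,-0.078,0,0,0],[0,0,-0.087,0,0,0],[0,0,-0.09,0,0,0]],
  ],
)

```text
time_s: 42.02
position: [0.4033, -0.1271, 0.1578]
tcp_rot: [[-0.998, -0.063, 0.003], [-0.063, 0.998, -0.002], [-0.003, -0.002, -1.0]]
force: [1.0, -0.1, -3.6]
opening: 0.491
grasp_force: 29.6
```

```bash
cat >> h.py <<'E'
def plinths(c,thr=150,z=.018,amin=60,amax=4000,box=None):
    g=c['frame'].min(2).copy();f=c['frame'].astype(int)
    w=((g>thr)&(f.max(2)-f.min(2)<40)).astype(np.uint8)
    n,l,st,ce=cv2.connectedComponentsWithStats(w)
    out=[]
    for i in range(1,n):
        if amin<st[i,4]<amax:
            P=onz(c,ce[i],z)
            if .35<P[0]<.58 and .22<P[1]<.48:
                cnt=max(cv2.findContours((l==i).astype(np.uint8),0,1)[0],key=len)
                pts=np.array([onz(c,p[0],z)[:2] for p in cnt],np.float32)*1000
                print(P[:2],'area',st[i,4],'circ',np.round(cv2.minEnclosingCircle(pts)[0],1),cv2.minEnclosingCircle(pts)[1])
E
python3 - <<'E'
from h import *
for n in ('t10','s10','ws1','ws3'):
    print(n);plinths(dict(np.load(n+'.npz')),thr=130)
print(here()); route([.40,.10,.156,3.6],[.365,.293,.156,3.6])
E
```

```text
t10
[0.512  0.4014] area 363 circ [512.3 401. ] 34.45467758178711
[0.508 0.286] area 383 circ [507.9 285.1] 35.17816162109375
[0.406  0.3473] area 377 circ [406.8 347.1] 34.98918914794922
s10
[0.5133 0.4   ] area 190 circ [513.9 400.7] 34.31656265258789
[0.508  0.2847] area 238 circ [508.2 285.2] 34.74227523803711
[0.4068 0.346 ] area 221 circ [407.1 346.6] 34.229671478271484
ws1
[0.4078 0.3482] area 2258 circ [408.2 350.7] 35.180335998535156
[0.5092 0.2884] area 2226 circ [509.9 288.8] 35.685054779052734
[0.5172 0.3823] area 520 circ [516.4 390.6] 31.458398818969727
ws3
[0.5094 0.2872] area 2772 circ [509.9 287.8] 35.71208953857422
[np.float64(0.40334435035036176), np.float64(-0.1270645529658896), np.float64(0.1578020384075181), np.float64(3.6185619886208995)]
here [ 0.4033 -0.1271  0.1578  3.6186]
[0.4, 0.1, 0.156, 3.6] mm/deg: [np.float64(-11.0), np.float64(226.8), np.float64(1.8), np.float64(0.0)]
[0.365, 0.293, 0.156, 3.6] mm/deg: [np.float64(22.8), np.float64(194.8), -0.0, -0.0]
```

>>> play_rows(
  motion=[
    [[-0.0003,0.005,0,0,0,0],[-0.001,0.017,0,0,0,0],[-0.0024,0.038,0,0,0,0],[-0.0043,0.068,0,0,0,0],[-0.0065,0.103,0,0,0,0],[-0.0088,0.139,0,0,0,0],[-0.011,0.175,0,0,0,0],[-0.0132,0.2096,0,0,0,0]],
  ],
)

```text
time_s: 42.68
position: [0.4014, 0.0852, 0.1554]
tcp_rot: [[-0.998, -0.062, -0.003], [-0.062, 0.998, 0.0], [0.003, 0.001, -1.0]]
force: [0.1, -0.8, -2.0]
opening: 0.488
grasp_force: 29.6
```

>>> play_rows(
  motion=[
    [[0.004,0.034,0,0,0,0],[0.008,0.067,0,0,0,0],[0.0115,0.099,0,0,0,0],[0.015,0.13,0,0,0,0],[0.0185,0.16,0,0,0,0],[0.0215,0.186,0,0,0,0],[0.0235,0.203,0,0,0,0],[0.0245,0.2108,0,0,0,0]],
  ],
)

```text
time_s: 43.35
position: [0.3636, 0.2941, 0.1554]
tcp_rot: [[-0.998, -0.066, -0.002], [-0.066, 0.998, -0.0], [0.002, 0.0, -1.0]]
force: [0.4, -0.0, -3.1]
opening: 0.484
grasp_force: 29.6
```

>>> play_rows(
  motion=[
    [[0,0,0.02,0,0,0],[0,0,0.045,0,0,0],[0,0,0.06,0,0,0],[0,0,0.064,0,0,0],[0,0,0.064,0,0,0],[0,0,0.064,0,0,0],[0,0,0.064,0,0,0]],
  ],
)

```text
time_s: 43.93
position: [0.3657, 0.2921, 0.0929]
tcp_rot: [[-0.998, -0.062, 0.001], [-0.062, 0.998, 0.001], [-0.001, 0.0, -1.0]]
force: [0.5, -0.4, -2.7]
opening: 0.485
grasp_force: 29.6
```

Run:
```python
from h import *
p=here();print(p,bot.read_state()['opening']*87,bot.read_state()['force'])
t=cap('top');save(t,'t14.npz');s=cap('side');save(s,'s14.npz')
find('top','tart2','tart1');find('side','tart2','tart1',n=4)
zt=p[2]-.0665+.0225+.022;print('tart rim z',zt)
q=proj(t,[[p[0]+.142,p[1]-.0057,zt]])[0];print(q)
f=t['frame'];c,r=int(round(q[0])),int(round(q[1]))
for rr in range(r-12,r+13,2): print(rr,c-15,f[rr,c-15:c+16,0].tolist())
print('B')
for rr in range(r-12,r+13,2): print(rr,c-15,f[rr,c-15:c+16,2].tolist())
```

```text
[np.float64(0.36570129428989423), np.float64(0.29205081352085427), np.float64(0.0929248003205786), np.float64(3.57549054773266)] 42.2373448845521 [ 0.5093 -0.3528 -2.7306]
top tart2 [([0.5059, 0.2804, 0.0753], 0.76), ([0.4686, 0.2789, 0.0889], 0.44)]
top tart1 [([0.5059, 0.2804, 0.0753], 0.76), ([0.4686, 0.2789, 0.0889], 0.44)]
side tart2 [([0.631, -0.0232, 0.0115], 0.48)]
side tart1 [([0.631, -0.0232, 0.0115], 0.48)]
tart rim z 0.07092480032057859
[194.6697 226.0983]
214 180 [127, 127, 129, 129, 127, 125, 123, 124, 124, 125, 128, 121, 123, 125, 126, 126, 129, 134, 140, 142, 145, 145, 141, 144, 137, 140, 144, 143, 142, 144, 143]
216 180 [136, 134, 136, 135, 136, 137, 137, 133, 136, 135, 136, 139, 131, 135, 128, 129, 132, 132, 131, 141, 147, 148, 151, 150, 151, 152, 150, 148, 146, 149, 148]
218 180 [132, 132, 130, 132, 133, 133, 129, 126, 129, 130, 136, 150, 175, 199, 210, 215, 218, 217, 204, 187, 179, 182, 172, 159, 149, 149, 152, 148, 148, 147, 146]
220 180 [128, 126, 127, 131, 128, 134, 146, 124, 113, 149, 208, 234, 237, 236, 237, 236, 235, 237, 238, 239, 233, 221, 214, 220, 193, 1
[... 2677 characters left out ...]
 87, 71, 82, 103, 113, 118, 114, 101, 115, 122, 107, 115, 125, 124, 88, 44, 78, 131, 102, 78, 87, 93, 68, 32]
232 180 [26, 24, 25, 25, 60, 125, 125, 95, 129, 155, 135, 95, 80, 92, 102, 104, 106, 101, 86, 69, 44, 28, 55, 113, 150, 104, 83, 90, 82, 50, 18]
234 180 [24, 22, 25, 22, 57, 119, 111, 97, 147, 179, 182, 173, 152, 115, 69, 44, 36, 34, 40, 44, 53, 79, 95, 123, 140, 93, 78, 87, 69, 31, 18]
236 180 [53, 43, 30, 22, 45, 88, 94, 93, 136, 171, 181, 185, 196, 197, 148, 109, 103, 104, 106, 102, 102, 103, 88, 97, 107, 88, 87, 75, 54, 49, 51]
238 180 [92, 79, 60, 36, 29, 54, 109, 139, 144, 147, 149, 150, 153, 152, 145, 146, 146, 146, 145, 144, 144, 143, 93, 42, 67, 136, 154, 152, 151, 154, 156]
```

The tart is centred at (0.5095, 0.285), within 2 mm of plinth 2. Nudge, lower, and release.

>>> play_rows(
  motion=[
    [[0.0015,0.001,0.004,0,0,0],[0.0015,0.001,0.011,0,0,0],[0.0015,0.001,0.018,0,0,0],[0.0015,0.001,0.024,0,0,0],[0.0015,0.001,0.028,0,0,0],[0.0015,0.001,0.0305,0,0,0],[0.0015,0.001,0.0315,0,0,0],[0.0015,0.001,0.0315,0,0,0]],
  ],
)

```text
time_s: 44.9
position: [0.3632, 0.2928, 0.0605]
tcp_rot: [[-0.998, -0.063, -0.001], [-0.063, 0.998, -0.0], [0.001, -0.0, -1.0]]
force: [-1.0, -0.7, -1.3]
opening: 0.485
grasp_force: 29.6
```

>>> play_rows(
  motion=[
    [[0,0,0,0,0,0],[0,0,0,0,0,0],[0,0,0,0,0,0]],
  ],
)

```text
time_s: 45.15
position: [0.3636, 0.293, 0.061]
tcp_rot: [[-0.998, -0.063, 0.0], [-0.063, 0.998, 0.0], [-0.0, 0.0, -1.0]]
force: [-1.4, -0.0, -2.0]
opening: 0.487
grasp_force: 29.6
```

>>> play_rows(
  fingers=0.053,
  motion=[
    [[0,0,0,0,0,0],[0,0,0,0,0,0],[0,0,0,0,0,0],[0,0,0,0,0,0],[0,0,0,0,0,0],[0,0,0,0,0,0]],
  ],
)

```text
time_s: 45.65
position: [0.3636, 0.2929, 0.0608]
tcp_rot: [[-0.998, -0.063, 0.0], [-0.063, 0.998, 0.0], [-0.0, 0.0, -1.0]]
force: [-0.1, -0.6, -2.3]
opening: 0.609
grasp_force: 7.4
```

```bash
cat >> h.py <<'E'
def jawcols(t,p,zoff=-.017,xs=(.115,.125,.135,.145,.155),w=.065):
    "bright jaw peaks in top view at reacher x stations"
    g=cv2.cvtColor(t['frame'],cv2.COLOR_RGB2GRAY)
    for x in xs:
        y=np.arange(-w,w,.0015);q=proj(t,np.c_[p[0]+x+0*y,p[1]+y,p[2]+zoff+0*y]).astype(np.float32)
        v=cv2.remap(g,q[:,0],q[:,1],cv2.INTER_LINEAR).ravel().astype(int)
        print(x,v[::2].tolist())
E
python3 - <<'E'
from h import *
p=here();print(p,bot.read_state()['opening']*87,bot.read_state()['force'])
t=cap('top');save(t,'t15.npz');f=t['frame']
for rr in range(216,242,2): print(rr,182,f[rr,182:212,0].tolist())
print(proj(t,[[.508,.286,.040]]))
E
```

```text
[np.float64(0.3635608812115128), np.float64(0.292929129637656), np.float64(0.06077309817619508), np.float64(3.5986710006937668)] 52.974611670641835 [-0.1334 -0.6408 -2.2821]
216 182 [153, 159, 153, 147, 142, 136, 135, 137, 138, 135, 136, 131, 134, 133, 133, 134, 132, 134, 136, 128, 140, 144, 151, 152, 153, 144, 146, 148, 146, 144]
218 182 [154, 151, 140, 133, 130, 129, 130, 126, 130, 130, 138, 151, 174, 189, 198, 204, 204, 205, 207, 199, 171, 148, 140, 144, 150, 150, 148, 149, 147, 139]
220 182 [138, 138, 131, 131, 130, 128, 130, 143, 173, 194, 211, 218, 219, 217, 220, 220, 217, 216, 224, 231, 221, 213, 200, 179, 156, 152, 154, 152, 152, 142]
222 182 [143, 135, 126, 126, 131, 141, 168, 199, 218, 212, 225, 232, 235, 236, 238, 239, 237, 238, 235, 229, 210, 200, 217, 221, 203, 173, 148, 144, 154, 146]
224 182 [158, 129, 99, 115, 140, 180, 213, 225, 228, 234, 236, 234, 231, 230, 229, 226, 223, 227, 232, 239, 236, 222, 191, 195, 208, 191, 131, 100, 141, 146]
226 182 [169, 132, 97, 119, 125, 147, 188, 217, 234, 237, 235, 234, 233, 233, 228, 216, 205, 199, 198, 227, 237, 237, 203, 124, 106,
[... 403 characters left out ...]
 222, 211, 193, 183, 174, 182, 221, 235, 231, 192, 118, 75, 105, 150, 101, 73, 75, 84]
234 182 [151, 107, 94, 110, 93, 76, 116, 186, 207, 195, 192, 204, 219, 227, 230, 228, 230, 234, 224, 185, 117, 74, 70, 83, 117, 162, 109, 69, 70, 85]
236 182 [139, 91, 92, 105, 84, 65, 112, 187, 218, 221, 210, 183, 149, 125, 120, 122, 114, 100, 83, 77, 75, 78, 86, 94, 126, 157, 105, 67, 70, 78]
238 182 [122, 89, 107, 120, 94, 55, 55, 97, 159, 198, 214, 219, 215, 198, 147, 114, 96, 101, 105, 97, 86, 87, 79, 79, 105, 128, 83, 65, 70, 77]
240 182 [96, 102, 89, 91, 116, 137, 144, 141, 141, 145, 156, 161, 163, 166, 162, 157, 147, 145, 143, 140, 144, 152, 147, 103, 50, 48, 96, 129, 96, 109]
[[196.4679 227.8527]]
```

Cream is on plinth 2, within about 1 mm. Rise and go to stage for the raspberry tart.

>>> play_rows(
  motion=[
    [[0,0,-0.004,0,0,0],[0,0,-0.014,0,0,0],[0,0,-0.03,0,0,0],[0,0,-0.048,0,0,0],[0,0,-0.066,0,0,0],[0,0,-0.082,0,0,0],[0,0,-0.092,0,0,0],[0,0,-0.095,0,0,0]],
  ],
)

```text
time_s: 46.37
position: [0.3642, 0.2933, 0.1576]
tcp_rot: [[-0.998, -0.063, 0.003], [-0.063, 0.998, 0.002], [-0.003, 0.001, -1.0]]
force: [-0.1, -0.2, -2.1]
opening: 0.612
grasp_force: 7.3
```

>>> play_rows(
  motion=[
    [[-0.001,-0.004,0,0,0,0],[-0.003,-0.014,0,0,0,0],[-0.006,-0.03,0,0,0,0],[-0.009,-0.052,0,0,0,0],[-0.0135,-0.076,0,0,0,0],[-0.018,-0.101,0,0,0,0],[-0.0225,-0.127,0,0,0,0],[-0.0269,-0.152,0,0,0,0]],
  ],
)

```text
time_s: 47.03
position: [0.3992, 0.1409, 0.1548]
tcp_rot: [[-0.998, -0.063, -0.003], [-0.063, 0.998, -0.001], [0.003, -0.0, -1.0]]
force: [0.3, -0.6, -1.8]
opening: 0.616
grasp_force: 7.3
```

>>> play_rows(
  motion=[
    [[0.0007,-0.024,0,0,0,0],[0.0014,-0.048,0,0,0,0],[0.0021,-0.071,0,0,0,0],[0.0027,-0.092,0,0,0,0],[0.0033,-0.112,0,0,0,0],[0.0038,-0.13,0,0,0,0],[0.0042,-0.143,0,0,0,0],[0.0044,-0.149,0,0,0,0]],
  ],
)

```text
time_s: 47.7
position: [0.4044, -0.0081, 0.155]
tcp_rot: [[-0.998, -0.06, -0.002], [-0.06, 0.998, -0.0], [0.002, 0.0, -1.0]]
force: [-0.9, -0.4, -2.7]
opening: 0.61
grasp_force: 7.3
```

>>> play_rows(
  motion=[
    [[0,0,0,0,0,0],[0,0,0,0,0,0],[0,0,0,0,0,0]],
  ],
)

```text
time_s: 47.95
position: [0.4042, -0.0055, 0.1555]
tcp_rot: [[-0.998, -0.063, -0.001], [-0.063, 0.998, 0.001], [0.001, 0.001, -1.0]]
force: [0.9, 0.5, -3.3]
opening: 0.609
grasp_force: 7.3
```

```bash
cat >> h.py <<'E'
def check():
    p=here();print(p,bot.read_state()['opening']*87,bot.read_state()['force'])
    t=cap('top');save(t,'tx.npz');s=cap('side');save(s,'sx.npz')
    print('shelf tarts');tarts(t,box=(230,150,370,215),rad=(6,10))
    print('board tarts');tarts(t,z=.04,box=(140,205,215,285),rad=(6,10))
    find('side','tart1',n=5);find('top','tart1',n=4)
    return p,t,s
E
python3 - <<'E'
from h import *
p,t,s=check()
jawcols(t,p)
linefit([s,t],p,trav=.003)
# jaw top heights in side view
g=cv2.cvtColor(s['frame'],cv2.COLOR_RGB2GRAY)
for nm,x,y in (('R tip',.158,-.0405),('R rear',.12,-.0405),('L tip',.158,.0365),('L rear',.12,.0365)):
    zs=np.arange(-.041,.012,.003);q=proj(s,[[p[0]+x,p[1]+y,p[2]+z] for z in zs]).astype(np.float32)
    print(nm,dict(zip((zs*1000).round().astype(int).tolist(),cv2.remap(g,q[:,0],q[:,1],cv2.INTER_LINEAR).ravel().tolist())))
E
```

```text
[np.float64(0.4041727578124778), np.float64(-0.005547996252214793), np.float64(0.15546934741783724), np.float64(3.612219756562607)] 52.99705266668594 [ 0.9467  0.5434 -3.2693]
shelf tarts
[295.5 183.5] 8.2 -> [ 0.6517 -0.0142  0.026 ]
[261.5 185.5] 8.2 -> [0.6449 0.0912 0.026 ]
board tarts
[199.5 230.5] 9.4 -> [0.4999 0.2765 0.04  ]
[161.5 225.5] 9.4 -> [0.5145 0.3937 0.04  ]
side tart1 [([0.6294, 0.0863, 0.0167], 0.62), ([0.3866, -0.0333, 0.1483], 0.33), ([0.6067, 0.5092, 0.0257], 0.26)]
top tart1 [([0.5065, 0.2814, 0.0432], 0.57)]
0.115 [184, 184, 185, 184, 185, 186, 183, 174, 162, 163, 175, 184, 188, 189, 186, 188, 188, 189, 191, 188, 189, 189, 189, 190, 190, 190, 191, 192, 191, 178, 157, 146, 121, 92, 81, 107, 160, 190, 195, 195, 195, 195, 194, 195]
0.125 [177, 180, 180, 175, 171, 170, 165, 163, 170, 161, 161, 171, 170, 161, 167, 174, 172, 162, 171, 169, 157, 161, 172, 167, 160, 166, 172, 165, 170, 174, 161, 158, 167, 163, 168, 161, 172, 170, 160, 165, 166, 155, 157, 167]
0.135 [87, 86, 86, 86, 86, 87, 91, 117, 152, 138, 102, 89, 90, 89, 88, 88, 88, 89, 88, 88, 88, 88, 89, 88, 87
[... 528 characters left out ...]
.4 jaws [ 0.5586 -0.007   0.1259] rel yaw -5.23
R tip {-41: 61, -38: 57, -35: 51, -32: 50, -29: 51, -26: 51, -23: 57, -20: 88, -17: 130, -14: 114, -11: 67, -8: 66, -5: 68, -2: 70, 1: 72, 4: 74, 7: 78, 10: 84}
R rear {-41: 50, -38: 57, -35: 56, -32: 53, -29: 50, -26: 48, -23: 68, -20: 117, -17: 143, -14: 105, -11: 55, -8: 60, -5: 49, -2: 37, 1: 32, 4: 32, 7: 31, 10: 33}
L tip {-41: 65, -38: 56, -35: 53, -32: 53, -29: 49, -26: 46, -23: 45, -20: 126, -17: 136, -14: 103, -11: 85, -8: 86, -5: 95, -2: 120, 1: 132, 4: 117, 7: 113, 10: 114}
L rear {-41: 4, -38: 28, -35: 38, -32: 36, -29: 35, -26: 37, -23: 38, -20: 34, -17: 31, -14: 47, -11: 55, -8: 56, -5: 79, -2: 107, 1: 114, 4: 104, 7: 97, 10: 96}
```

The reacher is level and square, with jaw midpoint offset -1.8 mm. The raspberry tart is at (0.654, -0.0125), unmoved. Lower and insert.

>>> play_rows(
  motion=[
    [[0,0,0.005,0,0,0],[0,0,0.018,0,0,0],[0,0,0.035,0,0,0],[0,0,0.053,0,0,0],[0,0,0.07,0,0,0],[0,0,0.084,0,0,0],[0,0,0.093,0,0,0],[0,0,0.0957,0,0,0]],
  ],
)

```text
time_s: 48.82
position: [0.4044, -0.0057, 0.0586]
tcp_rot: [[-0.998, -0.063, -0.002], [-0.063, 0.998, 0.001], [0.002, 0.001, -1.0]]
force: [-0.0, -0.4, -2.9]
opening: 0.613
grasp_force: 7.3
```

>>> play_rows(
  motion=[
    [[-0.003,-0.001,0,0,0,0],[-0.01,-0.0018,0,0,0,0],[-0.022,-0.0025,0,0,0,0],[-0.035,-0.0033,0,0,0,0],[-0.049,-0.0042,0,0,0,0],[-0.063,-0.0052,0,0,0,0],[-0.077,-0.006,0,0,0,0],[-0.089,-0.0068,0,0,0,0]],
  ],
)

```text
time_s: 49.48
position: [0.4966, -0.0075, 0.0612]
tcp_rot: [[-0.998, -0.063, 0.004], [-0.063, 0.998, -0.001], [-0.004, -0.001, -1.0]]
force: [-0.1, 0.1, -2.0]
opening: 0.612
grasp_force: 7.3
```

>>> play_rows(
  motion=[
    [[-0.01,-0.0007,0,0,0,0],[-0.016,-0.001,0,0,0,0],[-0.0178,-0.0012,0,0,0,0],[-0.0178,-0.0012,0,0,0,0],[-0.0178,-0.0012,0,0,0,0]],
  ],
)

```text
time_s: 49.9
position: [0.5112, -0.0072, 0.0602]
tcp_rot: [[-0.998, -0.063, -0.001], [-0.063, 0.998, 0.0], [0.001, 0.0, -1.0]]
force: [-0.1, -0.2, -2.6]
opening: 0.615
grasp_force: 7.3
```

Run:
```python
from h import *
p=here();print(p,bot.read_state()['force'])
t=cap('top');save(t,'t16.npz');g=cv2.cvtColor(t['frame'],cv2.COLOR_RGB2GRAY)
for r in range(172,188): print(r,g[r,278:314].tolist())
print(proj(t,[[p[0]+.16,p[1]-.002,.043],[p[0]+.16,p[1]+.037,.043],[p[0]+.16,p[1]-.041,.043]]),proj(t,[[.654,-.0125,.026]]))
```

```text
[np.float64(0.5112291617704107), np.float64(-0.00716176094701622), np.float64(0.06021802857063864), np.float64(3.6084342552289073)] [-0.1336 -0.1906 -2.6208]
172 [128, 127, 127, 125, 127, 129, 127, 124, 127, 127, 127, 131, 126, 128, 124, 127, 126, 128, 126, 125, 127, 126, 127, 126, 126, 127, 125, 121, 127, 125, 128, 125, 125, 123, 125, 129]
173 [127, 125, 126, 128, 128, 128, 128, 125, 129, 126, 128, 126, 127, 129, 128, 128, 127, 125, 129, 130, 126, 124, 128, 127, 128, 127, 126, 125, 127, 127, 126, 123, 125, 125, 126, 126]
174 [124, 124, 126, 126, 130, 128, 125, 126, 128, 126, 130, 128, 127, 125, 125, 124, 122, 122, 127, 122, 124, 124, 125, 128, 127, 125, 125, 124, 125, 127, 128, 127, 127, 127, 124, 126]
175 [128, 128, 126, 121, 119, 125, 125, 126, 130, 127, 125, 127, 124, 124, 121, 118, 112, 116, 114, 115, 117, 118, 123, 124, 125, 128, 127, 124, 123, 125, 123, 125, 124, 127, 125, 125]
176 [126, 126, 123, 115, 117, 123, 124, 126, 127, 127, 127, 124, 120, 117, 113, 116, 119, 121, 117, 117, 113, 114, 118, 124, 124, 127, 129, 121, 115, 114, 123, 126, 127, 127, 129, 127]
177 [125, 128, 12
[... 1335 characters left out ...]
02, 93, 90, 101, 114, 123, 125, 121, 116, 112, 124, 129, 110, 118, 135, 142, 137, 135, 138, 132]
185 [75, 66, 55, 56, 59, 57, 62, 77, 111, 112, 99, 105, 119, 125, 123, 126, 118, 115, 111, 117, 119, 123, 122, 121, 113, 114, 139, 139, 112, 114, 142, 147, 146, 144, 144, 145]
186 [66, 57, 58, 57, 58, 55, 48, 58, 79, 79, 73, 82, 101, 115, 119, 120, 119, 120, 122, 125, 126, 124, 118, 113, 109, 119, 145, 141, 114, 120, 141, 148, 150, 151, 147, 150]
187 [60, 57, 59, 58, 56, 52, 40, 46, 61, 63, 61, 65, 71, 83, 89, 90, 102, 108, 114, 116, 119, 122, 118, 109, 106, 129, 147, 136, 112, 117, 143, 146, 151, 152, 152, 150]
[[294.0269 175.9131]
 [281.3533 175.8604]
 [306.6939 175.9716]] [[294.9497 182.7877]]
```

The jaws are at columns 281.4 and 306.3, with the tart at 288–303 inside them. Descend and squeeze.

>>> play_rows(
  motion=[
    [[0,0,0.002,0,0,0],[0,0,0.005,0,0,0],[0,0,0.008,0,0,0],[0,0,0.011,0,0,0],[0,0,0.0125,0,0,0],[0,0,0.0125,0,0,0],[0,0,0.0125,0,0,0]],
  ],
)

```text
time_s: 50.53
position: [0.5118, -0.0073, 0.0473]
tcp_rot: [[-0.998, -0.063, -0.001], [-0.063, 0.998, 0.0], [0.001, 0.0, -1.0]]
force: [-0.5, 0.3, -2.6]
opening: 0.607
grasp_force: 7.3
```

>>> play_rows(
  fingers=0.0415,
  motion=[
    [[0,0,0,0,0,0],[0,0,0,0,0,0],[0,0,0,0,0,0],[0,0,0,0,0,0],[0,0,0,0,0,0],[0,0,0,0,0,0],[0,0,0,0,0,0],[0,0,0,0,0,0]],
  ],
)

```text
time_s: 51.2
position: [0.512, -0.0074, 0.0476]
tcp_rot: [[-0.998, -0.063, 0.0], [-0.063, 0.998, -0.0], [-0.0, -0.0, -1.0]]
force: [0.2, -0.2, -2.2]
opening: 0.487
grasp_force: 29.6
```

>>> play_rows(
  motion=[
    [[0,0,0,0,0,0],[0,0,0,0,0,0],[0,0,0,0,0,0],[0,0,0,0,0,0]],
  ],
)

```text
time_s: 51.53
position: [0.512, -0.0074, 0.0476]
tcp_rot: [[-0.998, -0.063, 0.0], [-0.063, 0.998, -0.0], [-0.0, -0.0, -1.0]]
force: [-0.6, -0.7, -2.7]
opening: 0.489
grasp_force: 29.7
```

Solid pinch at 42.5 mm. Lift, pull out, raise, carry to plinth 3.

>>> play_rows(
  motion=[
    [[0,0,-0.002,0,0,0],[0,0,-0.005,0,0,0],[0,0,-0.009,0,0,0],[0,0,-0.013,0,0,0],[0,0,-0.017,0,0,0],[0,0,-0.0185,0,0,0],[0,0,-0.0185,0,0,0],[0,0,-0.0185,0,0,0]],
  ],
)

```text
time_s: 52.2
position: [0.512, -0.0074, 0.0663]
tcp_rot: [[-0.998, -0.063, 0.0], [-0.063, 0.998, -0.0], [-0.0, -0.0, -1.0]]
force: [0.2, -0.1, -2.6]
opening: 0.49
grasp_force: 29.6
```

>>> play_rows(
  motion=[
    [[0.003,0.0002,0,0,0,0],[0.01,0.0006,0,0,0,0],[0.021,0.0013,0,0,0,0],[0.034,0.002,0,0,0,0],[0.048,0.003,0,0,0,0],[0.062,0.004,0,0,0,0],[0.076,0.005,0,0,0,0],[0.089,0.0055,0,0,0,0]],
  ],
)

```text
time_s: 52.87
position: [0.4209, -0.0072, 0.0661]
tcp_rot: [[-0.998, -0.063, -0.001], [-0.063, 0.998, 0.0], [0.001, 0.0, -1.0]]
force: [0.2, -0.1, -2.5]
opening: 0.485
grasp_force: 29.6
```

>>> play_rows(
  motion=[
    [[0.012,0.0007,0,0,0,0],[0.02,0.0012,0,0,0,0],[0.023,0.0014,0,0,0,0],[0.023,0.0014,-0.003,0,0,0],[0.023,0.0014,-0.012,0,0,0],[0.023,0.0014,-0.026,0,0,0],[0.023,0.0014,-0.042,0,0,0],[0.023,0.0014,-0.058,0,0,0]],
  ],
)

```text
time_s: 53.53
position: [0.4006, -0.0077, 0.1248]
tcp_rot: [[-0.998, -0.063, 0.001], [-0.063, 0.998, -0.0], [-0.001, -0.0, -1.0]]
force: [0.8, 0.0, -3.6]
opening: 0.488
grasp_force: 29.6
```

>>> play_rows(
  motion=[
    [[0,0,-0.014,0,0,0],[0,0,-0.025,0,0,0],[0,0,-0.031,0,0,0],[0,0,-0.032,0,0,0],[0,0,-0.032,0,0,0]],
  ],
)

```text
time_s: 53.95
position: [0.4003, -0.0076, 0.1564]
tcp_rot: [[-0.998, -0.063, 0.001], [-0.063, 0.998, -0.0], [-0.001, -0.001, -1.0]]
force: [-0.2, -0.5, -3.0]
opening: 0.487
grasp_force: 29.6
```

>>> play_rows(
  motion=[
    [[-0.0003,0.005,0,0,0,0],[-0.001,0.017,0,0,0,0],[-0.0024,0.038,0,0,0,0],[-0.0043,0.068,0,0,0,0],[-0.0065,0.102,0,0,0,0],[-0.0087,0.137,0,0,0,0],[-0.0108,0.172,0,0,0,0],[-0.013,0.2066,0,0,0,0]],
  ],
)

```text
time_s: 54.62
position: [0.3986, 0.2013, 0.1551]
tcp_rot: [[-0.998, -0.062, -0.002], [-0.062, 0.998, -0.0], [0.002, -0.0, -1.0]]
force: [0.3, -0.7, -4.0]
opening: 0.488
grasp_force: 29.6
```

>>> play_rows(
  motion=[
    [[0.003,0.034,0,0,0,0],[0.006,0.067,0,0,0,0],[0.009,0.099,0,0,0,0],[0.0115,0.13,0,0,0,0],[0.014,0.16,0,0,0,0],[0.0165,0.186,0,0,0,0],[0.018,0.203,0,0,0,0],[0.0187,0.2104,0,0,0,0]],
  ],
)

```text
time_s: 55.28
position: [0.3666, 0.4108, 0.1548]
tcp_rot: [[-0.998, -0.065, -0.001], [-0.065, 0.998, 0.0], [0.001, 0.0, -1.0]]
force: [0.0, -0.2, -3.8]
opening: 0.489
grasp_force: 29.6
```

>>> play_rows(
  motion=[
    [[0,0,0,0,0,0],[0,0,0,0,0,0],[0,0,0,0,0,0]],
  ],
)

```text
time_s: 55.53
position: [0.3674, 0.4069, 0.1554]
tcp_rot: [[-0.998, -0.062, -0.002], [-0.062, 0.998, -0.002], [0.002, -0.002, -1.0]]
force: [0.2, -0.6, -2.6]
opening: 0.49
grasp_force: 29.6
```

Run:
```python
from h import *
p,t,s=check()
route([.368,.4084,.093,3.6])
EOF_=0
zt=p[2]-.0476+.026
q=proj(t,[[p[0]+.1442,p[1]-.007,zt]])[0];print('rim z',zt,q,proj(t,[[.512,.4014,.018]]))
f=t['frame'];c,r=int(round(q[0])),int(round(q[1]))
for rr in range(r-11,r+12,2): print(rr,c-14,f[rr,c-14:c+15,0].tolist())
```

```text
[np.float64(0.36740277483344447), np.float64(0.40690537843115854), np.float64(0.15541540065320258), np.float64(3.557635517167275)] 42.63371737693083 [ 0.2021 -0.6265 -2.6033]
shelf tarts
[259.5 182.5] 9.4 -> [0.6545 0.0975 0.026 ]
board tarts
[151.5 221.5] 9.4 -> [0.5267 0.4254 0.04  ]
[199.5 226.5] 9.4 -> [0.5122 0.2769 0.04  ]
[179.5 266.5] 9.4 -> [0.3905 0.3328 0.04  ]
side tart1 [([0.5049, 0.2688, 0.0364], 0.57), ([0.6309, 0.0826, 0.0125], 0.44)]
top tart1 [([0.5084, 0.3952, 0.1342], 0.79), ([0.5018, 0.2841, 0.0416], 0.6), ([0.4689, 0.4045, 0.1515], 0.59)]
here [0.3681 0.4073 0.1561 3.5125]
[0.368, 0.4084, 0.093, 3.6] mm/deg: [np.float64(0.1), np.float64(1.1), np.float64(63.1), np.float64(-0.1)]
rim z 0.13381540065320258 [151.7994 220.4998] [[160.6219 227.5874]]
209 138 [99, 93, 87, 99, 102, 89, 92, 104, 107, 129, 185, 205, 201, 196, 194, 195, 190, 187, 190, 203, 207, 207, 208, 211, 210, 208, 211, 209, 209]
211 138 [92, 97, 99, 100, 100, 101, 96, 107, 132, 177, 202, 190, 173, 159, 158, 156, 152, 153, 155, 155, 154, 157, 163, 156, 156, 153, 156, 152, 155]
213 138 [85, 98, 99, 102,
[... 802 characters left out ...]
33, 226, 204, 157, 118, 105, 124, 154, 191, 234, 239, 229, 187, 166, 113, 134, 211, 239, 239]
225 138 [202, 215, 213, 202, 177, 116, 102, 180, 227, 233, 234, 234, 234, 233, 228, 231, 233, 240, 240, 238, 226, 182, 139, 143, 101, 142, 219, 237, 239]
227 138 [200, 213, 213, 200, 171, 110, 80, 146, 189, 213, 228, 233, 234, 234, 234, 236, 237, 233, 195, 171, 135, 98, 119, 146, 99, 137, 222, 238, 238]
229 138 [199, 205, 206, 194, 162, 102, 91, 172, 202, 187, 165, 155, 158, 173, 167, 158, 139, 117, 80, 92, 137, 176, 191, 166, 101, 158, 235, 241, 239]
231 138 [211, 204, 197, 188, 154, 93, 97, 184, 215, 201, 174, 186, 221, 229, 209, 203, 204, 210, 229, 238, 238, 231, 194, 137, 86, 159, 237, 240, 240]
```

Raspberry is held and centred over plinth 3 within about 2.5 mm. Nudge +2.5 mm in y, lower, release.

>>> play_rows(
  motion=[
    [[0,0.001,0.005,0,0,0],[0,0.0025,0.018,0,0,0],[0,0.0025,0.035,0,0,0],[0,0.0025,0.053,0,0,0],[0,0.0025,0.068,0,0,0],[0,0.0025,0.08,0,0,0],[0,0.0025,0.088,0,0,0],[0,0.0025,0.092,0,0,0]],
  ],
)

```text
time_s: 56.4
position: [0.3674, 0.4103, 0.0628]
tcp_rot: [[-0.998, -0.062, -0.002], [-0.062, 0.998, -0.001], [0.002, -0.001, -1.0]]
force: [0.0, 0.3, -3.3]
opening: 0.486
grasp_force: 29.6
```

>>> play_rows(
  motion=[
    [[0,0,0.002,0,0,0],[0,0,0.003,0,0,0],[0,0,0.003,0,0,0],[0,0,0.003,0,0,0]],
  ],
)

```text
time_s: 56.73
position: [0.3681, 0.4111, 0.0618]
tcp_rot: [[-0.998, -0.063, 0.001], [-0.063, 0.998, 0.001], [-0.001, 0.001, -1.0]]
force: [-0.5, -0.7, -2.5]
opening: 0.489
grasp_force: 29.7
```

>>> play_rows(
  fingers=0.053,
  motion=[
    [[0,0,0.0008,0,0,0],[0,0,0.0008,0,0,0],[0,0,0.0008,0,0,0],[0,0,0.0008,0,0,0],[0,0,0.0008,0,0,0],[0,0,0.0008,0,0,0],[0,0,0.0008,0,0,0]],
  ],
)

```text
time_s: 57.32
position: [0.3677, 0.4108, 0.0603]
tcp_rot: [[-0.998, -0.063, 0.0], [-0.063, 0.998, -0.0], [-0.0, -0.0, -1.0]]
force: [0.0, -0.6, -2.2]
opening: 0.609
grasp_force: 7.3
```

Run:
```python
from h import *
p=here();print(p,bot.read_state()['opening']*87,bot.read_state()['force'])
t=cap('top');save(t,'t17.npz');f=t['frame']
q=proj(t,[[.512,.4014,.040]])[0];print(q);c,r=int(round(q[0])),int(round(q[1]))
for rr in range(r-11,r+12,2): print(rr,c-14,f[rr,c-14:c+15,0].tolist())
```

```text
[np.float64(0.3676928119930184), np.float64(0.4108155991867602), np.float64(0.0602732284261784), np.float64(3.5989862844927045)] 52.964984903848965 [ 0.0063 -0.5752 -2.1975]
[158.9558 226.2978]
215 145 [223, 215, 200, 192, 170, 147, 136, 133, 135, 135, 129, 135, 132, 141, 145, 147, 149, 148, 139, 137, 142, 151, 156, 158, 157, 157, 156, 157, 156]
217 145 [229, 215, 209, 201, 173, 137, 131, 130, 129, 145, 160, 186, 209, 218, 218, 219, 229, 228, 227, 220, 201, 174, 156, 147, 151, 150, 150, 152, 149]
219 145 [213, 206, 204, 196, 158, 133, 132, 151, 183, 215, 224, 222, 223, 225, 226, 223, 218, 212, 223, 226, 227, 224, 216, 188, 149, 141, 145, 150, 149]
221 145 [153, 151, 176, 179, 153, 154, 185, 215, 225, 228, 234, 236, 236, 237, 238, 238, 237, 234, 230, 215, 203, 215, 222, 211, 173, 114, 115, 141, 149]
223 145 [116, 94, 150, 155, 153, 197, 220, 228, 235, 236, 234, 229, 228, 229, 233, 236, 238, 237, 238, 233, 204, 152, 151, 173, 157, 94, 68, 87, 127]
225 145 [118, 97, 163, 162, 143, 195, 224, 235, 239, 236, 226, 198, 192, 174, 150, 148, 195, 236, 239, 238, 232, 179, 103, 118, 135, 88, 74,
[... 176 characters left out ...]
152, 145, 109, 116, 192, 227, 231, 232, 230, 225, 207, 167, 157, 157, 164, 199, 234, 237, 213, 142, 90, 128, 144, 92, 81, 85, 70]
231 145 [91, 98, 157, 140, 87, 118, 193, 201, 220, 231, 231, 231, 232, 233, 236, 238, 240, 239, 236, 207, 143, 86, 98, 141, 140, 89, 73, 76, 69]
233 145 [87, 108, 153, 135, 77, 111, 204, 216, 209, 202, 203, 202, 220, 228, 226, 220, 208, 184, 134, 75, 58, 74, 111, 147, 141, 85, 63, 66, 65]
235 145 [70, 110, 152, 137, 83, 67, 136, 200, 224, 225, 214, 184, 142, 105, 80, 78, 71, 63, 70, 76, 81, 86, 117, 147, 134, 77, 56, 61, 60]
237 145 [95, 129, 151, 138, 103, 75, 76, 95, 143, 193, 212, 217, 211, 186, 131, 112, 116, 111, 105, 103, 98, 87, 88, 105, 96, 79, 75, 79, 79]
```

Raspberry is on plinth 3, within 1.5 mm. On to the nuts tart.

>>> play_rows(
  motion=[
    [[0,0,-0.004,0,0,0],[0,0,-0.014,0,0,0],[0,0,-0.03,0,0,0],[0,0,-0.048,0,0,0],[0,0,-0.066,0,0,0],[0,0,-0.082,0,0,0],[0,0,-0.092,0,0,0],[0,0,-0.096,0,0,0]],
  ],
)

```text
time_s: 58.03
position: [0.3684, 0.4115, 0.1586]
tcp_rot: [[-0.998, -0.063, 0.003], [-0.063, 0.998, 0.002], [-0.003, 0.002, -1.0]]
force: [1.3, -0.3, -2.7]
opening: 0.614
grasp_force: 7.3
```

>>> play_rows(
  motion=[
    [[-0.001,-0.004,0,0,0,0],[-0.002,-0.014,0,0,0,0],[-0.0045,-0.031,0,0,0,0],[-0.0075,-0.053,0,0,0,0],[-0.011,-0.078,0,0,0,0],[-0.015,-0.104,0,0,0,0],[-0.0187,-0.13,0,0,0,0],[-0.0224,-0.1567,0,0,0,0]],
  ],
)

```text
time_s: 58.7
position: [0.399, 0.2537, 0.1552]
tcp_rot: [[-0.998, -0.063, -0.003], [-0.063, 0.998, -0.001], [0.003, -0.001, -1.0]]
force: [1.2, 0.8, -3.5]
opening: 0.61
grasp_force: 7.3
```

>>> play_rows(
  motion=[
    [[0.0016,-0.025,0,0,0,0],[0.0031,-0.05,0,0,0,0],[0.0046,-0.074,0,0,0,0],[0.006,-0.096,0,0,0,0],[0.0073,-0.117,0,0,0,0],[0.0084,-0.135,0,0,0,0],[0.0093,-0.148,0,0,0,0],[0.0097,-0.1537,0,0,0,0]],
  ],
)

```text
time_s: 59.37
position: [0.3988, 0.0998, 0.1555]
tcp_rot: [[-0.998, -0.06, -0.003], [-0.06, 0.998, -0.0], [0.003, -0.0, -1.0]]
force: [-0.0, 0.1, -2.4]
opening: 0.611
grasp_force: 7.3
```

>>> play_rows(
  motion=[
    [[0,0,0,0,0,0],[0,0,0,0,0,0],[0,0,0,0,0,0]],
  ],
)

```text
time_s: 59.62
position: [0.3995, 0.1022, 0.156]
tcp_rot: [[-0.998, -0.063, -0.001], [-0.063, 0.998, 0.0], [0.001, 0.0, -1.0]]
force: [-0.0, 0.8, -3.0]
opening: 0.61
grasp_force: 7.3
```

Run:
```python
from h import *
p,t,s=check();jawcols(t,p,xs=(.135,.145,.155))
f=t['frame'];print(proj(t,[[.653,.096,.026]]))
for rr in range(172,197,2): print(rr,246,f[rr,246:276,0].tolist())
g=cv2.cvtColor(s['frame'],cv2.COLOR_RGB2GRAY)
for nm,x,y in (('R tip',.156,-.0405),('R rear',.12,-.0405),('L tip',.156,.0365)):
    zs=np.arange(-.029,-.004,.003);q=proj(s,[[p[0]+x,p[1]+y,p[2]+z] for z in zs]).astype(np.float32)
    print(nm,dict(zip((zs*1000).round().astype(int).tolist(),cv2.remap(g,q[:,0],q[:,1],cv2.INTER_LINEAR).ravel().tolist())))
```

```text
[np.float64(0.39953696549685164), np.float64(0.10221077278670292), np.float64(0.15603675242989123), np.float64(3.61626006938986)] 53.0350713787876 [-0.0185  0.7617 -2.9503]
shelf tarts
[260.5 184.5] 8.0 -> [0.6481 0.0943 0.026 ]
board tarts
[157.5 225.5] 8.2 -> [0.5144 0.406  0.04  ]
[200.5 231.5] 8.2 -> [0.4969 0.2733 0.04  ]
side tart1 []
top tart1 [([0.5074, 0.2771, 0.0464], 0.67), ([0.5096, 0.3976, 0.0402], 0.6)]
0.135 [98, 95, 86, 87, 89, 83, 82, 105, 145, 128, 100, 95, 90, 86, 92, 84, 83, 87, 92, 86, 83, 83, 83, 83, 83, 84, 85, 85, 82, 83, 82, 83, 81, 106, 154, 157, 169, 176, 180, 180, 180, 178, 167, 157]
0.145 [89, 89, 90, 90, 89, 90, 90, 109, 148, 134, 97, 91, 88, 88, 92, 91, 90, 91, 90, 89, 90, 91, 90, 91, 91, 90, 91, 88, 86, 89, 89, 91, 83, 108, 146, 113, 90, 90, 106, 141, 170, 181, 174, 164]
0.155 [81, 82, 81, 82, 81, 80, 84, 104, 147, 135, 94, 83, 84, 83, 83, 87, 85, 83, 84, 84, 83, 87, 86, 85, 85, 85, 84, 84, 84, 82, 86, 85, 85, 115, 152, 115, 88, 86, 86, 85, 85, 91, 94, 109]
[[259.9794 182.9636]]
172 246 [124, 119, 122, 123, 121, 124, 122, 126, 122, 124, 122, 124, 124, 
[... 1557 characters left out ...]
 146, 150, 147, 146, 138, 133, 128, 129, 131, 134, 137, 140, 145, 145, 150, 149, 148, 147, 149, 146, 148, 148, 148]
194 246 [146, 149, 148, 149, 151, 149, 149, 148, 148, 150, 150, 149, 147, 149, 148, 150, 149, 153, 148, 150, 151, 149, 152, 149, 152, 151, 150, 151, 152, 148]
196 246 [150, 148, 144, 149, 153, 153, 149, 151, 150, 150, 150, 149, 153, 151, 153, 149, 148, 149, 149, 150, 149, 149, 147, 150, 146, 148, 148, 147, 146, 149]
R tip {-29: 51, -26: 50, -23: 43, -20: 94, -17: 136, -14: 128, -11: 107, -8: 115, -5: 116}
R rear {-29: 51, -26: 49, -23: 59, -20: 89, -17: 114, -14: 106, -11: 99, -8: 100, -5: 96}
L tip {-29: 52, -26: 51, -23: 61, -20: 96, -17: 97, -14: 65, -11: 42, -8: 49, -5: 50}
```

The nuts ring centre at (260.2,183) matches (0.653,0.096), so it's unmoved. Lower and insert.

>>> play_rows(
  motion=[
    [[0,0,0.005,0,0,0],[0,0,0.018,0,0,0],[0,0,0.035,0,0,0],[0,0,0.053,0,0,0],[0,0,0.07,0,0,0],[0,0,0.084,0,0,0],[0,0,0.093,0,0,0],[0,0,0.0957,0,0,0]],
  ],
)

```text
time_s: 60.48
position: [0.3993, 0.102, 0.0591]
tcp_rot: [[-0.998, -0.063, -0.002], [-0.063, 0.998, 0.0], [0.002, 0.0, -1.0]]
force: [-0.9, 0.7, -3.5]
opening: 0.611
grasp_force: 7.3
```

>>> play_rows(
  motion=[
    [[-0.003,-0.0005,0,0,0,0],[-0.01,-0.001,0,0,0,0],[-0.022,-0.002,0,0,0,0],[-0.036,-0.003,0,0,0,0],[-0.051,-0.004,0,0,0,0],[-0.066,-0.0048,0,0,0,0],[-0.08,-0.0056,0,0,0,0],[-0.092,-0.0063,0,0,0,0]],
  ],
)

```text
time_s: 61.15
position: [0.4948, 0.1013, 0.0617]
tcp_rot: [[-0.998, -0.063, 0.004], [-0.063, 0.998, -0.0], [-0.004, -0.0, -1.0]]
force: [0.6, -0.3, -2.8]
opening: 0.612
grasp_force: 7.3
```

>>> play_rows(
  motion=[
    [[-0.01,-0.0007,0,0,0,0],[-0.017,-0.001,0,0,0,0],[-0.0188,-0.0012,0,0,0,0],[-0.0188,-0.0012,0,0,0,0],[-0.0188,-0.0012,0,0,0,0]],
  ],
)

```text
time_s: 61.57
position: [0.51, 0.1013, 0.0605]
tcp_rot: [[-0.998, -0.063, -0.002], [-0.063, 0.998, 0.0], [0.002, 0.0, -1.0]]
force: [-0.4, -0.0, -3.1]
opening: 0.61
grasp_force: 7.3
```

Run:
```python
from h import *
p=here();print(p,bot.read_state()['force'])
t=cap('top');save(t,'t18.npz');g=cv2.cvtColor(t['frame'],cv2.COLOR_RGB2GRAY)
for r in range(173,189): print(r,g[r,242:280].tolist())
print(proj(t,[[p[0]+.16,p[1]-.002,.043],[p[0]+.16,p[1]+.037,.043],[p[0]+.16,p[1]-.041,.043]]))
```

```text
[np.float64(0.5099547760089274), np.float64(0.10134957818658942), np.float64(0.06054805151356619), np.float64(3.605806742806215)] [-0.4134 -0.0142 -3.0886]
173 [123, 124, 122, 125, 125, 128, 126, 124, 124, 125, 126, 124, 125, 127, 125, 124, 125, 123, 123, 122, 124, 124, 125, 124, 128, 124, 123, 126, 128, 127, 128, 125, 127, 123, 125, 125, 124, 127]
174 [122, 122, 122, 125, 126, 127, 126, 122, 124, 124, 124, 123, 126, 125, 126, 123, 123, 122, 122, 123, 125, 124, 125, 128, 129, 125, 126, 124, 126, 126, 126, 123, 126, 126, 126, 126, 126, 128]
175 [123, 124, 121, 123, 122, 125, 123, 126, 128, 124, 126, 124, 124, 126, 123, 121, 119, 118, 118, 120, 122, 121, 126, 127, 129, 126, 126, 127, 126, 125, 124, 127, 123, 130, 125, 127, 126, 127]
176 [122, 124, 124, 123, 115, 115, 122, 125, 127, 125, 124, 123, 122, 122, 121, 115, 116, 114, 115, 117, 114, 114, 118, 120, 126, 126, 126, 129, 123, 117, 117, 125, 127, 127, 127, 126, 127, 127]
177 [124, 122, 124, 121, 110, 108, 122, 125, 128, 127, 125, 123, 123, 114, 117, 116, 116, 115, 120, 115, 114, 115, 117, 117, 119, 125, 125, 125, 120, 109, 113, 124,
[... 1489 characters left out ...]
113, 106, 113, 133, 132, 116, 121, 137, 143, 143, 142, 143, 143, 144]
186 [128, 125, 125, 115, 106, 105, 122, 124, 126, 125, 121, 110, 112, 112, 100, 92, 99, 100, 93, 94, 98, 93, 97, 110, 112, 104, 117, 141, 138, 117, 121, 145, 148, 149, 145, 148, 150, 148]
187 [126, 128, 121, 116, 104, 106, 121, 129, 128, 128, 125, 110, 105, 111, 114, 111, 110, 96, 89, 94, 107, 114, 112, 118, 106, 105, 129, 148, 135, 109, 116, 136, 143, 142, 140, 147, 148, 150]
188 [120, 121, 115, 107, 101, 102, 112, 119, 119, 117, 118, 108, 98, 99, 113, 111, 111, 98, 90, 98, 111, 118, 114, 105, 96, 105, 131, 145, 117, 90, 87, 101, 101, 104, 119, 144, 152, 150]
[[258.7656 176.1788]
 [246.1094 176.1422]
 [271.4354 176.2212]]
```

The jaws are at 246.5 and 271.3 around the tart at 253–267.5. Descend, squeeze, lift and extract.

>>> play_rows(
  motion=[
    [[0,0,0.002,0,0,0],[0,0,0.005,0,0,0],[0,0,0.008,0,0,0],[0,0,0.011,0,0,0],[0,0,0.0128,0,0,0],[0,0,0.0128,0,0,0],[0,0,0.0128,0,0,0]],
  ],
)

```text
time_s: 62.2
position: [0.5108, 0.1013, 0.0475]
tcp_rot: [[-0.998, -0.063, -0.001], [-0.063, 0.998, 0.0], [0.001, 0.0, -1.0]]
force: [1.0, -0.1, -2.2]
opening: 0.613
grasp_force: 7.3
```

>>> play_rows(
  fingers=0.0415,
  motion=[
    [[0,0,0,0,0,0],[0,0,0,0,0,0],[0,0,0,0,0,0],[0,0,0,0,0,0],[0,0,0,0,0,0],[0,0,0,0,0,0],[0,0,0,0,0,0],[0,0,0,0,0,0]],
  ],
)

```text
time_s: 62.87
position: [0.5109, 0.1012, 0.0478]
tcp_rot: [[-0.998, -0.063, 0.0], [-0.063, 0.998, -0.0], [-0.0, -0.0, -1.0]]
force: [-0.5, 0.3, -2.1]
opening: 0.488
grasp_force: 29.7
```

>>> play_rows(
  motion=[
    [[0,0,0,0,0,0],[0,0,0,0,0,0],[0,0,0,0,0,0],[0,0,0,0,0,0]],
  ],
)

```text
time_s: 63.2
position: [0.5109, 0.1013, 0.0478]
tcp_rot: [[-0.998, -0.063, 0.0], [-0.063, 0.998, -0.0], [-0.0, -0.0, -1.0]]
force: [0.2, -1.8, -1.8]
opening: 0.489
grasp_force: 29.7
```

>>> play_rows(
  motion=[
    [[0,0,-0.002,0,0,0],[0,0,-0.005,0,0,0],[0,0,-0.009,0,0,0],[0,0,-0.013,0,0,0],[0,0,-0.017,0,0,0],[0,0,-0.0185,0,0,0],[0,0,-0.0185,0,0,0],[0,0,-0.0185,0,0,0]],
  ],
)

```text
time_s: 63.87
position: [0.511, 0.1013, 0.0665]
tcp_rot: [[-0.998, -0.063, 0.0], [-0.063, 0.998, -0.0], [-0.0, -0.0, -1.0]]
force: [0.0, 0.7, -3.5]
opening: 0.487
grasp_force: 29.6
```

Pinched and lifted. Extract, raise, carry to plinth 1.

>>> play_rows(
  motion=[
    [[0.003,0.0002,0,0,0,0],[0.01,0.0006,0,0,0,0],[0.021,0.0013,0,0,0,0],[0.034,0.002,0,0,0,0],[0.048,0.003,0,0,0,0],[0.062,0.004,0,0,0,0],[0.076,0.005,0,0,0,0],[0.089,0.0055,0,0,0,0]],
  ],
)

```text
time_s: 64.53
position: [0.4198, 0.1013, 0.0663]
tcp_rot: [[-0.998, -0.063, -0.002], [-0.063, 0.998, 0.0], [0.002, 0.0, -1.0]]
force: [-0.3, -0.4, -3.8]
opening: 0.489
grasp_force: 29.6
```

>>> play_rows(
  motion=[
    [[0.012,0.0007,0,0,0,0],[0.019,0.0012,0,0,0,0],[0.022,0.0014,0,0,0,0],[0.022,0.0014,-0.003,0,0,0],[0.022,0.0014,-0.012,0,0,0],[0.022,0.0014,-0.026,0,0,0],[0.022,0.0014,-0.042,0,0,0],[0.022,0.0014,-0.058,0,0,0]],
  ],
)

```text
time_s: 65.2
position: [0.4007, 0.1012, 0.125]
tcp_rot: [[-0.998, -0.063, 0.001], [-0.063, 0.998, -0.0], [-0.001, -0.0, -1.0]]
force: [-0.4, -0.3, -3.8]
opening: 0.488
grasp_force: 29.6
```

>>> play_rows(
  motion=[
    [[0,0,-0.014,0,0,0],[0,0,-0.025,0,0,0],[0,0,-0.031,0,0,0],[0,0,-0.032,0,0,0],[0,0,-0.032,0,0,0]],
  ],
)

```text
time_s: 65.62
position: [0.4002, 0.1012, 0.1566]
tcp_rot: [[-0.998, -0.063, 0.001], [-0.063, 0.998, -0.0], [-0.001, -0.0, -1.0]]
force: [0.0, 0.3, -3.2]
opening: 0.488
grasp_force: 29.6
```

>>> play_rows(
  motion=[
    [[0.001,0.003,0,0,0,0],[0.005,0.011,0,0,0,0],[0.011,0.024,0,0,0,0],[0.019,0.041,0,0,0,0],[0.0285,0.061,0,0,0,0],[0.038,0.082,0,0,0,0],[0.048,0.104,0,0,0,0],[0.058,0.126,0,0,0,0]],
  ],
)

```text
time_s: 66.28
position: [0.3322, 0.2244, 0.1556]
tcp_rot: [[-0.998, -0.062, -0.002], [-0.062, 0.998, -0.0], [0.002, -0.0, -1.0]]
force: [0.5, -0.5, -3.7]
opening: 0.49
grasp_force: 29.6
```

>>> play_rows(
  motion=[
    [[0.01,0.022,0,0,0,0],[0.02,0.044,0,0,0,0],[0.03,0.065,0,0,0,0],[0.0395,0.085,0,0,0,0],[0.048,0.104,0,0,0,0],[0.056,0.12,0,0,0,0],[0.061,0.132,0,0,0,0],[0.0635,0.137,0,0,0,0]],
  ],
)

```text
time_s: 66.95
position: [0.2601, 0.3574, 0.1556]
tcp_rot: [[-0.998, -0.065, -0.001], [-0.065, 0.998, -0.0], [0.001, -0.0, -1.0]]
force: [0.9, 0.3, -4.3]
opening: 0.489
grasp_force: 29.6
```

>>> play_rows(
  motion=[
    [[0,0,0,0,0,0],[0,0,0,0,0,0],[0,0,0,0,0,0]],
  ],
)

```text
time_s: 67.2
position: [0.2617, 0.3554, 0.1559]
tcp_rot: [[-0.998, -0.062, -0.001], [-0.062, 0.998, -0.001], [0.001, -0.001, -1.0]]
force: [-0.0, 0.3, -3.1]
opening: 0.487
grasp_force: 29.6
```

Run:
```python
from h import *
p,t,s=check()
route([.262,.355,.093,3.6])
zt=p[2]-.0478+.026
q=proj(t,[[p[0]+.1442,p[1]-.008,zt]])[0];print('rim z',zt,q)
f=t['frame'];c,r=int(round(q[0])),int(round(q[1]))
for rr in range(r-11,r+12,2): print(rr,c-14,f[rr,c-14:c+15,0].tolist())
```

```text
[np.float64(0.2617277864816588), np.float64(0.35539308093678695), np.float64(0.15594118698491294), np.float64(3.5818310891327214)] 42.38845003549242 [-0.0109  0.2939 -3.1152]
shelf tarts
none
board tarts
[168.5 258.5] 8.2 -> [0.4141 0.3672 0.04  ]
[156.5 225.5] 9.4 -> [0.5144 0.4091 0.04  ]
[195.5 230.5] 9.4 -> [0.4999 0.2886 0.04  ]
side tart1 [([0.5083, 0.3923, 0.0384], 0.7), ([0.5058, 0.2708, 0.0356], 0.54)]
top tart1 [([0.506, 0.2835, 0.0432], 0.75), ([0.5088, 0.3973, 0.042], 0.63), ([0.4063, 0.3492, 0.1354], 0.6), ([0.6559, -0.0103, 0.0777], 0.22)]
here [0.2622 0.3555 0.1563 3.5245]
[0.262, 0.355, 0.093, 3.6] mm/deg: [np.float64(0.2), np.float64(-0.5), np.float64(63.3), np.float64(-0.1)]
rim z 0.13414118698491292 [168.0686 257.552 ]
247 154 [155, 160, 161, 158, 159, 162, 157, 157, 156, 155, 156, 153, 155, 157, 157, 154, 156, 153, 155, 153, 152, 153, 152, 153, 151, 156, 152, 152, 153]
249 154 [154, 158, 157, 157, 159, 158, 161, 159, 156, 153, 153, 152, 154, 157, 161, 155, 149, 140, 137, 137, 140, 141, 147, 144, 145, 143, 149, 158, 159]
251 154 [154, 153, 155, 154, 154, 138, 135, 
[... 780 characters left out ...]
, 118, 98, 143, 200, 214, 198, 167, 144, 131, 177, 226, 222, 187, 167, 135, 140, 203, 231, 233]
263 154 [154, 155, 154, 159, 152, 81, 84, 169, 207, 195, 167, 147, 130, 119, 102, 95, 135, 169, 195, 218, 204, 157, 137, 150, 120, 149, 211, 231, 234]
265 154 [151, 151, 154, 159, 143, 82, 71, 134, 160, 183, 205, 214, 210, 192, 172, 174, 202, 211, 189, 155, 122, 125, 148, 153, 116, 145, 211, 232, 231]
267 154 [144, 145, 145, 156, 140, 82, 77, 133, 145, 142, 142, 144, 166, 178, 160, 146, 132, 133, 138, 168, 200, 219, 192, 139, 98, 149, 217, 232, 232]
269 154 [131, 133, 138, 136, 127, 79, 90, 140, 153, 156, 156, 151, 162, 208, 222, 226, 224, 228, 231, 233, 232, 214, 176, 117, 88, 165, 224, 233, 233]
```

Nuts is held and centred over plinth 1 within about 2 mm. Lower and release.

>>> play_rows(
  motion=[
    [[-0.0008,0,0.005,0,0,0],[-0.0015,0,0.018,0,0,0],[-0.0015,0,0.035,0,0,0],[-0.0015,0,0.053,0,0,0],[-0.0015,0,0.068,0,0,0],[-0.0015,0,0.08,0,0,0],[-0.0015,0,0.088,0,0,0],[-0.0015,0,0.092,0,0,0]],
  ],
)

```text
time_s: 68.07
position: [0.2634, 0.3558, 0.0631]
tcp_rot: [[-0.998, -0.062, -0.001], [-0.062, 0.998, -0.001], [0.001, -0.001, -1.0]]
force: [0.6, -0.0, -2.7]
opening: 0.486
grasp_force: 29.6
```

>>> play_rows(
  motion=[
    [[0,0,0.002,0,0,0],[0,0,0.0032,0,0,0],[0,0,0.0032,0,0,0],[0,0,0.0032,0,0,0]],
  ],
)

```text
time_s: 68.4
position: [0.2636, 0.3563, 0.0616]
tcp_rot: [[-0.998, -0.063, 0.001], [-0.063, 0.998, 0.001], [-0.001, 0.001, -1.0]]
force: [0.4, 0.8, -2.2]
opening: 0.488
grasp_force: 29.7
```

>>> play_rows(
  fingers=0.053,
  motion=[
    [[0,0,0.0006,0,0,0],[0,0,0.0006,0,0,0],[0,0,0.0006,0,0,0],[0,0,0.0006,0,0,0],[0,0,0.0006,0,0,0],[0,0,0.0006,0,0,0],[0,0,0.0006,0,0,0]],
  ],
)

```text
time_s: 68.98
position: [0.2634, 0.3562, 0.0605]
tcp_rot: [[-0.998, -0.063, 0.0], [-0.063, 0.998, -0.0], [-0.0, -0.0, -1.0]]
force: [-0.3, 0.2, -2.7]
opening: 0.609
grasp_force: 7.3
```

>>> play_rows(
  motion=[
    [[0,0,-0.004,0,0,0],[0,0,-0.014,0,0,0],[0,0,-0.03,0,0,0],[0,0,-0.048,0,0,0],[0,0,-0.066,0,0,0],[0,0,-0.086,0,0,0],[0,0,-0.104,0,0,0],[0,0,-0.11,0,0,0]],
  ],
)

```text
time_s: 69.65
position: [0.2641, 0.3568, 0.1728]
tcp_rot: [[-0.998, -0.063, 0.003], [-0.063, 0.998, 0.003], [-0.004, 0.003, -1.0]]
force: [1.1, 0.6, -2.5]
opening: 0.609
grasp_force: 7.3
```

Run:
```python
from h import *
p=here()
route([.38,.18,.171,3.6],[.40,-.08,.171,-5],[.478,-.363,.16,-10])
```

```text
here [0.2641 0.3568 0.1728 3.6109]
[0.38, 0.18, 0.171, 3.6] mm/deg: [np.float64(-104.5), np.float64(-183.8), np.float64(1.8), np.float64(0.0)]
[0.4, -0.08, 0.171, -5] mm/deg: [np.float64(-3.6), np.float64(-260.7), -0.0, 8.6]
[0.478, -0.363, 0.16, -10] mm/deg: [np.float64(-102.4), np.float64(-275.1), 11.0, 5]
```

All three are released. Return the reacher to the mat.

>>> play_rows(
  motion=[
    [[-0.003,-0.005,0,0,0,0],[-0.01,-0.018,0,0,0,0],[-0.022,-0.038,0,0,0,0],[-0.037,-0.065,0,0,0,0],[-0.054,-0.094,0,0,0,0],[-0.071,-0.124,0,0,0,0],[-0.088,-0.154,0,0,0,0],[-0.1045,-0.184,0,0,0,0]],
  ],
)

```text
time_s: 70.32
position: [0.3791, 0.1771, 0.1693]
tcp_rot: [[-0.998, -0.063, -0.002], [-0.063, 0.998, -0.001], [0.002, -0.0, -1.0]]
force: [0.9, 0.2, -1.9]
opening: 0.613
grasp_force: 7.3
```

>>> play_rows(
  motion=[
    [[-0.0005,-0.033,0,0,0,0.8],[-0.001,-0.066,0,0,0,1.8],[-0.0015,-0.098,0,0,0,3],[-0.002,-0.131,0,0,0,4.2],[-0.0024,-0.163,0,0,0,5.4],[-0.0028,-0.196,0,0,0,6.6],[-0.0032,-0.228,0,0,0,7.7],[-0.0036,-0.2607,0,0,0,8.6]],
  ],
)

```text
time_s: 70.98
position: [0.398, -0.0824, 0.1694]
tcp_rot: [[-0.996, 0.089, -0.002], [0.089, 0.996, 0.001], [0.003, 0.001, -1.0]]
force: [0.3, 0.3, -2.6]
opening: 0.612
grasp_force: 7.3
```

>>> play_rows(
  motion=[
    [[-0.01,-0.03,0,0,0,0.6],[-0.025,-0.068,0.001,0,0,1.4],[-0.04,-0.106,0.002,0,0,2.2],[-0.055,-0.146,0.004,0,0,3],[-0.07,-0.186,0.006,0,0,3.8],[-0.083,-0.223,0.008,0,0,4.5],[-0.095,-0.255,0.01,0,0,5],[-0.1024,-0.275,0.011,0,0,5]],
  ],
)

```text
time_s: 71.65
position: [0.4771, -0.3682, 0.1574]
tcp_rot: [[-0.984, 0.176, -0.0], [0.176, 0.984, -0.001], [-0.0, -0.001, -1.0]]
force: [0.4, 0.7, -2.3]
opening: 0.611
grasp_force: 7.3
```

>>> play_rows(
  motion=[
    [[0,0,0.01,0,0,0],[0,0,0.03,0,0,0],[0,0,0.052,0,0,0],[0,0,0.072,0,0,0],[0,0,0.09,0,0,0],[0,0,0.1,0,0,0],[0,0,0.107,0,0,0],[0,0,0.107,0,0,0]],
  ],
)

```text
time_s: 72.32
position: [0.476, -0.3624, 0.0503]
tcp_rot: [[-0.985, 0.174, -0.003], [0.174, 0.985, 0.003], [0.004, 0.003, -1.0]]
force: [-0.1, 0.3, -2.3]
opening: 0.61
grasp_force: 7.3
```

Run:
```python
from h import *
p,t,s=check();route([.478,-.363,.045,-10])
save(t,'tf.npz');save(s,'sf.npz')
f=t['frame']
for nm,c,z in (('p2 cream',(.508,.286),.04),('p3 rasp',(.512,.4014),.04),('p1 nuts',(.4065,.347),.04)):
    q=proj(t,[[*c,z]])[0];print(nm,q.round(2));cc,r=int(round(q[0])),int(round(q[1]))
    for rr in range(r-12,r+13,3): print(rr,cc-14,f[rr,cc-14:cc+15,2].tolist())
```

```text
[np.float64(0.47599429028816986), np.float64(-0.36244471595049854), np.float64(0.05027488192989953), np.float64(-9.999790477429444)] 53.057566505964786 [-0.0894  0.3153 -2.2926]
shelf tarts
none
board tarts
[178.5 264.5] 8.2 -> [0.3965 0.336  0.04  ]
[161.5 225.5] 9.4 -> [0.5145 0.3937 0.04  ]
[195.5 227.5] 9.4 -> [0.5091 0.289  0.04  ]
side tart1 [([0.5035, 0.2761, 0.038], 0.76), ([0.5092, 0.3905, 0.0404], 0.56), ([0.4022, 0.3289, 0.0409], 0.48)]
top tart1 [([0.5057, 0.2819, 0.0436], 0.65), ([0.4109, 0.3491, 0.0419], 0.59), ([0.4132, -0.3342, 0.0394], 0.56)]
here [ 0.4778 -0.3643  0.0535 -9.9883]
[0.478, -0.363, 0.045, -10] mm/deg: [np.float64(0.1), np.float64(1.3), np.float64(8.5), np.float64(0.0)]
p2 cream [196.47 227.85]
216 182 [24, 31, 28, 26, 28, 23, 29, 28, 26, 21, 26, 26, 24, 24, 25, 22, 22, 23, 27, 24, 30, 27, 28, 29, 32, 28, 27, 31, 28]
219 182 [26, 27, 26, 25, 24, 27, 25, 30, 50, 77, 111, 154, 166, 171, 178, 179, 178, 179, 178, 175, 166, 138, 98, 56, 33, 27, 28, 28, 27]
222 182 [22, 26, 29, 26, 31, 36, 96, 156, 175, 155, 131, 121, 113, 115, 120, 124, 118, 115, 106, 100, 1
[... 2636 characters left out ...]
104, 86, 53, 78, 139, 174, 177, 130, 59, 21]
261 161 [29, 24, 35, 92, 174, 171, 116, 103, 80, 42, 32, 72, 113, 119, 120, 116, 96, 51, 31, 53, 76, 64, 37, 48, 71, 90, 97, 77, 32]
264 161 [27, 29, 24, 88, 167, 173, 127, 104, 98, 66, 35, 37, 56, 76, 85, 81, 54, 33, 49, 76, 82, 52, 35, 52, 74, 73, 67, 49, 20]
267 161 [23, 23, 22, 43, 97, 157, 179, 153, 109, 96, 103, 105, 88, 75, 68, 90, 107, 100, 84, 53, 32, 45, 63, 75, 71, 64, 42, 19, 10]
270 161 [26, 29, 23, 24, 25, 52, 107, 157, 180, 183, 178, 161, 119, 76, 51, 45, 44, 51, 54, 66, 71, 71, 69, 58, 43, 26, 15, 8, 16]
273 161 [28, 32, 30, 26, 31, 26, 28, 27, 37, 56, 90, 128, 140, 145, 142, 136, 116, 75, 54, 48, 38, 25, 15, 15, 8, 14, 11, 19, 24]
```

All three tarts are centred on their plinths. Lay the reacher down, release and rise.

>>> play_rows(
  motion=[
    [[0,0,0.003,0,0,0],[0,0,0.006,0,0,0],[0,0,0.009,0,0,0],[0,0,0.009,0,0,0],[0,0,0.009,0,0,0]],
  ],
)

```text
time_s: 72.93
position: [0.4783, -0.3648, 0.0443]
tcp_rot: [[-0.985, 0.174, 0.002], [0.174, 0.985, -0.002], [-0.003, -0.002, -1.0]]
force: [0.7, -0.6, 2.3]
opening: 0.61
grasp_force: 7.0
```

>>> play_rows(
  fingers=0.087,
  motion=[
    [[0,0,0,0,0,0],[0,0,0,0,0,0],[0,0,0,0,0,0],[0,0,0,0,0,0],[0,0,0,0,0,0],[0,0,0,0,0,0],[0,0,0,0,0,0]],
  ],
)

```text
time_s: 73.52
position: [0.4771, -0.3634, 0.0432]
tcp_rot: [[-0.985, 0.174, -0.001], [0.174, 0.985, 0.001], [0.001, 0.001, -1.0]]
force: [-1.0, -0.4, 0.9]
opening: 0.98
grasp_force: 0.0
```

>>> play_rows(
  motion=[
    [[0,0,-0.02,0,0,0],[0,0,-0.05,0,0,0],[-0.01,0,-0.09,0,0,0],[-0.03,0,-0.13,0,0,0],[-0.05,0,-0.17,0,0,0],[-0.07,0,-0.21,0,0,0],[-0.08,0,-0.25,0,0,0],[-0.08,0,-0.27,0,0,0]],
  ],
)

```text
time_s: 74.18
position: [0.5586, -0.3782, 0.3177]
tcp_rot: [[-0.985, 0.172, 0.005], [0.172, 0.985, -0.004], [-0.006, -0.003, -1.0]]
force: [-0.3, -0.9, 0.6]
opening: 1.002
grasp_force: 0.0
```

>>> play_rows(
  motion=[
    [[0,0,0,0,0,0],[0,0,0,0,0,0],[0,0,0,0,0,0],[0,0,0,0,0,0]],
  ],
)

```text
time_s: 74.52
position: [0.5549, -0.3767, 0.3112]
tcp_rot: [[-0.985, 0.174, -0.003], [0.174, 0.985, 0.003], [0.004, 0.003, -1.0]]
force: [-0.2, 0.2, -0.0]
opening: 0.997
grasp_force: 0.0
```

Run:
```python
from h import *
w=cap('wrist');v,J=linefit([w],[.478,-.363,.043,-13],trav=0)
a=np.radians(v[2]);print('mid',J[:2]-.1*np.array([np.cos(a),np.sin(a)]),'mat .517 -.372')
find('wrist','reacher','jaw_left','jaw_right','reacher_trigger','mat')
t=cap('top');find('top','tart1',n=5);find('side','mug','jar','bowl',n=1);find('top','bowl','mug','jar',n=2)
for k in('tart1','tart2','tart3'): find('side',k,n=3)
```

```text
grip xy yaw z pit [  0.4822  -0.363  -13.414    0.0453  -2.6448] score -88.1 jaws [ 0.6169 -0.3951  0.0088] rel yaw -0.41
mid [ 0.5196 -0.3719] mat .517 -.372
wrist reacher [([0.481, -0.3638, 0.0448], 0.85)]
wrist jaw_left [([0.4728, -0.386, 0.063], 0.59), ([0.6132, -0.3576, 0.0288], 0.52)]
wrist jaw_right []
wrist reacher_trigger [([0.4736, -0.3849, 0.0592], 0.97)]
wrist mat [([0.5071, -0.379, 0.0009], 0.56), ([0.6433, -0.1497, 0.0792], 0.38)]
top tart1 [([0.5072, 0.2799, 0.0433], 0.66), ([0.5074, 0.399, 0.0413], 0.64), ([0.4085, 0.3493, 0.042], 0.49), ([0.4678, 0.3453, 0.0082], 0.36), ([0.6548, -0.0116, 0.0764], 0.18)]
side mug [([0.7012, 0.3185, 0.0531], 0.97)]
side jar [([0.692, -0.3641, 0.0719], 0.62)]
side bowl [([0.6121, 0.5058, 0.0281], 0.82)]
top bowl [([0.6143, 0.5106, 0.0216], 0.84)]
top mug [([0.716, 0.3399, 0.0457], 0.66), ([0.4043, 0.3484, 0.0423], 0.2)]
top jar [([0.7012, -0.3476, 0.0989], 0.58), ([0.6495, -0.0107, 0.079], 0.17)]
side tart1 [([0.5035, 0.2761, 0.038], 0.76), ([0.5092, 0.3905, 0.0404], 0.56), ([0.4022, 0.3289, 0.0409], 0.48)]
side tart2 [([0.5035, 0.2761, 0.038], 0.76), ([0.5092, 0.3905, 0.0404], 0.56), ([0.4022, 0.3289, 0.0409], 0.48)]
side tart3 [([0.5035, 0.2761, 0.038], 0.76), ([0.5092, 0.3905, 0.0404], 0.56), ([0.4022, 0.3289, 0.0409], 0.48)]
```

Reacher is on the mat, centred within 3 mm; bystanders unmoved. One last wrist check over the board.

>>> play_rows(
  motion=[
    [[0.001,0.02,0,0,0,0],[0.002,0.058,0,0,0,0],[0.003,0.097,0,0,0,0],[0.004,0.137,0,0,0,0],[0.005,0.177,0,0,0,0],[0.006,0.217,0,0,0,0],[0.008,0.257,0,0,0,0],[0.009,0.297,0,0,0,0]],
  ],
)

```text
time_s: 76.03
position: [0.5982, -0.0806, 0.3137]
tcp_rot: [[-0.985, 0.173, -0.0], [0.173, 0.985, 0.0], [0.0, 0.0, -1.0]]
force: [0.2, -0.9, 0.2]
opening: 1.0
grasp_force: 0.0
```

>>> play_rows(
  motion=[
    [[0.012,0.038,0,0,0,0],[0.025,0.077,0,0,0,0],[0.038,0.116,0,0,0,0],[0.051,0.155,0,0,0,0],[0.064,0.194,0,0,0,0],[0.078,0.233,0,0,0,0],[0.092,0.272,0,0,0,0],[0.105,0.31,0,0,0,0]],
  ],
)

```text
time_s: 76.7
position: [0.5475, 0.2427, 0.3138]
tcp_rot: [[-0.985, 0.173, -0.0], [0.173, 0.985, 0.0], [0.0, 0.0, -1.0]]
force: [0.4, 0.5, 0.2]
opening: 0.995
grasp_force: 0.0
```

>>> play_rows(
  motion=[
    [[0,0.02,0,0,0,0],[0,0.03,0,0,0,0],[0,0.03,0,0,0,0],[0,0.03,0,0,0,0],[0,0.03,0,0,0,0]],
  ],
)

```text
time_s: 77.12
position: [0.5544, 0.2681, 0.3133]
tcp_rot: [[-0.985, 0.175, -0.001], [0.175, 0.985, -0.001], [0.0, -0.001, -1.0]]
force: [0.8, -0.9, 0.5]
opening: 0.998
grasp_force: 0.0
```

Run:
```python
from h import *
print(here());w=cap('wrist');save(w,'wf.npz');find('wrist','tart1',n=4)
c={'p2':(.5097,.288),'p3':(.514,.4045),'p1':(.408,.3505)}
g=cv2.GaussianBlur(cv2.cvtColor(w['frame'],cv2.COLOR_RGB2GRAY),(3,3),0)
for k,P in c.items():
    q=proj(w,[[*P,.04]])[0];u=proj(w,[[*P,.018]])[0];print(k,'expected rim px',q,'plinth px',u)
    x0,y0=max(0,int(q[0]-45)),max(0,int(q[1]-45));x1,y1=int(q[0]+45),min(420,int(q[1]+45))
    if y1-y0<40: continue
    for rad,z in ((( 17,25),.04),((26,36),.018)):
        cs=cv2.HoughCircles(g[y0:y1,x0:x1],cv2.HOUGH_GRADIENT,1,12,param1=80,param2=10,minRadius=rad[0],maxRadius=rad[1])
        if cs is not None:
            for s in cs[0][:2]: print('  r',s[2],'z',z,onz(w,s[:2]+[x0,y0],z)[:2])
```

```text
[np.float64(0.5543739157421029), np.float64(0.26807334740436645), np.float64(0.31334514575741707), np.float64(-10.077832748716189)]
wrist tart1 [([0.5068, 0.2839, 0.0421], 0.89), ([0.5104, 0.3957, 0.0422], 0.64), ([0.4083, 0.3424, 0.042], 0.58)]
p2 expected rim px [289.3546 135.608 ] plinth px [288.9075 133.9889]
  r 24.4 z 0.04 [0.506  0.2806]
  r 21.1 z 0.04 [0.5172 0.2916]
  r 26.6 z 0.018 [0.5053 0.287 ]
  r 32.1 z 0.018 [0.5154 0.2754]
p3 expected rim px [389.8722 121.9495] plinth px [384.5427 120.9625]
  r 19.9 z 0.04 [0.5123 0.4042]
  r 22.2 z 0.04 [0.5181 0.3908]
  r 29.7 z 0.018 [0.5144 0.4032]
  r 34.2 z 0.018 [0.5002 0.4107]
p1 expected rim px [330.6271  31.7623] plinth px [328.0156  35.393 ]
  r 24.4 z 0.04 [0.4082 0.3471]
  r 24.4 z 0.04 [0.4132 0.3343]
  r 32.1 z 0.018 [0.408  0.3499]
  r 28.8 z 0.018 [0.3967 0.3401]
```

```bash
python3 -c "
from h import *
print(bot.hand_in())"
```

```text
the job is handed in; nothing more can be done
None
```

I handed the job in: all three tartlets stand centred on the plinths (measured within about 2 mm), the reacher lies on its mat about 3 mm from the middle, and the mug, jar and bowl have not moved; the hand-in returned no verdict.

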